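# Stock the grooming trays from the shampoo-bar dispenser

## Task

Lift the red stop pin out of the dispenser and park it upright in its wooden stand, then draw boxed shampoo bars out of the bottom of the dispenser one at a time and lay one flat inside every tray on the counter, leaving the other boxes in the dispenser. When every tray has its box, lock the dispenser again by putting the pin all the way down through the hole in its bed, and leave the jar, the curry brush and the bowl alone.

Things in the scene. Friction and masses are not known exactly. Their poses are not given: they have to be found in the camera images.
- dispenser: Fixed gravity-fed carton dispenser, slick, clear walls and roof, steel lips, 194 mm high. Origin on the counter under the middle of the stack; outlet towards its own -x, z up. Chute inside: x = -50 to 48 mm, y = -28 to 28 mm; closed roof, so nothing comes out at the top. When the bottom carton is drawn out along -x the stack drops by one and may settle up to 7 mm forward.
- outlet (a point): Middle of the outlet on the bed, 40 mm above the counter, at x = -50 mm in the dispenser's frame. Two lips (outer face x = -53, |y| = 18 to 31 mm) and the side walls of the front half (x = -53 to 0, outer faces y = +-31 mm) start 79 mm above the counter: below that the front and both sides of the bottom carton (top at 74 mm) are bare to pinch from the front, fingers tilted about 45 deg.
- bed_end (a point): Middle of the free end of the dispenser's level steel bed, at x = -185 mm in the dispenser's frame. The bed runs from there to x = +51 mm, top 40 mm and underside 30 mm above the counter, only 44 mm wide, so cartons on it overhang 4 mm each side; the lower side walls behind x = 0 reach y = +-31 mm.
- lock_hole (a point): Mouth of the 12 mm through hole in the dispenser's bed for the stop pin, on the bed's top (40 mm above the counter), at x = -126 mm in the dispenser's frame; the bed is 10 mm thick there with free space beneath.
- pin: Stop pin. Origin at the underside of its collar, z along the pin, up. Below the collar a steel rod 8 mm in diameter and 30 mm long with a rounded end; collar 26 mm in diameter, 5 mm thick; above it a red grip 16 mm in diameter from 5 to 50 mm. 60 g. It starts upright in lock_hole with its collar on the bed and so bars the way out.
- pin_tip (a point): Lower end of the pin's rod, 30 mm below the pin's origin.
- pin_stand: Fixed dark wooden block, 56 x 56 x 40 mm, with a hole in its top that takes the stop pin; origin at the centre of its underside.
- stand_hole (a point): Mouth of the pin stand's hole, 15 mm in diameter, 35 mm deep, 40 mm above the counter.
- carton1: Boxed shampoo bar: rigid terracotta-coloured carton with white paper labels, 90 (its x) x 52 (its y) x 34 mm high, about 110 g; origin at the centre of its underside. Bottom of the stack at the start (x along the dispenser's x).
- carton2: Boxed shampoo bar: rigid terracotta-coloured carton with white paper labels, 90 (its x) x 52 (its y) x 34 mm high, about 110 g; origin at the centre of its underside. Second from the bottom.
- carton3: Boxed shampoo bar: rigid terracotta-coloured carton with white paper labels, 90 (its x) x 52 (its y) x 34 mm high, about 110 g; origin at the centre of its underside. Third from the bottom.
- carton4: Boxed shampoo bar: rigid terracotta-coloured carton with white paper labels, 90 (its x) x 52 (its y) x 34 mm high, about 110 g; origin at the centre of its underside. Top of the stack.
- tray1: Blue melamine tray, loose, 132 (its x) x 94 (its y) mm outside, 124 x 86 mm inside, floor 4 mm thick, rim 12 mm above the counter; origin at the centre of its underside. 2 or 3 of the three trays are on the counter, the others are absent.
- tray2: Green melamine tray, loose, 132 (its x) x 94 (its y) mm outside, 124 x 86 mm inside, floor 4 mm thick, rim 12 mm above the counter; origin at the centre of its underside. 2 or 3 of the three trays are on the counter, the others are absent.
- tray3: Yellow melamine tray, loose, 132 (its x) x 94 (its y) mm outside, 124 x 86 mm inside, floor 4 mm thick, rim 12 mm above the counter; origin at the centre of its underside. 2 or 3 of the three trays are on the counter, the others are absent.
- jar: Glass jar with a steel lid, 80 mm in diameter, 110 mm high; stays where it is. Origin at the centre of its underside.
- curry_brush: Silicone curry brush, black with an orange grip, 72 mm in diameter, 42 mm high; stays where it is. Origin at the centre of its underside.
- bowl: White melamine bowl, 120 mm in diameter, 50 mm high; stays where it is. Origin at the centre of its underside.
Things that resemble listed ones, but are neither listed nor needed, are in the scene too. What is shaped like the carton1 but yellow is not meant.

How it is judged:
By the outcome, as a careful person would: the job done as asked, in the order asked, and still so for the second after the job is handed in, with the robot touching nothing.
Of tray1, tray2, tray3 only 2 to 3 are there at a start; the rules pass over those that are not, and their reading is None.
At some moment in a run one of tray1, tray2, tray3 may be knocked a few centimetres aside while the robot is not near it.
It also fails if it takes over 208 s, if anything falls off the work surface, if the arm or the gripper's body presses on something with over 40 N, if the wrist force passes 120 N, or if a joint passes its speed limit or range.

## Robot

A 6-joint arm with a two-finger parallel gripper is mounted at the origin on the work surface. World frame = base frame: x ahead of the robot, y to its left, z up, the work surface at z = 0. Lengths are in mm, angles in degrees, forces in N, time in s.
With the tool pointing down it reaches from about 350 to 725 mm from the base axis. Payload 4.3 kg.
Tool frame: the origin (TCP) lies at the very end of the fingers, on their centre line; the grasp point (between the pads) lies 19 mm behind it; z points along the fingers, y is the direction in which the jaws open and shut (so a half turn about z gives the same grasp; the last joint's range is limited). The gripper opens to 85 mm and grips with 20 to 120 N. Pads are 22 mm wide; open, the fingers measure 114 mm over their backs; the gripper's body (76 mm by 85 mm) begins 54 mm behind the grasp point. The pads swing forward as they close: fully open they stand 13 mm farther back than shut.
Start: joints at [-81.148, 21.618, 4.641, 73.018, 0, 83.68], TCP at [150.496, -554.993, 231.329] pointing down, gripper open.
Joint ranges: [-156.06, 156.06], [-48.1, 94.91], [-58.44, 69.94], [-101.28, 121.22], [-78.64, 73.56], [-180, 180]. Speed limits (degrees/s): [147.25, 147.25, 180, 180, 180, 180].

## Interface

Orientations are given as a 3x3 rotation matrix whose columns are the frame's x, y, z axes.
In Python, from station import sense, camera, hand_in gives the robot as it stands.
- The arm moves only by the shell command python3 -m jog 'ROWS'. ROWS is JSON, a list of rows, each an object of numbers: "grip": the opening, from 0 (shut) to 1 (fully open); "x", "y", "z": the shift along the tool's x, y, z in m; "wx", "wy", "wz": the turn, a rotation vector about the tool's x, y, z in rad. In form: [{"grip": .., "x": .., "y": .., "z": .., "wx": .., "wy": .., "wz": ..}, ...]. A call has 1 to 8 rows; each row shifts and turns the pose as measured when the row begins, along the tool's axes as they then stand; what a row does not reach is not made up. A row lasts 1/12 s, in which the tool goes at most 41.7 mm and 7.16 degrees, less where a joint would pass 70% of its speed; a pose out of reach is approached as far as the arm can. A call with a gripper value outside its range is refused whole. The fingers move at their own pace and stop on an object; the grip force is fixed at half the most. Time passes only in rows, so rows that do not move let the fingers close. It gives the time, the measured TCP pose, the force and the opening at its end, in the units of the state.
- sense(): the state, without advancing time (a new reading comes with each control period).
- camera(name): name is "scene" or "top" or "wrist"; returns a dict with "img" (400x640x3 uint8, red, green, blue), "range_z" (400x640 float32, mm along the optical axis (not along the pixel's ray), 0 where there is no reading), "fx", "fy", "cx", "cy" (pixels), "position" and "rotation" of the camera in the world. Camera axes: x right, y up, looking along -z (the intrinsics and any distortion apply to the point x, -y, -z); pixel columns grow to the right and rows downward; lengths in mm; the calibration is good to about 2 mm. A picture is of the moment at which its call begins.
- hand_in(): hands the job in, once; it reports no verdict.
The state is a dict: "t": time; "joint_pos": joint angles; "qd": joint speeds; "tau": joint torques, N m; "ee_pos": TCP position; "orientation": TCP orientation; "ft_force": force on the tool from outside, world axes, zero at the start; "wrist_torque": the same for the moment, N m; "gripper_width": opening from 0.0 (shut) to 1.0 (fully open).
Only numpy, scipy, OpenCV 4.12 (cv2) and the standard library are available. Lean on these libraries where they do the work, as an engineer would, in place of code of your own. Each camera call takes 0.05 s, during which the arm holds its last target.

## Working session

There is one attempt and no reset: what is moved stays moved. The work goes in short steps, Python scripts to look and compute and a shell command to move; the robot and the scene stay as the last step left them, time stands still between calls to the robot, and variables do not carry over. Pictures are saved under pics/ and viewed, and the job is handed in when it is done.

```bash
ls; mkdir -p pics; cat > h.py <<'E'
import numpy as np, cv2
from station import sense, camera
def snap(n,f):
    c=camera(n); cv2.imwrite('pics/'+f,cv2.cvtColor(c['img'],cv2.COLOR_RGB2BGR))
    np.savez('pics/'+f[:-4]+'.npz',**c); return c
def ld(f): return dict(np.load('pics/'+f+'.npz'))
def ray(c,u,v):
    d=np.array([(u-c['cx'])/c['fx'],-(v-c['cy'])/c['fy'],-1.]); return c['position'],c['rotation']@d
def onz(c,u,v,z):
    p,d=ray(c,u,v); return p+d*(z-p[2])/d[2]
def pt(c,u,v):
    p,d=ray(c,u,v); return p+d*c['range_z'][int(v),int(u)]
def cloud(c):
    v,u=np.mgrid[0:400,0:640]; d=np.stack([(u-c['cx'])/c['fx'],-(v-c['cy'])/c['fy'],-np.ones(u.shape)],-1)
    return c['position']+(d*c['range_z'][...,None])@c['rotation'].T
E
python3 - <<'E'
from h import *
s=sense(); print({k:np.round(v,3).tolist() if not isinstance(v,dict) else v for k,v in s.items()})
for n in('scene','top','wrist'):
    c=snap(n,n+'0.png'); print(n,{k:np.round(v,3).tolist() for k,v in c.items() if k not in('img','range_z')})
E
```

```text
pics
{'t': 0.0, 'joint_pos': [-81.149, 21.664, 4.563, 73.017, 0.0, 83.682], 'qd': [-0.041, 0.074, 0.002, -0.087, 0.151, -0.133], 'tau': [0.002, -46.361, 26.987, 0.021, 0.0, 0.0], 'ee_pos': [150.388, -554.316, 230.344], 'orientation': [[0.965, 0.262, -0.0], [0.262, -0.965, 0.002], [0.0, -0.002, -1.0]], 'ft_force': [-0.476, -0.855, 0.034], 'wrist_torque': [0.02, 0.033, 0.008], 'gripper_width': 1.003}
scene {'fx': 379.281, 'fy': 379.281, 'cx': 315.794, 'cy': 202.602, 'position': [1163.065, 447.152, 705.557], 'rotation': [[-0.651, -0.471, 0.595], [0.759, -0.402, 0.512], [-0.002, 0.785, 0.619]]}
top {'fx': 368.953, 'fy': 368.953, 'cx': 318.495, 'cy': 198.978, 'position': [434.771, -32.559, 1033.065], 'rotation': [[0.014, 0.988, -0.153], [-0.999, 0.019, 0.033], [0.036, 0.152, 0.988]]}
wrist {'fx': 332.186, 'fy': 332.186, 'cx': 323.674, 'cy': 197.643, 'position': [217.381, -537.214, 373.032], 'rotation': [[0.261, 0.929, 0.263], [-0.965, 0.252, 0.07], [-0.002, -0.272, 0.962]]}
```

View pics/scene0.png

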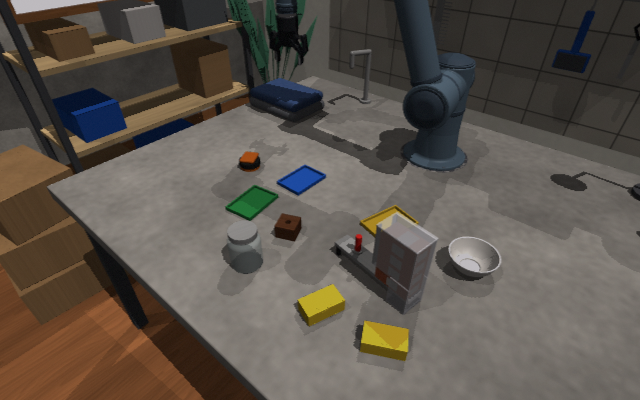

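View pics/top0.png

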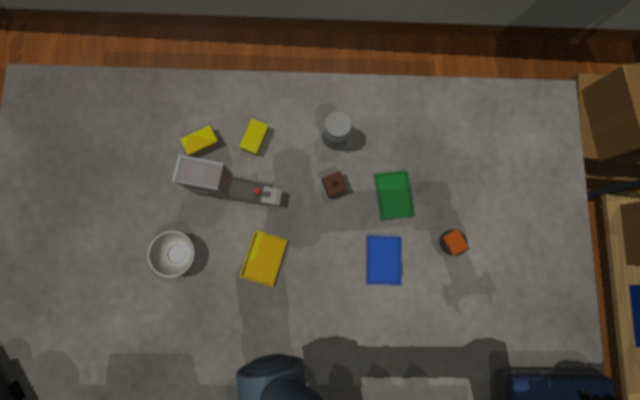

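View pics/wrist0.png

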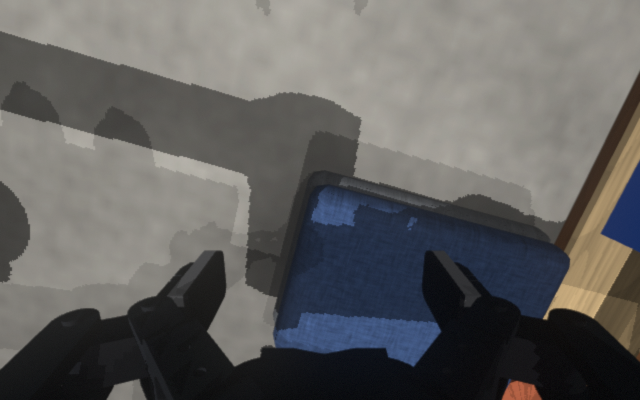

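Trays: blue (384,260), green (394,195) and yellow (264,258) in the top view, so all three are there. The dispenser roof is at (200,172), its bed runs to (287,198), the pin is at (258,190) and the stand at (335,184). The yellow cartons at (199,139) and (254,136) are decoys. Next I'll measure.

```bash
cat >> h.py <<'E'
def mask(c,name):
    hsv=cv2.cvtColor(c['img'],cv2.COLOR_RGB2HSV); H,S,V=[hsv[...,i].astype(int) for i in range(3)]
    r={'red':((H<6)|(H>174))&(S>170)&(V>60),'blue':(H>105)&(H<125)&(S>150)&(V>60),'green':(H>50)&(H<75)&(S>120)&(V>40),
     'yellow':(H>18)&(H<32)&(S>150)&(V>70),'brown':(H<12)&(S>90)&(V<110)&(V>20)}[name]
    return r.astype(np.uint8)
def comps(m,mn=20):
    n,l,st,ce=cv2.connectedComponentsWithStats(m)
    return [(l==i,st[i],ce[i]) for i in range(1,n) if st[i][4]>=mn]
E
python3 - <<'E'
from h import *
for f in('top0','scene0'):
    c=ld(f); P=cloud(c)
    for n in('red','blue','green','yellow','brown'):
        for m,st,ce in comps(mask(c,n)):
            ok=m&(c['range_z']>0); q=P[ok]
            if len(q)==0: print(f,n,st,'no range');continue
            med=np.median(q,0)
            if np.hypot(*med[:2])>1000 or med[2]<-20: continue
            rect=cv2.minAreaRect(q[:,:2].astype(np.float32))
            print(f,n,st[4],ce.round(),'med',med.round(),'zr',np.percentile(q[:,2],[2,98]).round(),'rect',np.round(rect[0]),np.round(rect[1]),round(rect[2],1))
c=ld('top0');P=cloud(c)
for name,(u,v) in dict(jar=(338,124),bowl=(171,254),brush=(455,242),roof=(200,172),bedend=(283,198)).items(): print(name,P[v,u].round())
im=cv2.imread('pics/top0.png'); cv2.imwrite('pics/crop0.png',cv2.resize(im[120:290,140:420],None,fx=2.8,fy=2.8,interpolation=cv2.INTER_CUBIC))
im=cv2.imread('pics/scene0.png'); cv2.imwrite('pics/crop1.png',cv2.resize(im[170:330,230:510],None,fx=2.8,fy=2.8,interpolation=cv2.INTER_CUBIC))
E
```

```text
top0 blue 1510 [384. 260.] med [ 427. -251.    5.] zr [ 1. 14.] rect [ 428. -248.] [ 92. 126.] 88.9
top0 green 1413 [394. 195.] med [ 610. -282.    5.] zr [ 1. 14.] rect [ 611. -281.] [128.  93.] 7.7
top0 yellow 595 [253. 136.] med [764. 118.  34.] zr [26. 38.] rect [766. 118.] [52. 90.] 69.4
top0 yellow 620 [199. 140.] med [749. 269.  34.] zr [24. 38.] rect [749. 272.] [51. 96.] 27.4
top0 yellow 1686 [264. 258.] med [427.  81.   4.] zr [ 0. 14.] rect [428.  81.] [ 94. 133.] 73.4
top0 brown 211 [334. 184.] med [ 632. -108.   40.] zr [31. 44.] rect [ 633. -109.] [53. 54.] 23.4
top0 brown 84 [451. 243.] med [ 469. -424.   32.] zr [-1. 42.] rect [ 477. -445.] [70. 58.] 29.6
scene0 red 64 [358. 240.] med [607. 101.  82.] zr [61. 92.] rect [604.  99.] [14. 13.] 2.2
scene0 blue 729 [302. 179.] med [ 427. -247.    5.] zr [ 2. 14.] rect [ 429. -246.] [ 97. 134.] 89.0
scene0 green 955 [252. 202.] med [ 613. -279.    5.] zr [ 2. 13.] rect [ 612. -278.] [136.  96.] 7.3
scene0 yellow 416 [381. 218.] med [428.  53.   6.] zr [  2. 183.] rect [502.  92.] [306. 135.] 7.7
scene0 yellow 1146 [322. 304.] med [772. 129.  34.] zr [ 3. 37.] rect [768. 121.] [54. 89.] 69.6
scene0 yellow 1484 [384. 340.] med [759. 276.  34.] zr [ 4. 37.] rect [744. 271.] [69. 95.] 28.2
scene0 brown 23 [249. 162.] med [ 497. -418.   32.] zr [29. 39.] rect [ 495. -421.] [24. 54.] 58.1
scene0 brown 483 [288. 226.] med [645. -98.  39.] zr [ 3. 42.] rect [ 635. -107.] [59. 56.] 23.3
scene0 brown 74 [358. 244.] med [608. 102.  65.] zr [45. 87.] rect [573.  87.] [81. 12.] 21.2
scene0 brown 118 [381. 275.] med [645. 191.  58.] zr [42. 77.] rect [647. 193.] [38.  7.] 79.8
jar [ 777. -112.  111.]
bowl [435. 331.   8.]
brush [ 477. -437.   42.]
roof [622. 213. 194.]
bedend [595.  33.   1.]
```

View pics/crop0.png

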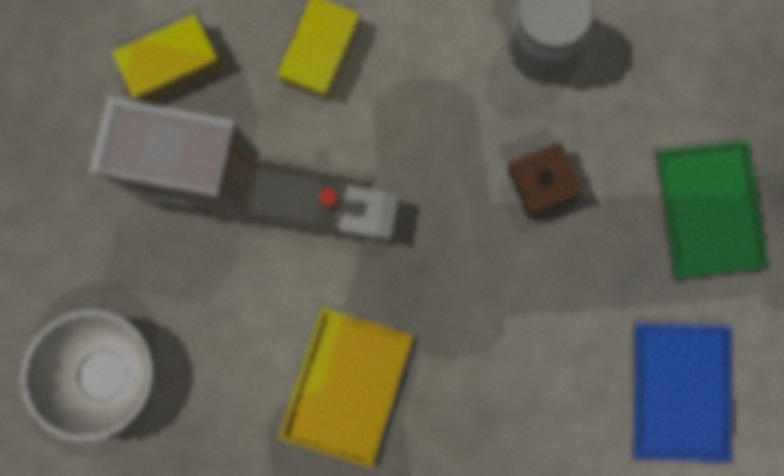

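View pics/crop1.png

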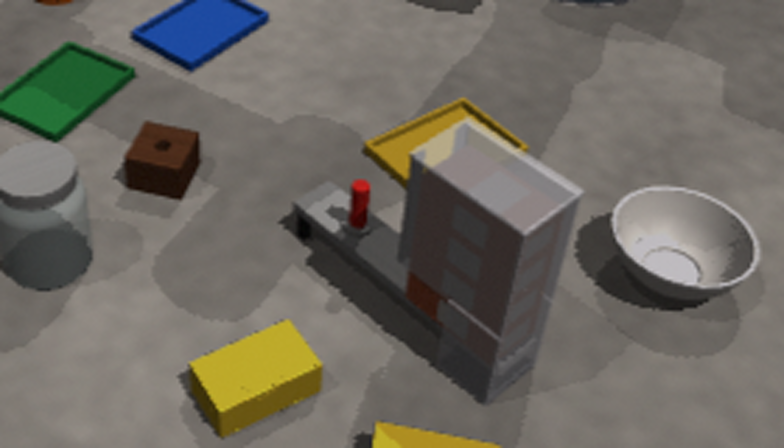

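```bash
python3 - <<'E'
from h import *
for f in('top0','scene0'):
    c=ld(f);P=cloud(c)
    R=(c['range_z']>0)
    box=(P[...,0]>520)&(P[...,0]<700)&(P[...,1]>-20)&(P[...,1]<290)
    for lo,hi in((180,205),(33,46)):
        m=R&box&(P[...,2]>lo)&(P[...,2]<hi); q=P[m]
        r=cv2.minAreaRect(q[:,:2].astype(np.float32)); print(f,lo,len(q),np.round(r[0],1),np.round(r[1],1),round(r[2],2)); print(np.round(cv2.boxPoints(r)).tolist())
        if lo==33:
            from numpy.linalg import svd
            b=q[(q[:,1]<140)]
            mu=b[:,:2].mean(0);u,s,v=svd(b[:,:2]-mu); print('dir',v[0],np.degrees(np.arctan2(v[0][1],v[0][0])),mu)
    # pin
    m=mask(c,'red')|0
    q=P[(m>0)&R&box]; print('pin',q.mean(0) if len(q) else None, np.argwhere((m>0)&box)[:, ::-1].mean(0) if len(q) else None)
    m=R&box&(P[...,2]>80)&(P[...,2]<95)&(P[...,1]<140); print('pintop',P[m].mean(0) if m.any() else 0,m.sum())
E
```

```text
top0 180 1295 [624.1 219. ] [106.5  64.5] 80.22
[[583.0, 172.0], [647.0, 161.0], [665.0, 266.0], [601.0, 277.0]]
top0 33 806 [610.2 150.9] [231.4  50. ] 83.06
[[571.0, 39.0], [621.0, 33.0], [649.0, 263.0], [599.0, 269.0]]
dir [-0.17447236 -0.98466207] -100.0479542818496 [601.03408688  87.23661114]
pin [600.53956448  94.31363977  90.17823666] [257.18181818 190.18181818]
pintop [602.19827996  94.82826128  89.01217609] 32
scene0 180 1473 [624.4 219.9] [107.4  67.4] 80.25
[[582.0, 173.0], [649.0, 161.0], [667.0, 267.0], [600.0, 279.0]]
scene0 33 801 [612.7 154.7] [238.   65.5] 80.33
[[560.0, 43.0], [625.0, 32.0], [665.0, 267.0], [600.0, 278.0]]
dir [0.20553863 0.978649  ] 78.13896807036176 [606.11134755  89.68531694]
pin [605.96535789 100.17108348  80.62567111] [358.26984127 240.04761905]
pintop [605.42807025  98.74631038  87.61632911] 46
```

Dispenser axis +x is about 80.2° in the world, origin near (624.4,220.5). That puts the lock hole at (602.8,96.3), which agrees with the red pin seen in both views. I'll turn the tool first, then travel.

```bash
cat > p.py <<'E'
# usage: p.py x y z az [tilt]  -> delta in tool frame. az: azimuth of tool x (horizontal), tilt: deg that tool z leans toward az from vertical-down
import sys; from h import *
from scipy.spatial.transform import Rotation as Ro
def target(az,tilt):
    a,t=np.radians([az,tilt]); h=np.array([np.cos(a),np.sin(a),0]);k=np.array([0,0,1.])
    z=h*np.sin(t)-k*np.cos(t); x=h*np.cos(t)+k*np.sin(t); return np.stack([x,np.cross(z,x),z],1)
a=[float(v) for v in sys.argv[1:]]; s=sense(); R=np.array(s['orientation']); p=np.array(s['ee_pos'])
T=target(a[3],a[4] if len(a)>4 else 0)
print('t',s['t'],'pos',p.round(1),'j',np.round(s['joint_pos'],1),'F',np.round(s['ft_force'],1),'g',round(s['gripper_width'],3))
d=(R.T@(np.array(a[:3])-p)); w=Ro.from_matrix(R.T@T).as_rotvec()
dT=T.T@(np.array(a[:3])-p)
print('shift m (current axes)',(d/1000).round(4),'| in final axes',(dT/1000).round(4),'| rot rad',w.round(4), 'rows',round(np.linalg.norm(d)/41.7,1),round(np.linalg.norm(w)/.125,1))
E
python3 -m jog '[{"wz":-0.12},{"wz":-0.12},{"wz":-0.12},{"wz":-0.12},{"wz":-0.12},{"wz":-0.12},{"wz":-0.12},{"wz":-0.12}]'
python3 -m jog '[{"wz":-0.12},{"wz":-0.12},{"wz":-0.12},{"wz":-0.12},{"wz":-0.12},{"wz":-0.12},{"wz":-0.12},{"wz":-0.12}]'
python3 p.py 603 96.5 150 170.2
```

```text
t 0.15 pos [ 150.4 -554.5  230.6] j [-81.1  21.7   4.6  73.   -0.   83.7] F [-0.2  0.6 -0.3] g 1.001
shift m (current axes) [ 0.6072 -0.5097  0.0815] | in final axes [-0.3352  0.7185  0.0806] | rot rad [-2.0000e-04 -2.2000e-03 -2.7057e+00] rows 19.1 21.6invalid input at $[0]: expected keys grip, x, y, z, wx, wy, wz
invalid input at $[0]: expected keys grip, x, y, z, wx, wy, wz
```

```bash
python3 -m jog '[{"grip":1,"x":0,"y":0,"z":0,"wx":0,"wy":0,"wz":-0.12},{"grip":1,"x":0,"y":0,"z":0,"wx":0,"wy":0,"wz":-0.12},{"grip":1,"x":0,"y":0,"z":0,"wx":0,"wy":0,"wz":-0.12},{"grip":1,"x":0,"y":0,"z":0,"wx":0,"wy":0,"wz":-0.12},{"grip":1,"x":0,"y":0,"z":0,"wx":0,"wy":0,"wz":-0.12},{"grip":1,"x":0,"y":0,"z":0,"wx":0,"wy":0,"wz":-0.12},{"grip":1,"x":0,"y":0,"z":0,"wx":0,"wy":0,"wz":-0.12},{"grip":1,"x":0,"y":0,"z":0,"wx":0,"wy":0,"wz":-0.12}]'
python3 p.py 603 96.5 230 170.2
```

```text
t: 0.82
ee_pos: [150.0, -552.0, 227.0]
orientation: [[0.303, 0.953, -0.001], [0.953, -0.303, 0.009], [0.008, -0.004, -1.0]]
ft_force: [0.2, 0.2, 1.0]
gripper_width: 0.997
t 0.8167 pos [ 150. -552.  227.] j [-81.2  21.8   4.3  73.   -0.   26.5] F [0.2 0.2 1. ] g 0.997
shift m (current axes) [0.7553 0.2351 0.0023] | in final axes [-0.336   0.7161 -0.003 ] | rot rad [ 0.004  -0.0098 -1.7077] rows 19.0 13.7
```

```bash
python3 -m jog '[{"grip":1,"x":0.037,"y":0.0115,"z":0,"wx":0,"wy":0,"wz":0},{"grip":1,"x":0.037,"y":0.0115,"z":0,"wx":0,"wy":0,"wz":0},{"grip":1,"x":0.037,"y":0.0115,"z":0,"wx":0,"wy":0,"wz":0},{"grip":1,"x":0.037,"y":0.0115,"z":0,"wx":0,"wy":0,"wz":0},{"grip":1,"x":0.037,"y":0.0115,"z":0,"wx":0,"wy":0,"wz":0},{"grip":1,"x":0.037,"y":0.0115,"z":0,"wx":0,"wy":0,"wz":0},{"grip":1,"x":0.037,"y":0.0115,"z":0,"wx":0,"wy":0,"wz":0},{"grip":1,"x":0.037,"y":0.0115,"z":0,"wx":0,"wy":0,"wz":0}]'
python3 p.py 603 96.5 230 170.2
```

```text
t: 1.48
ee_pos: [328.3, -293.1, 224.3]
orientation: [[0.313, 0.95, -0.004], [0.95, -0.312, 0.011], [0.009, -0.007, -1.0]]
ft_force: [0.6, -0.1, -0.2]
gripper_width: 1.003
t 1.4833 pos [ 328.3 -293.1  224.3] j [-50.2   6.7 -16.   67.9   0.2  58. ] F [ 0.6 -0.1 -0.2] g 1.003
shift m (current axes) [ 0.456   0.1392 -0.0025] | in final axes [-0.2044  0.4307 -0.0057] | rot rad [ 0.0026 -0.0125 -1.7176] rows 11.4 13.7
```

```bash
python3 -m jog '[{"grip":1,"x":0.037,"y":0.0113,"z":0,"wx":0,"wy":0,"wz":0},{"grip":1,"x":0.037,"y":0.0113,"z":0,"wx":0,"wy":0,"wz":0},{"grip":1,"x":0.037,"y":0.0113,"z":0,"wx":0,"wy":0,"wz":0},{"grip":1,"x":0.037,"y":0.0113,"z":0,"wx":0,"wy":0,"wz":0},{"grip":1,"x":0.037,"y":0.0113,"z":0,"wx":0,"wy":0,"wz":0},{"grip":1,"x":0.037,"y":0.0113,"z":0,"wx":0,"wy":0,"wz":0},{"grip":1,"x":0.03,"y":0.01,"z":0,"wx":0,"wy":0,"wz":0},{"grip":1,"x":0.02,"y":0.007,"z":0,"wx":0,"wy":0,"wz":0}]'
python3 -m jog '[{"grip":1,"x":0,"y":0,"z":0,"wx":0,"wy":0,"wz":-0.12},{"grip":1,"x":0,"y":0,"z":0,"wx":0,"wy":0,"wz":-0.12},{"grip":1,"x":0,"y":0,"z":0,"wx":0,"wy":0,"wz":-0.12},{"grip":1,"x":0,"y":0,"z":0,"wx":0,"wy":0,"wz":-0.12},{"grip":1,"x":0,"y":0,"z":0,"wx":0,"wy":0,"wz":-0.12},{"grip":1,"x":0,"y":0,"z":0,"wx":0,"wy":0,"wz":-0.12},{"grip":1,"x":0,"y":0,"z":0,"wx":0,"wy":0,"wz":-0.12},{"grip":1,"x":0,"y":0,"z":0,"wx":0,"wy":0,"wz":-0.12}]'
python3 p.py 603 96.5 230 170.2
```

```text
t: 2.15
ee_pos: [499.1, -44.2, 225.4]
orientation: [[0.31, 0.951, -0.004], [0.951, -0.31, 0.012], [0.01, -0.008, -1.0]]
ft_force: [0.4, -1.2, -0.0]
gripper_width: 0.998
t: 2.82
ee_pos: [500.4, -36.6, 222.2]
orientation: [[-0.634, 0.774, -0.009], [0.773, 0.634, 0.015], [0.017, 0.002, -1.0]]
ft_force: [0.4, -0.1, -1.1]
gripper_width: 0.999
t 2.8167 pos [500.4 -36.6 222.2] j [-11.9  13.8  -7.6  69.3   0.7  38.8] F [ 0.4 -0.1 -1.1] g 0.999
shift m (current axes) [ 0.0381  0.1637 -0.0068] | in final axes [-0.0784  0.1486 -0.0078] | rot rad [ 0.0082 -0.0156 -0.7134] rows 4.0 5.7
```

```bash
python3 -m jog '[{"grip":1,"x":0,"y":0,"z":-0.002,"wx":0.0015,"wy":-0.0026,"wz":-0.12},{"grip":1,"x":0,"y":0,"z":-0.002,"wx":0.0015,"wy":-0.0026,"wz":-0.12},{"grip":1,"x":0,"y":0,"z":-0.002,"wx":0.0015,"wy":-0.0026,"wz":-0.12},{"grip":1,"x":0,"y":0,"z":-0.002,"wx":0.0015,"wy":-0.0026,"wz":-0.12},{"grip":1,"x":0,"y":0,"z":-0.002,"wx":0.0015,"wy":-0.0026,"wz":-0.12},{"grip":1,"x":0,"y":0,"z":-0.002,"wx":0.0015,"wy":-0.0026,"wz":-0.08}]'
python3 -m jog '[{"grip":1,"x":-0.02,"y":0.037,"z":0,"wx":0,"wy":0,"wz":0},{"grip":1,"x":-0.019,"y":0.036,"z":0,"wx":0,"wy":0,"wz":0},{"grip":1,"x":-0.018,"y":0.035,"z":0,"wx":0,"wy":0,"wz":0},{"grip":1,"x":0,"y":0,"z":0,"wx":0,"wy":0,"wz":0}]'
python3 p.py 603 96.5 230 170.2
python3 - <<'E'
from h import *
snap('wrist','w1.png')
E
```

```text
t: 3.32
ee_pos: [498.3, -36.3, 231.9]
orientation: [[-0.985, 0.173, -0.006], [0.173, 0.985, 0.0], [0.006, -0.001, -1.0]]
ft_force: [-0.3, 0.1, 0.1]
gripper_width: 0.998
t: 3.65
ee_pos: [573.2, 61.2, 229.8]
orientation: [[-0.984, 0.177, -0.009], [0.177, 0.984, -0.0], [0.009, -0.002, -1.0]]
ft_force: [-0.1, -0.1, -0.2]
gripper_width: 0.998
t 3.65 pos [573.2  61.2 229.8] j [-0.2 22.3  5.4 73.7 -0.  10. ] F [-0.1 -0.1 -0.2] g 0.998
shift m (current axes) [-0.0231  0.04   -0.0005] | in final axes [-0.0233  0.0399 -0.0002] | rot rad [-0.002  -0.0092 -0.0068] rows 1.1 0.1
```

View pics/w1.png

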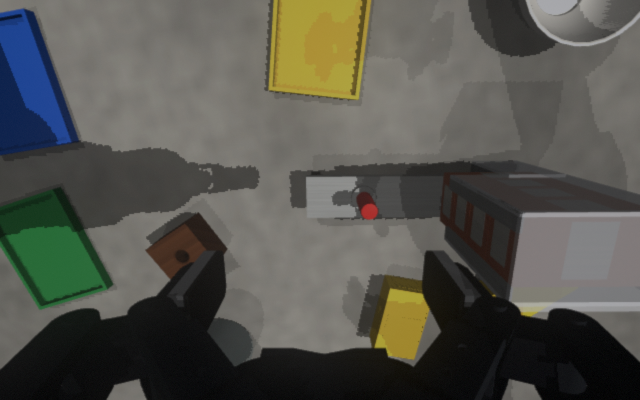

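Wrist view: pin top at (369,212), bed end edge at (306,197), stand hole at (182,256). I'll measure these by ray.

```bash
python3 - <<'E'
from h import *
c=ld('w1'); P=cloud(c)
print('pintop ray',onz(c,369.5,212,90).round(1),'hole',onz(c,182,256,40).round(1))
m=comps(mask(c,'red'),30)
for a,st,ce in m:
    q=P[a&(c['range_z']>0)]; print(ce,st,q[q[:,2]>86].mean(0) if len(q) else 0)
t=ld('top0'); print('top: stand hole',onz(t,140+545/2.8,120+178/2.8,40).round(1))
s=ld('scene0'); print('scene: stand hole',onz(s,230+162/2.8,170+146/2.8,40).round(1), 'pin top', onz(s,230+361/2.8,170+183/2.8,90).round(1), onz(t,257.2,190.2,90).round(1))
# bed edges in wrist: z 36..44
b=(P[...,2]>36)&(P[...,2]<44)&(c['range_z']>0)&(P[...,1]<165)&(P[...,1]>20)&(P[...,0]>560)&(P[...,0]<640)
q=P[b][:,:2].astype(np.float32); r=cv2.minAreaRect(q); print(np.round(r[0],1),r[1],r[2],np.round(cv2.boxPoints(r),1).tolist())
E
```

```text
pintop ray [603.2  96.4  90. ] hole [ 633.8 -108.    40. ]
[368.84102564 210.88717949] [361 203  16  16 195] [602.12766278  95.96836359  89.70063021]
top: stand hole [ 632.  -109.8   40. ]
scene: stand hole [ 635.6 -104.6   40. ] pin top [600.3  97.2  90. ] [600.5  94.3  90. ]
[603.8 103.1] (132.68240356445312, 44.94565963745117) 80.27649688720703 [[570.5, 41.5], [614.7999877929688, 34.0], [637.2000122070312, 164.6999969482422], [592.9000244140625, 172.3000030517578]]
```

```bash
python3 -m jog '[{"grip":1,"x":-0.023,"y":0.032,"z":0,"wx":0,"wy":-0.009,"wz":-0.007},{"grip":1,"x":0,"y":0.006,"z":0.02,"wx":0,"wy":0,"wz":0},{"grip":1,"x":0,"y":0,"z":0.035,"wx":0,"wy":0,"wz":0},{"grip":1,"x":0,"y":0,"z":0.035,"wx":0,"wy":0,"wz":0},{"grip":1,"x":0,"y":0,"z":0.01,"wx":0,"wy":0,"wz":0},{"grip":1,"x":0,"y":0,"z":0,"wx":0,"wy":0,"wz":0}]'
python3 p.py 603 96.4 53 170.2
python3 - <<'E'
from h import *
snap('wrist','w2.png')
E
```

```text
t: 4.2
ee_pos: [598.2, 89.5, 124.5]
orientation: [[-0.985, 0.171, -0.006], [0.171, 0.985, -0.007], [0.004, -0.008, -1.0]]
ft_force: [-0.8, 0.5, -0.1]
gripper_width: 0.996
t 4.2 pos [598.2  89.5 124.5] j [ 2.7 28.1 -1.4 60.9 -0.4 12.6] F [-0.8  0.5 -0.1] g 0.996
shift m (current axes) [-0.0039  0.0083  0.0714] | in final axes [-0.0036  0.0077  0.0715] | rot rad [-0.0082 -0.0043 -0.0012] rows 1.7 0.1
```

View pics/w2.png

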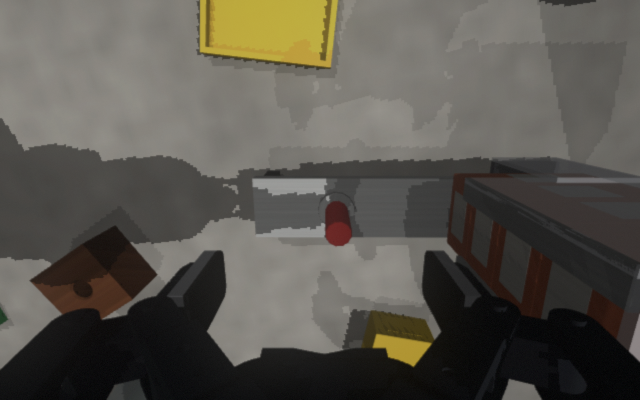

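```bash
python3 -m jog '[{"grip":1,"x":-0.004,"y":0.008,"z":0.01,"wx":-0.008,"wy":-0.004,"wz":0},{"grip":1,"x":0,"y":0,"z":0.025,"wx":0,"wy":0,"wz":0},{"grip":1,"x":0,"y":0,"z":0.025,"wx":0,"wy":0,"wz":0},{"grip":1,"x":0,"y":0,"z":0.01,"wx":0,"wy":0,"wz":0},{"grip":1,"x":0,"y":0,"z":0,"wx":0,"wy":0,"wz":0}]'
python3 p.py 603 96.4 53 170.2
```

```text
t: 4.67
ee_pos: [607.4, 94.7, 58.5]
orientation: [[-0.985, 0.175, 0.009], [0.175, 0.985, -0.0], [-0.009, 0.001, -1.0]]
ft_force: [-0.1, 0.1, 0.3]
gripper_width: 1.003
t 4.6667 pos [607.4  94.7  58.5] j [ 3.  31.4 -6.4 51.7 -0.  13. ] F [-0.1  0.1  0.3] g 1.003
shift m (current axes) [0.0046 0.0009 0.0055] | in final axes [0.0046 0.0009 0.0055] | rot rad [ 0.0014  0.0092 -0.0044] rows 0.2 0.1
```

```bash
python3 -m jog '[{"grip":1,"x":0.0045,"y":0.001,"z":0.003,"wx":0.001,"wy":0.009,"wz":-0.004},{"grip":1,"x":0,"y":0,"z":0,"wx":0,"wy":0,"wz":0},{"grip":1,"x":0,"y":0,"z":0,"wx":0,"wy":0,"wz":0}]'
python3 p.py 603 96.4 55 170.2
```

```text
t: 4.92
ee_pos: [605.3, 96.8, 58.4]
orientation: [[-0.985, 0.171, 0.004], [0.171, 0.985, 0.001], [-0.004, 0.002, -1.0]]
ft_force: [0.6, -1.4, -0.9]
gripper_width: 1.0
t 4.9167 pos [605.3  96.8  58.4] j [ 3.1 31.5 -6.3 52.   0.  13. ] F [ 0.6 -1.4 -0.9] g 1.0
shift m (current axes) [ 0.0022 -0.0008  0.0034] | in final axes [ 0.0022 -0.0008  0.0034] | rot rad [ 0.0016  0.004  -0.0005] rows 0.1 0.0
```

```bash
python3 -m jog '[{"grip":1,"x":0.004,"y":0,"z":0.005,"wx":0.001,"wy":0.006,"wz":0},{"grip":1,"x":0,"y":-0.001,"z":0,"wx":0,"wy":0,"wz":0},{"grip":0,"x":0,"y":0,"z":0,"wx":0,"wy":0,"wz":0},{"grip":0,"x":0,"y":0,"z":0,"wx":0,"wy":0,"wz":0},{"grip":0,"x":0,"y":0,"z":0,"wx":0,"wy":0,"wz":0},{"grip":0,"x":0,"y":0,"z":0,"wx":0,"wy":0,"wz":0},{"grip":0,"x":0,"y":0,"z":0,"wx":0,"wy":0,"wz":0},{"grip":0,"x":0,"y":0,"z":0,"wx":0,"wy":0,"wz":0}]'
python3 p.py 603 96.4 55 170.2
```

```text
t: 5.58
ee_pos: [604.7, 96.8, 57.7]
orientation: [[-0.985, 0.171, 0.006], [0.171, 0.985, 0.002], [-0.006, 0.003, -1.0]]
ft_force: [1.2, 0.1, 1.0]
gripper_width: 0.172
t 5.5833 pos [604.7  96.8  57.7] j [ 3.1 31.3 -6.6 51.7  0.1 13. ] F [1.2 0.1 1. ] g 0.172
shift m (current axes) [ 0.0016 -0.0007  0.0027] | in final axes [ 0.0016 -0.0007  0.0027] | rot rad [ 0.0026  0.0059 -0.0004] rows 0.1 0.1
```

```bash
python3 -m jog '[{"grip":0,"x":0,"y":0,"z":-0.02,"wx":0,"wy":0.003,"wz":0},{"grip":0,"x":0,"y":0,"z":-0.025,"wx":0,"wy":0.003,"wz":0},{"grip":0,"x":0,"y":0,"z":-0.025,"wx":0,"wy":0,"wz":0},{"grip":0,"x":0,"y":0,"z":-0.01,"wx":0,"wy":0,"wz":0}]'
python3 p.py 635 -107.6 130 170.2
```

```text
t: 5.92
ee_pos: [602.4, 96.2, 136.2]
orientation: [[-0.985, 0.171, -0.006], [0.171, 0.985, 0.002], [0.007, 0.001, -1.0]]
ft_force: [0.4, 0.2, 0.4]
gripper_width: 0.166
t 5.9167 pos [602.4  96.2 136.2] j [ 3.1 28.3  0.7 62.8  0.1 12.9] F [0.4 0.2 0.4] g 0.166
shift m (current axes) [-0.067  -0.1953  0.0056] | in final axes [-0.0668 -0.1953  0.0062] | rot rad [ 0.0006 -0.0067 -0.0007] rows 5.0 0.1
```

```bash
python3 -m jog '[{"grip":0,"x":-0.013,"y":-0.037,"z":0,"wx":0,"wy":-0.005,"wz":0},{"grip":0,"x":-0.013,"y":-0.037,"z":0,"wx":0,"wy":0,"wz":0},{"grip":0,"x":-0.013,"y":-0.037,"z":0,"wx":0,"wy":0,"wz":0},{"grip":0,"x":-0.013,"y":-0.037,"z":0,"wx":0,"wy":0,"wz":0},{"grip":0,"x":-0.01,"y":-0.03,"z":0,"wx":0,"wy":0,"wz":0},{"grip":0,"x":0,"y":0,"z":0,"wx":0,"wy":0,"wz":0}]'
python3 p.py 635.5 -107.6 130 170.2
python3 - <<'E'
from h import *
snap('wrist','w3.png')
E
```

```text
t: 6.42
ee_pos: [638.2, -93.7, 140.6]
orientation: [[-0.987, 0.162, 0.008], [0.162, 0.987, 0.0], [-0.008, 0.002, -1.0]]
ft_force: [-0.3, 0.5, -0.3]
gripper_width: 0.169
t 6.4167 pos [638.2 -93.7 140.6] j [-14.1  31.4   6.6  64.7   0.1  -4.7] F [-0.3  0.5 -0.3] g 0.169
shift m (current axes) [ 0.0005 -0.0141  0.0106] | in final axes [ 0.0003 -0.0141  0.0106] | rot rad [0.0017 0.0077 0.0084] rows 0.4 0.1
```

View pics/w3.png

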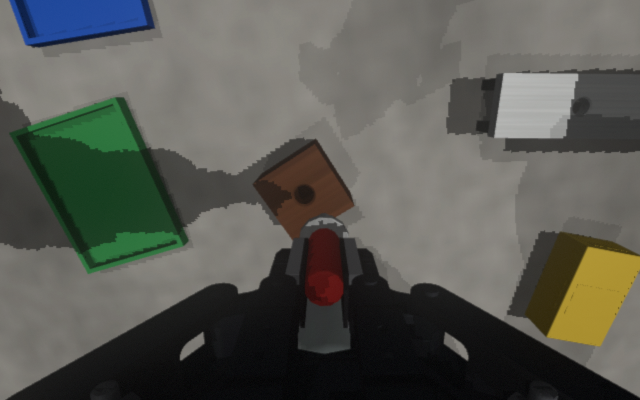

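The pin is gripped, the stand hole is at (304,194), and the empty lock hole is visible at (582,105).

```bash
python3 - <<'E'
from h import *
c=ld('w3'); print('hole',onz(c,304.5,194,40).round(1),'lock hole',onz(c,582,105,40).round(1))
# pin grip top & axis in the same view
print('pintop',onz(c,324,288,140.6-57.7+90).round(1))
g=cv2.cvtColor(c['img'],cv2.COLOR_RGB2GRAY)
for (u0,v0,r) in((304,194,16),(582,105,14)):
    w=g[v0-r:v0+r,u0-r:u0+r].astype(int); th=(w.min()+np.median(w))/2; y,x=np.nonzero(w<th); print(u0-r+x.mean(),v0-r+y.mean(),len(x),onz(c,u0-r+x.mean(),v0-r+y.mean(),40).round(1))
E
```

```text
hole [ 633.9 -108.3   40. ] lock hole [601.7  96.1  40. ]
pintop [635.8 -93.9 172.9]
303.015923566879 194.11464968152865 314 [ 633.8 -109.4   40. ]
580.7142857142857 106.91341991341992 231 [602.9  95.3  40. ]
```

```bash
python3 -m jog '[{"grip":0,"x":0,"y":-0.013,"z":0.005,"wx":0.001,"wy":0.006,"wz":0.008},{"grip":0,"x":0,"y":-0.002,"z":0.005,"wx":0,"wy":0.002,"wz":0},{"grip":0,"x":0,"y":0,"z":0,"wx":0,"wy":0,"wz":0},{"grip":0,"x":0,"y":0,"z":0,"wx":0,"wy":0,"wz":0}]'
python3 p.py 635.9 -108.3 110 170.2
```

```text
t: 6.8
ee_pos: [633.9, -104.7, 128.5]
orientation: [[-0.986, 0.168, -0.004], [0.168, 0.986, 0.005], [0.005, 0.005, -1.0]]
ft_force: [0.6, 0.3, -0.9]
gripper_width: 0.171
t 6.8 pos [ 633.9 -104.7  128.5] j [-15.1  32.2   6.   64.2   0.2  -5.5] F [ 0.6  0.3 -0.9] g 0.171
shift m (current axes) [-0.0026 -0.0033  0.0185] | in final axes [-0.0025 -0.0032  0.0185] | rot rad [ 0.0046 -0.0048  0.0024] rows 0.5 0.1
```

```bash
python3 -m jog '[{"grip":0,"x":-0.003,"y":-0.004,"z":0.018,"wx":0.004,"wy":-0.004,"wz":0.002},{"grip":0,"x":0,"y":0,"z":0,"wx":0,"wy":0,"wz":0},{"grip":0,"x":0,"y":0,"z":0,"wx":0,"wy":0,"wz":0}]'
python3 p.py 635.9 -108.3 95 170.2
```

```text
t: 7.05
ee_pos: [636.0, -105.5, 110.5]
orientation: [[-0.986, 0.166, -0.001], [0.166, 0.986, 0.002], [0.001, 0.002, -1.0]]
ft_force: [0.1, -0.3, 0.4]
gripper_width: 0.167
t 7.05 pos [ 636.  -105.5  110.5] j [-15.1  32.9   4.4  61.7   0.1  -5.6] F [ 0.1 -0.3  0.4] g 0.167
shift m (current axes) [-0.0004 -0.0028  0.0155] | in final axes [-0.0004 -0.0028  0.0155] | rot rad [ 0.0017 -0.0013  0.0048] rows 0.4 0.0
```

```bash
python3 -m jog '[{"grip":0,"x":0,"y":-0.005,"z":0.01,"wx":0.002,"wy":-0.001,"wz":0.005},{"grip":0,"x":0,"y":0,"z":0,"wx":0,"wy":0,"wz":0},{"grip":0,"x":0,"y":0,"z":0,"wx":0,"wy":0,"wz":0}]'
python3 p.py 635.9 -108.3 95 170.2
python3 - <<'E'
from h import *
c=snap('wrist','w4.png'); snap('scene','s4.png')
a=cv2.resize(cv2.imread('pics/w4.png')[150:310,230:430],None,fx=2,fy=2); b=cv2.resize(cv2.imread('pics/s4.png')[170:250,240:340],None,fx=4,fy=4)
cv2.imwrite('pics/c4.png',np.hstack([a,b]))
E
```

```text
t: 7.3
ee_pos: [635.2, -108.7, 100.9]
orientation: [[-0.986, 0.168, 0.0], [0.168, 0.986, -0.0], [-0.0, -0.0, -1.0]]
ft_force: [0.4, -0.4, -0.1]
gripper_width: 0.166
t 7.3 pos [ 635.2 -108.7  100.9] j [-15.4  33.1   3.4  60.3  -0.   -5.7] F [ 0.4 -0.4 -0.1] g 0.166
shift m (current axes) [-0.0007  0.0005  0.0059] | in final axes [-0.0007  0.0006  0.0059] | rot rad [-0.      0.      0.0021] rows 0.1 0.0
```

View pics/c4.png

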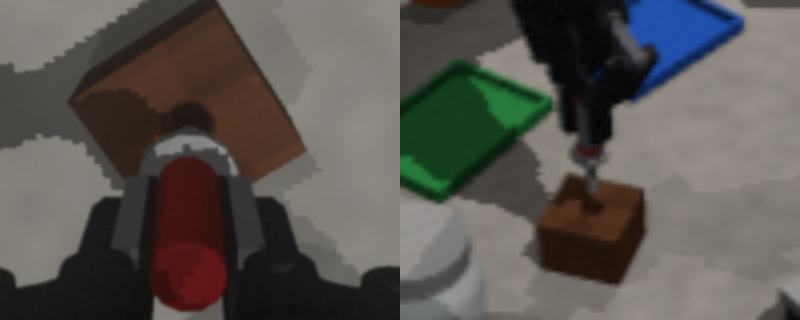

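The pin tip is over the hole in both views, so I'll descend.

```bash
python3 -m jog '[{"grip":0,"x":-0.001,"y":0,"z":0.008,"wx":0,"wy":0,"wz":0},{"grip":0,"x":0,"y":0,"z":0.008,"wx":0,"wy":0,"wz":0},{"grip":0,"x":0,"y":0,"z":0.008,"wx":0,"wy":0,"wz":0},{"grip":0,"x":0,"y":0,"z":0.008,"wx":0,"wy":0,"wz":0},{"grip":0,"x":0,"y":0,"z":0,"wx":0,"wy":0,"wz":0}]'
python3 p.py 635.9 -108.3 58.5 170.2
```

```text
t: 7.82
ee_pos: [637.0, -109.3, 66.8]
orientation: [[-0.986, 0.168, 0.002], [0.168, 0.986, -0.001], [-0.002, -0.0, -1.0]]
ft_force: [-0.8, 0.2, -0.6]
gripper_width: 0.17
t 7.8167 pos [ 637.  -109.3   66.8] j [-15.4  34.7   0.8  56.    0.   -5.7] F [-0.8  0.2 -0.6] g 0.17
shift m (current axes) [0.0013 0.0008 0.0082] | in final axes [0.0012 0.0008 0.0083] | rot rad [-0.0002  0.002   0.0017] rows 0.2 0.0
```

```bash
python3 -m jog '[{"grip":0,"x":0.001,"y":0.001,"z":0.007,"wx":0,"wy":0.001,"wz":0},{"grip":0,"x":0,"y":0,"z":0,"wx":0,"wy":0,"wz":0},{"grip":0,"x":0,"y":0,"z":0,"wx":0,"wy":0,"wz":0}]'
python3 p.py 635.9 -108.3 58 170.2
```

```text
t: 8.07
ee_pos: [635.6, -108.0, 57.8]
orientation: [[-0.986, 0.169, -0.001], [0.169, 0.986, 0.0], [0.001, -0.0, -1.0]]
ft_force: [0.4, -0.6, 0.3]
gripper_width: 0.169
t 8.0667 pos [ 635.6 -108.    57.8] j [-15.3  35.1   0.   55.   -0.   -5.6] F [ 0.4 -0.6  0.3] g 0.169
shift m (current axes) [-0.0004 -0.0002 -0.0002] | in final axes [-0.0004 -0.0002 -0.0002] | rot rad [-0.0001 -0.0007  0.0016] rows 0.0 0.0
```

```bash
python3 -m jog '[{"grip":0.5,"x":0,"y":0,"z":0,"wx":0,"wy":0,"wz":0},{"grip":0.5,"x":0,"y":0,"z":0,"wx":0,"wy":0,"wz":0},{"grip":0.6,"x":0,"y":0,"z":0,"wx":0,"wy":0,"wz":0},{"grip":0.7,"x":0,"y":0,"z":0,"wx":0,"wy":0,"wz":0},{"grip":1,"x":0,"y":0,"z":-0.02,"wx":0,"wy":0,"wz":0},{"grip":1,"x":0,"y":0,"z":-0.035,"wx":0,"wy":0,"wz":0},{"grip":1,"x":0,"y":0,"z":-0.035,"wx":0,"wy":0,"wz":0},{"grip":1,"x":0,"y":0,"z":-0.03,"wx":0,"wy":0,"wz":0}]'
cat >> h.py <<'E'
O=np.array([624.4,220.5,0]); AZ=80.25
def disp(P):
    a=np.radians(AZ); e=np.array([[np.cos(a),np.sin(a),0],[-np.sin(a),np.cos(a),0],[0,0,1]]); return (P-O)@e.T
def world(q):
    a=np.radians(AZ); e=np.array([[np.cos(a),np.sin(a),0],[-np.sin(a),np.cos(a),0],[0,0,1]]); return np.array(q)@e+O
E
python3 - <<'E'
from h import *
for f in('w1','w2','scene0','top0'):
    c=ld(f); D=disp(cloud(c)); im=c['img'].astype(int)
    ter=(im[...,0]>im[...,2]*1.6)&(im[...,0]>40)&(c['range_z']>0)
    for a,b in((46,58),(58,72)):
        m=ter&(D[...,2]>a)&(D[...,2]<b)&(abs(D[...,1])<24)&(D[...,0]>-60)&(D[...,0]<-30)
        if m.sum(): print(f,a,m.sum(),'front x',np.median(D[m][:,0]).round(1))
    m=ter&(D[...,2]>46)&(D[...,2]<72)&(abs(abs(D[...,1])-26)<4)&(D[...,0]>-60)&(D[...,0]<10)
    if m.sum()>5: print(f,'side x', np.percentile(D[m][:,0],[2,98]).round(1),'y',np.median(D[m][:,1]).round(1))
E
python3 p.py 590 10 200 80.25
```

```text
t: 8.73
ee_pos: [630.1, -106.5, 174.2]
orientation: [[-0.986, 0.169, -0.016], [0.169, 0.986, 0.004], [0.016, 0.001, -1.0]]
ft_force: [0.5, -0.5, -1.0]
gripper_width: 1.0
w1 46 70 front x -45.5
w1 58 57 front x -45.4
w1 side x [-45.9 -14.2] y 26.2
w2 46 178 front x -45.3
w2 58 239 front x -45.4
w2 side x [-45.6 -13.9] y 26.1
scene0 58 1 front x -38.7
scene0 side x [-41.5 -11.1] y -25.1
t 8.7333 pos [ 630.1 -106.5  174.2] j [-15.3  31.2  11.2  71.   -0.   -5.6] F [ 0.5 -0.5 -1. ] g 1.0
shift m (current axes) [ 0.0596  0.1081 -0.0247] | in final axes [ 0.108  -0.0593 -0.0258] | rot rad [-0.0118 -0.014   1.5714] rows 3.0 12.6
```

```bash
python3 -m jog '[{"grip":1,"x":0,"y":0,"z":-0.003,"wx":-0.001,"wy":-0.001,"wz":0.12},{"grip":1,"x":0,"y":0,"z":-0.003,"wx":-0.001,"wy":-0.001,"wz":0.12},{"grip":1,"x":0,"y":0,"z":-0.003,"wx":-0.001,"wy":-0.001,"wz":0.12},{"grip":1,"x":0,"y":0,"z":-0.003,"wx":-0.001,"wy":-0.001,"wz":0.12},{"grip":1,"x":0,"y":0,"z":-0.003,"wx":-0.001,"wy":-0.001,"wz":0.12},{"grip":1,"x":0,"y":0,"z":-0.003,"wx":-0.001,"wy":-0.001,"wz":0.12},{"grip":1,"x":0,"y":0,"z":-0.003,"wx":-0.001,"wy":-0.001,"wz":0.12},{"grip":1,"x":0,"y":0,"z":-0.003,"wx":-0.001,"wy":-0.001,"wz":0.12}]'
python3 -m jog '[{"grip":1,"x":0,"y":0,"z":-0.003,"wx":-0.001,"wy":-0.001,"wz":0.12},{"grip":1,"x":0,"y":0,"z":-0.003,"wx":-0.001,"wy":-0.001,"wz":0.12},{"grip":1,"x":0,"y":0,"z":-0.003,"wx":-0.001,"wy":-0.001,"wz":0.12},{"grip":1,"x":0,"y":0,"z":-0.003,"wx":-0.001,"wy":-0.001,"wz":0.12},{"grip":1,"x":0,"y":0,"z":-0.003,"wx":-0.001,"wy":-0.001,"wz":0.1}]'
python3 - <<'E'
from h import *
print(world([-27,0,40.3]),world([-105.8,0,101.9]))
E
python3 p.py 606 116 160 80.25 52
```

```text
t: 9.4
ee_pos: [637.0, -108.5, 214.3]
orientation: [[-0.393, 0.92, 0.018], [0.92, 0.393, -0.001], [-0.008, 0.017, -1.0]]
ft_force: [1.0, 0.9, -1.0]
gripper_width: 1.0
t: 9.82
ee_pos: [637.3, -108.7, 232.3]
orientation: [[0.201, 0.979, 0.027], [0.98, -0.201, -0.006], [-0.001, 0.028, -1.0]]
ft_force: [-0.8, 0.2, 0.2]
gripper_width: 1.0
[619.8275634  193.88998641  40.3       ] [606.48282249 116.22816895 101.9       ]
t 9.8167 pos [ 637.3 -108.7  232.3] j [-15.3  28.9  16.   75.5   0.1  86.3] F [-0.8  0.2  0.2] g 1.0
shift m (current axes) [ 0.2139 -0.0778  0.07  ] | in final axes [ 0.0761 -0.0689  0.2149] | rot rad [ 0.0408  0.9086 -0.0171] rows 5.7 7.3
```

```bash
python3 -m jog '[{"grip":1,"x":0,"y":0,"z":0,"wx":0.005,"wy":0.11,"wz":-0.002},{"grip":1,"x":0,"y":0,"z":0,"wx":0.005,"wy":0.11,"wz":-0.002},{"grip":1,"x":0,"y":0,"z":0,"wx":0.005,"wy":0.11,"wz":-0.002},{"grip":1,"x":0,"y":0,"z":0,"wx":0.005,"wy":0.11,"wz":-0.002},{"grip":1,"x":0,"y":0,"z":0,"wx":0.005,"wy":0.11,"wz":-0.002},{"grip":1,"x":0,"y":0,"z":0,"wx":0.005,"wy":0.11,"wz":-0.002},{"grip":1,"x":0,"y":0,"z":0,"wx":0.005,"wy":0.11,"wz":-0.002},{"grip":1,"x":0,"y":0,"z":0,"wx":0.005,"wy":0.1,"wz":-0.002}]'
python3 p.py 606 116 160 80.25 52
```

```text
t: 10.48
ee_pos: [644.0, -105.4, 247.8]
orientation: [[0.078, 0.985, 0.151], [0.618, -0.167, 0.769], [0.783, 0.033, -0.622]]
ft_force: [-0.6, 0.0, -1.1]
gripper_width: 1.003
t 10.4833 pos [ 644.  -105.4  247.8] j [-35.2  46.5  30.1 100.8  45.6  51.8] F [-0.6  0.  -1.1] g 1.003
shift m (current axes) [ 0.0651 -0.0773  0.219 ] | in final axes [ 0.0612 -0.075   0.2209] | rot rad [0.0184 0.008  0.0276] rows 5.8 0.3
```

```bash
python3 -m jog '[{"grip":1,"x":0.011,"y":-0.013,"z":0.036,"wx":0.006,"wy":0.003,"wz":0.009},{"grip":1,"x":0.011,"y":-0.013,"z":0.036,"wx":0.006,"wy":0.003,"wz":0.009},{"grip":1,"x":0.011,"y":-0.013,"z":0.036,"wx":0.006,"wy":0.003,"wz":0.009},{"grip":1,"x":0.011,"y":-0.013,"z":0.036,"wx":0,"wy":0,"wz":0},{"grip":1,"x":0.01,"y":-0.012,"z":0.034,"wx":0,"wy":0,"wz":0},{"grip":1,"x":0,"y":0,"z":0.01,"wx":0,"wy":0,"wz":0},{"grip":1,"x":0,"y":0,"z":0,"wx":0,"wy":0,"wz":0}]'
python3 p.py 606.5 116.2 101.9 80.25 52
```

```text
t: 11.07
ee_pos: [611.3, 81.1, 152.9]
orientation: [[0.136, 0.982, 0.127], [0.591, -0.184, 0.786], [0.795, -0.031, -0.605]]
ft_force: [-0.0, 0.1, 0.2]
gripper_width: 1.003
t 11.0667 pos [611.3  81.1 152.9] j [-22.   35.5  -4.5  66.2  50.9  71.7] F [-0.   0.1  0.2] g 1.003
shift m (current axes) [-0.0205 -0.0096  0.0578] | in final axes [-0.0194 -0.0107  0.058 ] | rot rad [-0.0076 -0.0128 -0.0338] rows 1.5 0.3
```

```bash
python3 -m jog '[{"grip":1,"x":-0.01,"y":-0.005,"z":0.02,"wx":-0.007,"wy":-0.012,"wz":-0.033},{"grip":1,"x":-0.01,"y":-0.005,"z":0.02,"wx":0,"wy":0,"wz":0},{"grip":1,"x":0,"y":0,"z":0.01,"wx":0,"wy":0,"wz":0},{"grip":1,"x":0,"y":0,"z":0,"wx":0,"wy":0,"wz":0}]'
python3 p.py 606.5 116.2 101.9 80.25 52
```

```text
t: 11.4
ee_pos: [608.0, 108.7, 107.9]
orientation: [[0.099, 0.986, 0.137], [0.61, -0.169, 0.775], [0.787, 0.007, -0.618]]
ft_force: [0.3, -0.2, 0.4]
gripper_width: 0.997
t 11.4 pos [608.  108.7 107.9] j [-19.4  35.6 -11.2  55.   50.9  74.5] F [ 0.3 -0.2  0.4] g 0.997
shift m (current axes) [-0.0003 -0.0027  0.0093] | in final axes [-0.0003 -0.0027  0.0093] | rot rad [0.0036 0.0024 0.0057] rows 0.2 0.1
```

```bash
python3 -m jog '[{"grip":1,"x":0,"y":-0.003,"z":0.02,"wx":0.003,"wy":0.002,"wz":0.006},{"grip":1,"x":0,"y":0,"z":0.03,"wx":0,"wy":0,"wz":0},{"grip":1,"x":0,"y":0,"z":0.01,"wx":0,"wy":0,"wz":0},{"grip":1,"x":0,"y":0,"z":0,"wx":0,"wy":0,"wz":0}]'
python3 p.py 619.8 193.9 40.3 80.25 52
python3 - <<'E'
from h import *
c=snap('wrist','w5.png'); snap('scene','s5.png')
cv2.imwrite('pics/c5.png',np.vstack([cv2.resize(cv2.imread('pics/w5.png'),None,fx=.7,fy=.7),cv2.resize(cv2.imread('pics/s5.png')[180:330,290:514],None,fx=2,fy=2)[:300,:448]]))if 0 else cv2.imwrite('pics/c5.png',cv2.resize(cv2.imread('pics/s5.png')[170:330,290:490],None,fx=3,fy=3))
E
```

```text
t: 11.73
ee_pos: [619.5, 150.9, 73.8]
orientation: [[0.102, 0.984, 0.143], [0.609, -0.176, 0.773], [0.786, 0.008, -0.618]]
ft_force: [-0.5, -0.4, -0.1]
gripper_width: 1.005
t 11.7333 pos [619.5 150.9  73.8] j [-15.1  36.7 -15.   44.1  51.6  82. ] F [-0.5 -0.4 -0.1] g 1.005
shift m (current axes) [-0.0001 -0.0075  0.054 ] | in final axes [-0.0002 -0.007   0.0541] | rot rad [0.0101 0.0026 0.0026] rows 1.3 0.1
```

View pics/c5.png

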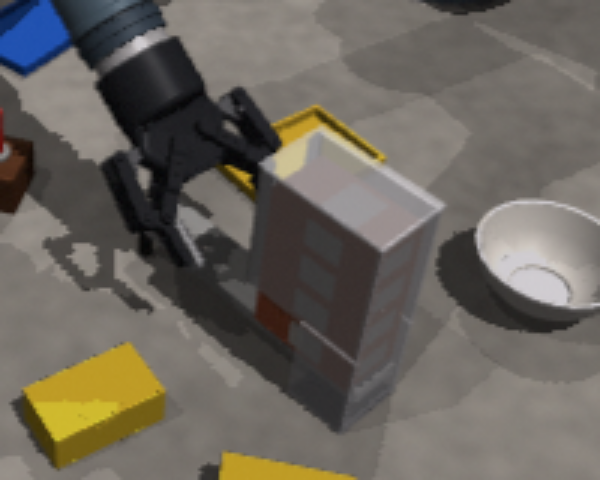

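View pics/w5.png

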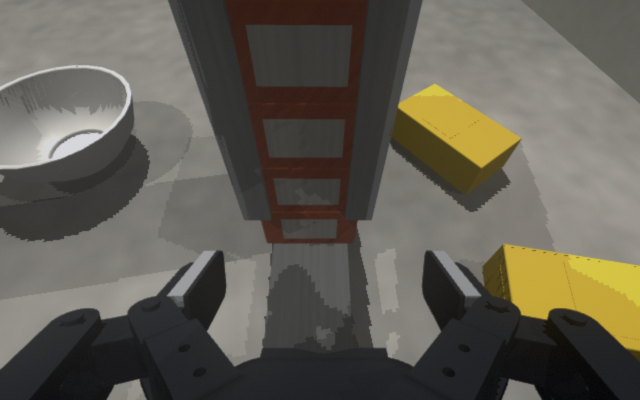

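The wrist view shows the bottom carton's bare front at (310,230), with four cartons in the stack. The fingers need about 7 mm of sideways shift. Then approach and pinch.

```bash
python3 -m jog '[{"grip":1,"x":0,"y":-0.008,"z":0.008,"wx":0.01,"wy":0.003,"wz":0.003},{"grip":1,"x":0,"y":0,"z":0.02,"wx":0,"wy":0,"wz":0},{"grip":1,"x":0,"y":0,"z":0.014,"wx":0,"wy":0,"wz":0},{"grip":1,"x":0,"y":0,"z":0,"wx":0,"wy":0,"wz":0},{"grip":1,"x":0,"y":0,"z":0,"wx":0,"wy":0,"wz":0}]'
python3 p.py 619.8 193.9 40.3 80.25 52
```

```text
t: 12.25
ee_pos: [621.8, 179.2, 52.0]
orientation: [[0.105, 0.984, 0.142], [0.607, -0.177, 0.775], [0.788, 0.005, -0.616]]
ft_force: [0.2, 0.6, 0.7]
gripper_width: 0.998
t 12.25 pos [621.8 179.2  52. ] j [-12.3  37.6 -17.4  37.4  52.   86.5] F [0.2 0.6 0.7] g 0.998
shift m (current axes) [-0.0005 -0.0046  0.0183] | in final axes [-0.0005 -0.0045  0.0183] | rot rad [ 0.0092  0.0001 -0.0004] rows 0.5 0.1
```

```bash
python3 -m jog '[{"grip":1,"x":0,"y":-0.005,"z":0.01,"wx":0.009,"wy":0,"wz":0},{"grip":1,"x":0,"y":-0.002,"z":0.008,"wx":0.002,"wy":0,"wz":0},{"grip":1,"x":0,"y":0,"z":0,"wx":0,"wy":0,"wz":0},{"grip":1,"x":0,"y":0,"z":0,"wx":0,"wy":0,"wz":0}]'
python3 p.py 619.8 193.9 40.3 80.25 52
```

```text
t: 12.58
ee_pos: [618.1, 193.4, 41.6]
orientation: [[0.105, 0.985, 0.133], [0.607, -0.17, 0.777], [0.788, -0.001, -0.616]]
ft_force: [0.1, -0.4, 1.3]
gripper_width: 1.001
t 12.5833 pos [618.1 193.4  41.6] j [-11.   38.1 -18.5  35.   52.   88. ] F [ 0.1 -0.4  1.3] g 1.001
shift m (current axes) [-0.0006  0.0016  0.0014] | in final axes [-0.0006  0.0016  0.0014] | rot rad [-0.0002  0.0003 -0.0011] rows 0.1 0.0
```

```bash
python3 -m jog '[{"grip":1,"x":0,"y":0.003,"z":0.001,"wx":0,"wy":0,"wz":0},{"grip":0.7,"x":0,"y":0,"z":0,"wx":0,"wy":0,"wz":0},{"grip":0.5,"x":0,"y":0,"z":0,"wx":0,"wy":0,"wz":0},{"grip":0.3,"x":0,"y":0,"z":0,"wx":0,"wy":0,"wz":0},{"grip":0,"x":0,"y":0,"z":0,"wx":0,"wy":0,"wz":0},{"grip":0,"x":0,"y":0,"z":0,"wx":0,"wy":0,"wz":0}]'
python3 p.py 604.8 107 40.3 80.25 52
python3 - <<'E'
from h import *
snap('wrist','w6.png')
E
```

```text
t: 13.08
ee_pos: [621.8, 193.3, 41.6]
orientation: [[0.106, 0.985, 0.134], [0.606, -0.171, 0.777], [0.788, -0.001, -0.615]]
ft_force: [-0.3, 1.4, -0.2]
gripper_width: 0.595
t 13.0833 pos [621.8 193.3  41.6] j [-11.   38.4 -17.9  35.2  52.   88.1] F [-0.3  1.4 -0.2] g 0.595
shift m (current axes) [-0.0551 -0.002  -0.0685] | in final axes [-0.0552 -0.0021 -0.0685] | rot rad [ 0.0003 -0.0003 -0.0017] rows 2.1 0.0
```

View pics/w6.png

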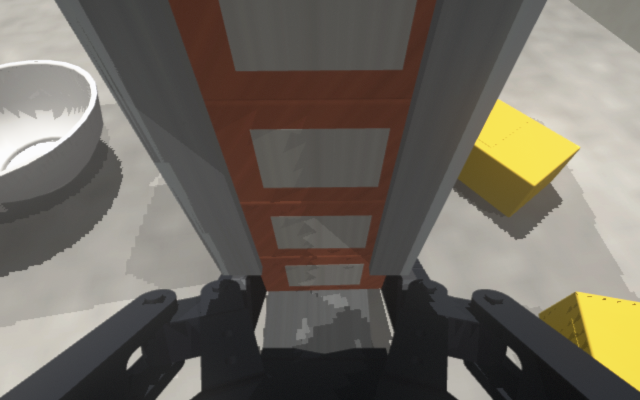

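```bash
python3 -m jog '[{"grip":0,"x":-0.006,"y":-0.001,"z":-0.008,"wx":0,"wy":0,"wz":0},{"grip":0,"x":-0.01,"y":0,"z":-0.0128,"wx":0,"wy":0,"wz":0},{"grip":0,"x":-0.01,"y":0,"z":-0.0128,"wx":0,"wy":0,"wz":0}]'
python3 p.py 604.8 107 41 80.25 52
```

```text
t: 13.38
ee_pos: [612.6, 154.1, 41.8]
orientation: [[0.101, 0.986, 0.13], [0.606, -0.165, 0.778], [0.789, 0.001, -0.615]]
ft_force: [4.6, 3.6, -2.3]
gripper_width: 0.597
t 13.3833 pos [612.6 154.1  41.8] j [-15.   39.3 -16.3  41.4  51.7  81.1] F [ 4.6  3.6 -2.3] g 0.597
shift m (current axes) [-0.03    0.0001 -0.0371] | in final axes [-0.03    0.0003 -0.0371] | rot rad [-0.0034 -0.0011  0.0033] rows 1.1 0.0
```

```bash
python3 -m jog '[{"grip":0,"x":-0.012,"y":0,"z":-0.0151,"wx":-0.002,"wy":0,"wz":0.001},{"grip":0,"x":-0.012,"y":0,"z":-0.0151,"wx":-0.002,"wy":0,"wz":0.001},{"grip":0,"x":-0.012,"y":0,"z":-0.0151,"wx":0,"wy":0,"wz":0},{"grip":0,"x":-0.008,"y":0,"z":-0.01,"wx":0,"wy":0,"wz":0},{"grip":0,"x":0,"y":0,"z":0,"wx":0,"wy":0,"wz":0}]'
python3 p.py 600.2 80.6 41 80.25 52
python3 - <<'E'
from h import *
snap('wrist','w7.png')
E
```

```text
t: 13.8
ee_pos: [600.7, 80.9, 41.7]
orientation: [[0.102, 0.986, 0.135], [0.605, -0.169, 0.778], [0.79, 0.002, -0.613]]
ft_force: [-0.2, -0.7, -0.1]
gripper_width: 0.591
t 13.8 pos [600.7  80.9  41.7] j [-22.3  41.5 -12.4  51.6  50.5  70. ] F [-0.2 -0.7 -0.1] g 0.591
shift m (current axes) [-0.0008 -0.0005  0.0001] | in final axes [-0.0008 -0.0005  0.0001] | rot rad [ 0.0015 -0.003   0.0018] rows 0.0 0.0
```

View pics/w7.png

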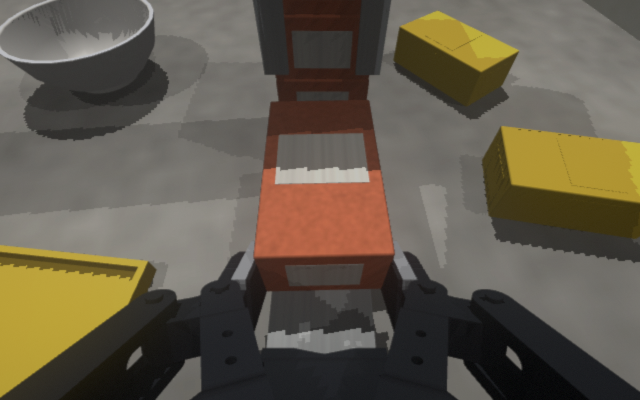

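Carton1 lies free on the bed, with its top at (320,180), and the stack has dropped by one. I'll release and back off.

```bash
python3 -m jog '[{"grip":0.8,"x":0,"y":0,"z":0,"wx":0,"wy":0,"wz":0},{"grip":1,"x":0,"y":0,"z":0,"wx":0,"wy":0,"wz":0},{"grip":1,"x":0,"y":0,"z":0,"wx":0,"wy":0,"wz":0},{"grip":1,"x":0,"y":0,"z":-0.02,"wx":0,"wy":0,"wz":0},{"grip":1,"x":0,"y":0,"z":-0.035,"wx":0,"wy":0,"wz":0},{"grip":1,"x":0,"y":0,"z":-0.035,"wx":0,"wy":0,"wz":0},{"grip":1,"x":0,"y":0,"z":-0.035,"wx":0,"wy":0,"wz":0},{"grip":1,"x":0.01,"y":0,"z":-0.02,"wx":0,"wy":-0.1,"wz":0}]'
cat > carton.py <<'E'
import sys
from h import *
c=snap('wrist',sys.argv[1]+'.png'); D=disp(cloud(c)); im=c['img'].astype(int)
ok=(c['range_z']>0)&(abs(D[...,1])<45)&(D[...,0]>-200)&(D[...,0]<-54)&(D[...,2]>70)&(D[...,2]<79)
q=D[ok]
r=cv2.minAreaRect(q[:,:2].astype(np.float32)); print('carton top disp',np.round(r[0],1),np.round(r[1],1),round(r[2],1),'z',np.median(q[:,2]).round(1),'world',world([*r[0],74]).round(1))
ter=(im[...,0]>im[...,2]*1.5)&(im[...,0]>30)&(c['range_z']>0)
for a,b in((46,58),(58,72)):
    m=ter&(D[...,2]>a)&(D[...,2]<b)&(abs(D[...,1])<24)&(D[...,0]>-58)&(D[...,0]<-30)
    if m.sum(): print('next front x',m.sum(),np.median(D[m][:,0]).round(1))
E
python3 carton.py w8
python3 p.py 604 100 180 80.25 0
```

```text
t: 14.52
ee_pos: [574.3, -18.4, 131.7]
orientation: [[0.12, 0.988, 0.101], [0.676, -0.156, 0.72], [0.727, -0.018, -0.686]]
ft_force: [0.8, 0.6, -1.2]
gripper_width: 0.999
carton top disp [-113.     0.2] [91.1 52. ] 1.6 z 73.9 world [605.1 109.2  74. ]
next front x 2 -50.1
next front x 356 -50.9
t 14.5667 pos [579.8 -18.1 141.4] j [-29.8  35.9  -1.8  72.7  42.4  61.1] F [0.5 2.4 6.3] g 0.997
shift m (current axes) [0.1112 0.0056 0.0602] | in final axes [ 0.1205  0.0038 -0.0386] | rot rad [-0.0056 -0.8058  0.0143] rows 3.0 6.4
```

View pics/w8.png

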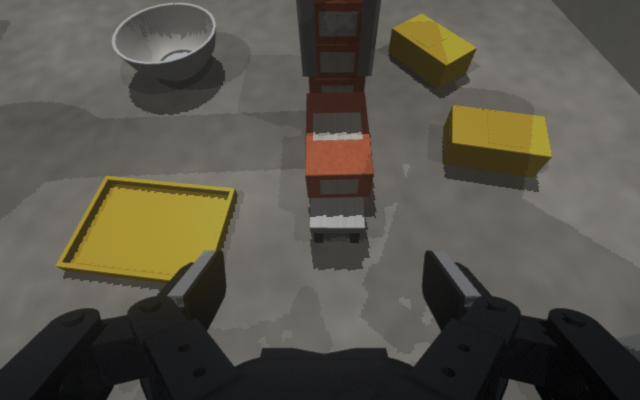

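```bash
python3 -m jog '[{"grip":1,"x":0,"y":0,"z":-0.01,"wx":0,"wy":-0.115,"wz":0},{"grip":1,"x":0,"y":0,"z":-0.01,"wx":0,"wy":-0.115,"wz":0},{"grip":1,"x":0,"y":0,"z":-0.01,"wx":0,"wy":-0.115,"wz":0},{"grip":1,"x":0,"y":0,"z":-0.01,"wx":0,"wy":-0.115,"wz":0},{"grip":1,"x":0,"y":0,"z":-0.01,"wx":0,"wy":-0.115,"wz":0},{"grip":1,"x":0,"y":0,"z":-0.005,"wx":0,"wy":-0.115,"wz":0},{"grip":1,"x":0,"y":0,"z":-0.005,"wx":0,"wy":-0.1,"wz":0}]'
python3 -m jog '[{"grip":1,"x":0,"y":0,"z":0,"wx":0,"wy":0,"wz":-0.122},{"grip":1,"x":0,"y":0,"z":0,"wx":0,"wy":0,"wz":-0.122},{"grip":1,"x":0,"y":0,"z":0,"wx":0,"wy":0,"wz":-0.122},{"grip":1,"x":0,"y":0,"z":0,"wx":0,"wy":0,"wz":-0.122},{"grip":1,"x":0,"y":0,"z":0,"wx":0,"wy":0,"wz":-0.122},{"grip":1,"x":0,"y":0,"z":0,"wx":0,"wy":0,"wz":-0.122},{"grip":1,"x":0,"y":0,"z":0,"wx":0,"wy":0,"wz":-0.122},{"grip":1,"x":0,"y":0,"z":0,"wx":0,"wy":0,"wz":-0.122}]'
python3 p.py 605.1 109.2 180 260.25 0
```

```text
t: 15.15
ee_pos: [578.6, -48.6, 199.2]
orientation: [[0.162, 0.987, 0.011], [0.987, -0.162, -0.021], [-0.019, 0.015, -1.0]]
ft_force: [-0.4, 1.0, -0.7]
gripper_width: 0.999
t: 15.82
ee_pos: [580.3, -30.8, 204.4]
orientation: [[-0.746, 0.666, 0.024], [0.666, 0.746, -0.021], [-0.032, 0.0, -0.999]]
ft_force: [0.3, -0.2, -0.6]
gripper_width: 1.0
t 15.8167 pos [580.3 -30.8 204.4] j [-8.8 21.5  0.4 67.4 -1.  33. ] F [ 0.3 -0.2 -0.6] g 1.0
shift m (current axes) [0.0755 0.121  0.022 ] | in final axes [-0.1422 -0.0007  0.0244] | rot rad [-0.0336  0.0192 -2.1291] rows 3.5 17.0
```

```bash
python3 -m jog '[{"grip":1,"x":0,"y":0,"z":0,"wx":-0.002,"wy":0.003,"wz":-0.122},{"grip":1,"x":0,"y":0,"z":0,"wx":-0.002,"wy":0.003,"wz":-0.122},{"grip":1,"x":0,"y":0,"z":0,"wx":-0.002,"wy":0.003,"wz":-0.122},{"grip":1,"x":0,"y":0,"z":0,"wx":-0.002,"wy":0.003,"wz":-0.122},{"grip":1,"x":0,"y":0,"z":0,"wx":-0.002,"wy":0.003,"wz":-0.122},{"grip":1,"x":0,"y":0,"z":0,"wx":-0.002,"wy":0.003,"wz":-0.122},{"grip":1,"x":0,"y":0,"z":0,"wx":-0.002,"wy":0.003,"wz":-0.122},{"grip":1,"x":0,"y":0,"z":0,"wx":-0.002,"wy":0.003,"wz":-0.122}]'
python3 -m jog '[{"grip":1,"x":0,"y":0,"z":0,"wx":0,"wy":0.003,"wz":-0.122},{"grip":1,"x":0,"y":0,"z":0,"wx":0,"wy":0.003,"wz":-0.122},{"grip":1,"x":0,"y":0,"z":0,"wx":0,"wy":0.003,"wz":-0.122},{"grip":1,"x":0,"y":0,"z":0,"wx":0,"wy":0.003,"wz":-0.122},{"grip":1,"x":0,"y":0,"z":0,"wx":0,"wy":0.003,"wz":-0.122},{"grip":1,"x":0,"y":0,"z":0,"wx":0,"wy":0.003,"wz":-0.122},{"grip":1,"x":0,"y":0,"z":0,"wx":0,"wy":0.003,"wz":-0.122},{"grip":1,"x":0,"y":0,"z":0,"wx":0,"wy":0.003,"wz":-0.1}]'
python3 p.py 605.1 109.2 180 260.25 0
```

```text
t: 16.48
ee_pos: [578.4, -19.7, 204.3]
orientation: [[-0.964, -0.268, 0.008], [-0.268, 0.964, 0.004], [-0.009, 0.002, -1.0]]
ft_force: [0.0, -0.1, -0.5]
gripper_width: 1.0
t: 17.15
ee_pos: [576.6, -9.2, 204.0]
orientation: [[-0.312, -0.95, -0.007], [-0.95, 0.312, -0.007], [0.009, 0.004, -1.0]]
ft_force: [1.4, -0.3, 1.2]
gripper_width: 0.998
t 17.15 pos [576.6  -9.2 204. ] j [ -7.   22.6   2.   69.8  -0.4 -78.8] F [ 1.4 -0.3  1.2] g 0.998
shift m (current axes) [-0.1216  0.0099  0.023 ] | in final axes [-0.1215 -0.008   0.024 ] | rot rad [ 0.0047 -0.0084 -0.1476] rows 3.0 1.2
```

```bash
python3 -m jog '[{"grip":1,"x":0,"y":0,"z":0,"wx":0.005,"wy":-0.008,"wz":-0.12},{"grip":1,"x":-0.02,"y":-0.001,"z":0,"wx":0,"wy":0,"wz":-0.027},{"grip":1,"x":-0.035,"y":-0.003,"z":0,"wx":0,"wy":0,"wz":0},{"grip":1,"x":-0.035,"y":-0.003,"z":0.01,"wx":0,"wy":0,"wz":0},{"grip":1,"x":-0.025,"y":-0.001,"z":0.02,"wx":0,"wy":0,"wz":0},{"grip":1,"x":-0.003,"y":0,"z":0.02,"wx":0,"wy":0,"wz":0},{"grip":1,"x":0,"y":0,"z":0.01,"wx":0,"wy":0,"wz":0},{"grip":1,"x":0,"y":0,"z":0,"wx":0,"wy":0,"wz":0}]'
python3 p.py 605.1 109.2 52 260.25 0
```

```text
t: 17.82
ee_pos: [604.4, 121.3, 143.6]
orientation: [[-0.151, -0.988, 0.008], [-0.988, 0.151, 0.005], [-0.006, -0.008, -1.0]]
ft_force: [-0.1, -0.5, -0.3]
gripper_width: 1.001
t 17.8167 pos [604.4 121.3 143.6] j [  5.3  28.    1.4  62.9   0.2 -76. ] F [-0.1 -0.5 -0.3] g 1.001
shift m (current axes) [ 0.0125 -0.0018  0.0916] | in final axes [ 0.0119 -0.0027  0.0916] | rot rad [-0.0076  0.0061  0.0184] rows 2.2 0.2
```

```bash
python3 -m jog '[{"grip":1,"x":0.013,"y":-0.003,"z":0,"wx":-0.007,"wy":0.006,"wz":0.018},{"grip":1,"x":0.002,"y":0,"z":0.015,"wx":0,"wy":0,"wz":0},{"grip":1,"x":0,"y":0,"z":0.03,"wx":0,"wy":0,"wz":0},{"grip":1,"x":0,"y":0,"z":0.025,"wx":0,"wy":0,"wz":0},{"grip":1,"x":0,"y":0,"z":0.01,"wx":0,"wy":0,"wz":0},{"grip":1,"x":0,"y":0,"z":0,"wx":0,"wy":0,"wz":0}]'
python3 p.py 605.1 109.2 51 260.25 0
```

```text
t: 18.32
ee_pos: [607.9, 104.3, 67.2]
orientation: [[-0.171, -0.985, 0.008], [-0.985, 0.171, -0.001], [-0.0, -0.008, -1.0]]
ft_force: [-0.4, -1.5, 0.3]
gripper_width: 0.998
t 18.3167 pos [607.9 104.3  67.2] j [  3.9  31.2  -5.2  53.1  -0.1 -76.2] F [-0.4 -1.5  0.3] g 0.998
shift m (current axes) [-0.0043  0.0038  0.0161] | in final axes [-0.0043  0.0036  0.0162] | rot rad [-0.0083  0.0003 -0.002 ] rows 0.4 0.1
```

```bash
python3 -m jog '[{"grip":1,"x":-0.005,"y":0.005,"z":0.012,"wx":-0.009,"wy":0,"wz":-0.002},{"grip":1,"x":-0.001,"y":0,"z":0.005,"wx":0,"wy":0,"wz":0},{"grip":1,"x":0,"y":0,"z":0,"wx":0,"wy":0,"wz":0}]'
python3 p.py 605.1 109.2 51 260.25 0
```

```text
t: 18.57
ee_pos: [605.8, 110.6, 52.1]
orientation: [[-0.171, -0.985, 0.002], [-0.985, 0.171, 0.001], [-0.001, -0.002, -1.0]]
ft_force: [-0.4, -0.1, 0.9]
gripper_width: 1.0
t 18.5667 pos [605.8 110.6  52.1] j [  4.4  32.2  -6.   51.6   0.  -75.7] F [-0.4 -0.1  0.9] g 1.0
shift m (current axes) [0.0015 0.0005 0.0011] | in final axes [0.0015 0.0005 0.0011] | rot rad [-0.0021  0.001  -0.002 ] rows 0.0 0.0
```

```bash
python3 -m jog '[{"grip":0.5,"x":0,"y":0,"z":0,"wx":0,"wy":0,"wz":0},{"grip":0,"x":0,"y":0,"z":0,"wx":0,"wy":0,"wz":0},{"grip":0,"x":0,"y":0,"z":0,"wx":0,"wy":0,"wz":0},{"grip":0,"x":0,"y":0,"z":0,"wx":0,"wy":0,"wz":0},{"grip":0,"x":0,"y":0,"z":-0.015,"wx":0,"wy":0,"wz":0},{"grip":0,"x":0,"y":0,"z":-0.03,"wx":0,"wy":0,"wz":0},{"grip":0,"x":0,"y":0,"z":-0.03,"wx":0,"wy":0,"wz":0},{"grip":0,"x":0.01,"y":0,"z":-0.015,"wx":0,"wy":0,"wz":0}]'
cat > trays.py <<'E'
import sys
from h import *
def tray(c,col):
    best=None; P=cloud(c)
    for m,st,ce in comps(mask(c,col),150):
        ok=m&(c['range_z']>0)&(P[...,2]<20)&(P[...,2]>-5); q=P[ok]
        if len(q)<150: continue
        k=cv2.morphologyEx(ok.astype(np.uint8),cv2.MORPH_OPEN,np.ones((3,3)))
        q=P[k>0]; r=cv2.minAreaRect(q[:,:2].astype(np.float32)); b=cv2.boxPoints(r)
        e=[b[1]-b[0],b[2]-b[1]]; l=max(e,key=np.linalg.norm); az=np.degrees(np.arctan2(l[1],l[0]))%180
        print(col,'centre',np.round(r[0],1),'size',np.round(sorted(r[1]),1),'long az',round(az,1),'px',ce.round())
if __name__=='__main__':
    for n in sys.argv[2:]:
        c=snap(n,sys.argv[1]+n[0]+'.png'); print(n)
        for k in('blue','green','yellow'): tray(c,k)
E
python3 p.py 428 81 140 163.4 0; python3 trays.py k1 top wrist
```

```text
t: 19.23
ee_pos: [601.9, 102.1, 143.9]
orientation: [[-0.169, -0.986, -0.003], [-0.986, 0.169, 0.001], [-0.0, 0.003, -1.0]]
ft_force: [0.6, -0.4, 0.4]
gripper_width: 0.598
t 19.2333 pos [601.9 102.1 143.9] j [  3.6  27.9   1.2  63.5   0.1 -76.6] F [ 0.6 -0.4  0.4] g 0.598
shift m (current axes) [0.0502 0.1678 0.0044] | in final axes [ 0.1606 -0.0699  0.0039] | rot rad [ 0.0026 -0.0021  1.6908] rows 4.2 13.5
top
blue centre [ 445.5 -251.7] size [85.9 90.4] long az 179.0 px [385. 256.]
green centre [ 610.5 -280.8] size [ 92.2 128.7] long az 8.1 px [395. 194.]
yellow centre [428.6  80.6] size [ 93.6 130.4] long az 163.9 px [264. 258.]
wrist
yellow centre [429.2  82. ] size [ 94.  133.7] long az 163.9 px [526. 128.]
```

```bash
python3 -m jog '[{"grip":0,"x":0.0115,"y":0.037,"z":0,"wx":0,"wy":0,"wz":0},{"grip":0,"x":0.0115,"y":0.037,"z":0,"wx":0,"wy":0,"wz":0},{"grip":0,"x":0.011,"y":0.036,"z":0,"wx":0,"wy":0,"wz":0.12},{"grip":0,"x":0.008,"y":0.032,"z":0,"wx":0,"wy":0,"wz":0.12},{"grip":0,"x":0,"y":0,"z":0,"wx":0,"wy":0,"wz":0.12},{"grip":0,"x":0,"y":0,"z":0,"wx":0,"wy":0,"wz":0.12},{"grip":0,"x":0,"y":0,"z":0,"wx":0,"wy":0,"wz":0.12},{"grip":0,"x":0,"y":0,"z":0,"wx":0,"wy":0,"wz":0.12}]'
python3 -m jog '[{"grip":0,"x":0,"y":0,"z":0,"wx":0,"wy":0,"wz":0.12},{"grip":0,"x":0,"y":0,"z":0,"wx":0,"wy":0,"wz":0.12},{"grip":0,"x":0,"y":0,"z":0,"wx":0,"wy":0,"wz":0.12},{"grip":0,"x":0,"y":0,"z":0,"wx":0,"wy":0,"wz":0.12},{"grip":0,"x":0,"y":0,"z":0,"wx":0,"wy":0,"wz":0.12},{"grip":0,"x":0,"y":0,"z":0,"wx":0,"wy":0,"wz":0.1},{"grip":0,"x":0,"y":0,"z":0,"wx":0,"wy":0,"wz":0}]'
python3 p.py 429 81.3 100 163.9 0
python3 trays.py k2 wrist
```

```text
t: 20.0
ee_pos: [439.9, 87.6, 128.4]
orientation: [[-0.796, -0.605, -0.02], [-0.605, 0.796, 0.001], [0.015, 0.013, -1.0]]
ft_force: [-0.5, 0.1, -1.7]
gripper_width: 0.596
t: 20.58
ee_pos: [432.0, 89.1, 118.4]
orientation: [[-0.996, 0.083, -0.035], [0.083, 0.997, 0.002], [0.035, -0.001, -0.999]]
ft_force: [-0.9, 0.5, -1.0]
gripper_width: 0.593
t 20.5833 pos [432.   89.1 118.4] j [  3.2  12.2 -25.9  53.9   0.2   8. ] F [-0.9  0.5 -1. ] g 0.593
shift m (current axes) [ 0.0017 -0.008   0.0185] | in final axes [ 0.0007 -0.0083  0.0184] | rot rad [-0.0042 -0.0349  0.1977] rows 0.5 1.6
wrist
yellow centre [387.2  94.1] size [44.3 94. ] long az 74.5 px [321. 132.]
yellow centre [445.8  30.4] size [ 3.8 32.4] long az 163.3 px [253. 222.]
```

View pics/k2w.png

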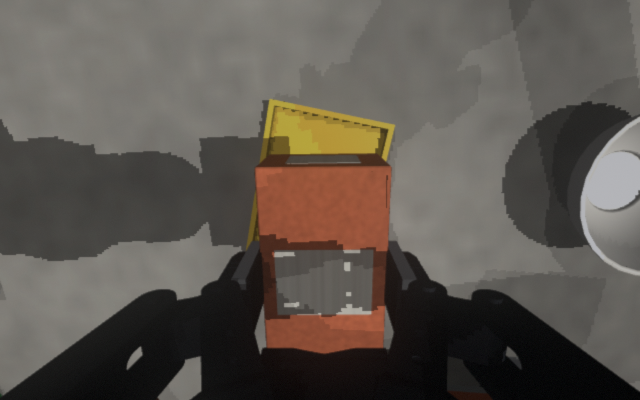

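View pics/k1t.png

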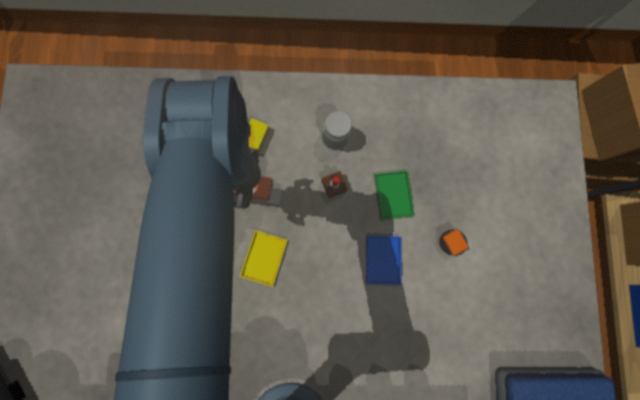

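```bash
python3 -m jog '[{"grip":0,"x":0,"y":-0.005,"z":0,"wx":-0.002,"wy":-0.018,"wz":0.1},{"grip":0,"x":0.001,"y":-0.005,"z":0,"wx":-0.002,"wy":-0.016,"wz":0.095},{"grip":0,"x":0,"y":0,"z":0.02,"wx":0,"wy":0,"wz":0},{"grip":0,"x":0,"y":0,"z":0.02,"wx":0,"wy":0,"wz":0},{"grip":0,"x":0,"y":0,"z":0,"wx":0,"wy":0,"wz":0}]'
python3 p.py 429 81.3 50 163.9 0
```

```text
t: 21.05
ee_pos: [428.8, 79.6, 75.1]
orientation: [[-0.964, 0.267, -0.0], [0.267, 0.964, 0.001], [0.0, 0.001, -1.0]]
ft_force: [-1.4, -0.0, -1.3]
gripper_width: 0.592
t 21.05 pos [428.8  79.6  75.1] j [  2.1  12.7 -32.5  44.7   0.   17.6] F [-1.4 -0.  -1.3] g 0.592
shift m (current axes) [0.0002 0.0017 0.0251] | in final axes [0.0003 0.0017 0.0251] | rot rad [ 0.0006 -0.0005  0.011 ] rows 0.6 0.1
```

```bash
python3 -m jog '[{"grip":0,"x":0,"y":0.002,"z":0.02,"wx":0,"wy":0,"wz":0.011},{"grip":0,"x":0,"y":0,"z":0.015,"wx":0,"wy":0,"wz":0},{"grip":0,"x":0,"y":0,"z":0.008,"wx":0,"wy":0,"wz":0},{"grip":0,"x":0,"y":0,"z":0.003,"wx":0,"wy":0,"wz":0},{"grip":0,"x":0,"y":0,"z":0,"wx":0,"wy":0,"wz":0},{"grip":0,"x":0,"y":0,"z":0,"wx":0,"wy":0,"wz":0}]'
python3 p.py 429 81.3 17 163.9 0
```

```text
t: 21.55
ee_pos: [429.1, 82.1, 28.4]
orientation: [[-0.963, 0.269, -0.002], [0.269, 0.963, 0.001], [0.002, 0.001, -1.0]]
ft_force: [0.8, -0.2, -0.4]
gripper_width: 0.589
t 21.55 pos [429.1  82.1  28.4] j [  2.5  16.5 -35.9  37.7   0.1  18. ] F [ 0.8 -0.2 -0.4] g 0.589
shift m (current axes) [-0.0002 -0.0008  0.0114] | in final axes [-0.0002 -0.0008  0.0114] | rot rad [ 0.0006 -0.0022  0.009 ] rows 0.3 0.1
```

```bash
python3 -m jog '[{"grip":0,"x":0,"y":0,"z":0.007,"wx":0,"wy":-0.002,"wz":0},{"grip":0,"x":0,"y":0,"z":0.005,"wx":0,"wy":0,"wz":0},{"grip":0,"x":0,"y":0,"z":0,"wx":0,"wy":0,"wz":0},{"grip":0,"x":0,"y":0,"z":0,"wx":0,"wy":0,"wz":0}]'
python3 p.py 429 81.3 16 163.9 0
```

```text
t: 21.88
ee_pos: [432.3, 82.5, 18.8]
orientation: [[-0.964, 0.267, 0.007], [0.267, 0.964, 0.001], [-0.006, 0.003, -1.0]]
ft_force: [-0.0, -0.3, -0.9]
gripper_width: 0.59
t 21.8833 pos [432.3  82.5  18.8] j [  2.5  17.3 -36.7  35.6   0.   18. ] F [-0.  -0.3 -0.9] g 0.59
shift m (current axes) [ 0.0029 -0.002   0.0028] | in final axes [ 0.0028 -0.002   0.0028] | rot rad [0.0029 0.0062 0.0104] rows 0.1 0.1
```

```bash
python3 -m jog '[{"grip":0,"x":0.003,"y":-0.001,"z":0.003,"wx":0,"wy":0.006,"wz":0},{"grip":0,"x":0,"y":0,"z":0,"wx":0,"wy":0,"wz":0},{"grip":0.72,"x":0,"y":0,"z":0,"wx":0,"wy":0,"wz":0},{"grip":0.72,"x":0,"y":0,"z":0,"wx":0,"wy":0,"wz":0},{"grip":0.75,"x":0,"y":0,"z":0,"wx":0,"wy":0,"wz":0}]'
python3 p.py 429 81.3 16 163.9 0
python3 -m jog '[{"grip":0.78,"x":0,"y":0,"z":-0.01,"wx":0,"wy":0,"wz":0},{"grip":0.8,"x":0,"y":0,"z":-0.025,"wx":0,"wy":0,"wz":0},{"grip":1,"x":0,"y":0,"z":-0.037,"wx":0,"wy":0,"wz":0},{"grip":1,"x":0,"y":0,"z":-0.037,"wx":0,"wy":0,"wz":0},{"grip":1,"x":0,"y":0,"z":-0.037,"wx":0,"wy":0,"wz":0},{"grip":1,"x":0,"y":0,"z":-0.037,"wx":0,"wy":0,"wz":0}]'
python3 p.py 590 -30 210 80.25
python3 trays.py k3 wrist
```

```text
t: 22.3
ee_pos: [435.0, 82.5, 20.1]
orientation: [[-0.964, 0.267, 0.012], [0.267, 0.964, 0.003], [-0.011, 0.006, -1.0]]
ft_force: [0.5, 0.5, -0.6]
gripper_width: 0.752
t 22.3 pos [435.   82.5  20.1] j [  2.4  17.2 -36.6  35.5   0.2  17.9] F [ 0.5  0.5 -0.6] g 0.752
shift m (current axes) [ 0.0055 -0.0028  0.004 ] | in final axes [ 0.0055 -0.0029  0.0041] | rot rad [0.0065 0.011  0.0108] rows 0.2 0.1
t: 22.8
ee_pos: [423.1, 81.4, 199.2]
orientation: [[-0.964, 0.267, -0.013], [0.267, 0.964, 0.002], [0.013, -0.001, -1.0]]
ft_force: [1.4, 0.2, -0.5]
gripper_width: 1.0
t 22.8 pos [423.1  81.4 199.2] j [  2.3   6.5 -20.1  64.2   0.2  17.8] F [ 1.4  0.2 -0.5] g 1.0
shift m (current axes) [-0.1904 -0.0628 -0.0133] | in final axes [-0.0815  0.1833 -0.0108] | rot rad [-0.0109 -0.0099  1.4706] rows 4.8 11.8
wrist
blue centre [ 428.  -247.7] size [ 95.8 131.7] long az 178.6 px [ 42. 262.]
green centre [ 621.1 -244.8] size [28.3 30.7] long az 6.6 px [119. 393.]
yellow centre [429.4  81.7] size [ 93.5 131.4] long az 164.0 px [325. 168.]
```

View pics/k3w.png

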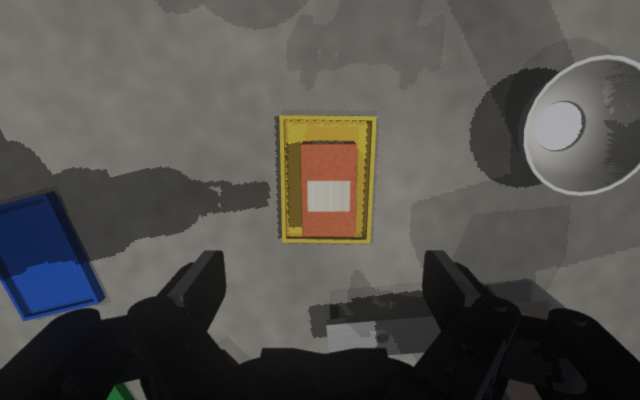

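```bash
python3 -m jog '[{"grip":1,"x":0,"y":0,"z":-0.002,"wx":-0.001,"wy":-0.001,"wz":0.122},{"grip":1,"x":0,"y":0,"z":-0.002,"wx":-0.001,"wy":-0.001,"wz":0.122},{"grip":1,"x":0,"y":0,"z":-0.002,"wx":-0.001,"wy":-0.001,"wz":0.122},{"grip":1,"x":0,"y":0,"z":-0.002,"wx":-0.001,"wy":-0.001,"wz":0.122},{"grip":1,"x":0,"y":0,"z":-0.002,"wx":-0.001,"wy":-0.001,"wz":0.122},{"grip":1,"x":0,"y":0,"z":-0.002,"wx":-0.001,"wy":-0.001,"wz":0.122},{"grip":1,"x":0,"y":0,"z":-0.002,"wx":-0.001,"wy":-0.001,"wz":0.122},{"grip":1,"x":0,"y":0,"z":-0.002,"wx":-0.001,"wy":-0.001,"wz":0.122}]'
python3 -m jog '[{"grip":1,"x":0,"y":0,"z":0,"wx":0,"wy":0,"wz":0.12},{"grip":1,"x":0,"y":0,"z":0,"wx":0,"wy":0,"wz":0.12},{"grip":1,"x":0,"y":0,"z":0,"wx":0,"wy":0,"wz":0.12},{"grip":1,"x":0,"y":0,"z":0,"wx":0,"wy":0,"wz":0.1}]'
python3 p.py 600 70 200 80.25
```

```text
t: 23.52
ee_pos: [429.6, 81.5, 225.9]
orientation: [[-0.294, 0.956, 0.015], [0.956, 0.294, 0.003], [-0.002, 0.016, -1.0]]
ft_force: [0.3, -0.4, 0.5]
gripper_width: 0.997
t: 23.85
ee_pos: [428.6, 81.5, 224.2]
orientation: [[0.181, 0.983, 0.013], [0.983, -0.181, 0.003], [0.005, 0.012, -1.0]]
ft_force: [0.1, -1.1, 0.2]
gripper_width: 1.0
t 23.85 pos [428.6  81.5 224.2] j [ 2.300e+00  5.100e+00 -1.780e+01  6.630e+01  1.000e-01  1.028e+02] F [ 0.1 -1.1  0.2] g 1.0
shift m (current axes) [0.0196 0.1703 0.0264] | in final axes [0.0177 0.1708 0.0242] | rot rad [ 0.0119 -0.0052 -0.012 ] rows 4.2 0.1
```

```bash
python3 -m jog '[{"grip":1,"x":0,"y":0.034,"z":0,"wx":0.003,"wy":0.11,"wz":0},{"grip":1,"x":0,"y":0.034,"z":0,"wx":0.003,"wy":0.11,"wz":0},{"grip":1,"x":0,"y":0.034,"z":0,"wx":0.003,"wy":0.11,"wz":0},{"grip":1,"x":0,"y":0.034,"z":0,"wx":0.003,"wy":0.11,"wz":0},{"grip":1,"x":0,"y":0.03,"z":0,"wx":0,"wy":0.11,"wz":0},{"grip":1,"x":0,"y":0,"z":0,"wx":0,"wy":0.11,"wz":0},{"grip":1,"x":0,"y":0,"z":0,"wx":0,"wy":0.11,"wz":0},{"grip":1,"x":0,"y":0,"z":0,"wx":0,"wy":0.11,"wz":0}]'
python3 p.py 606.5 116.2 101.9 80.25 52
```

```text
t: 24.52
ee_pos: [601.5, 54.6, 227.2]
orientation: [[0.089, 0.985, 0.148], [0.596, -0.172, 0.785], [0.798, 0.018, -0.602]]
ft_force: [-0.8, 0.5, -0.6]
gripper_width: 1.001
t 24.5167 pos [601.5  54.6 227.2] j [-25.   31.7   0.3  76.8  50.7  65.7] F [-0.8  0.5 -0.6] g 1.001
shift m (current axes) [-0.0629 -0.0079  0.1245] | in final axes [-0.0608 -0.0056  0.1257] | rot rad [ 0.0126 -0.017   0.0127] rows 3.4 0.2
```

```bash
python3 -m jog '[{"grip":1,"x":-0.015,"y":-0.002,"z":0.03,"wx":0.006,"wy":-0.008,"wz":0.006},{"grip":1,"x":-0.015,"y":-0.002,"z":0.03,"wx":0.006,"wy":-0.008,"wz":0.006},{"grip":1,"x":-0.015,"y":-0.002,"z":0.03,"wx":0,"wy":0,"wz":0},{"grip":1,"x":-0.014,"y":-0.002,"z":0.025,"wx":0,"wy":0,"wz":0},{"grip":1,"x":0,"y":0,"z":0,"wx":0,"wy":0,"wz":0}]'
python3 p.py 619.15 190 40.6 80.25 52
python3 - <<'E'
from h import *
c=snap('wrist','w9.png'); D=disp(cloud(c)); im=c['img'].astype(int)
ter=(im[...,0]>im[...,2]*1.5)&(im[...,0]>30)&(c['range_z']>0)
for a,b in((42,50),(50,58),(58,65),(65,74)):
    m=ter&(D[...,2]>a)&(D[...,2]<b)&(abs(D[...,1])<24)&(D[...,0]>-58)&(D[...,0]<-30)
    if m.sum(): print('front x',a,m.sum(),np.median(D[m][:,0]).round(1))
E
```

```text
t: 24.93
ee_pos: [601.9, 105.1, 97.4]
orientation: [[0.124, 0.983, 0.135], [0.599, -0.182, 0.779], [0.791, -0.016, -0.612]]
ft_force: [0.1, 0.1, -0.5]
gripper_width: 1.003
t 24.9333 pos [601.9 105.1  97.4] j [-20.1  36.3 -12.1  54.5  51.1  74.7] F [ 0.1  0.1 -0.5] g 1.003
shift m (current axes) [0.0081 0.0023 0.1033] | in final axes [0.0085 0.0026 0.1033] | rot rad [ 0.0007 -0.0047 -0.0206] rows 2.5 0.2
front x 42 296 -51.0
front x 50 172 -51.0
front x 58 170 -51.0
front x 65 615 -50.9
```

View pics/w9.png

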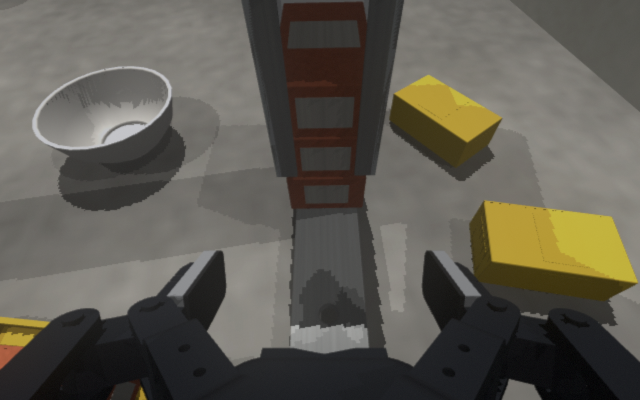

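```bash
python3 -m jog '[{"grip":1,"x":0.006,"y":0,"z":0.02,"wx":0,"wy":-0.003,"wz":-0.02},{"grip":1,"x":0.003,"y":-0.002,"z":0.03,"wx":0.003,"wy":0,"wz":0},{"grip":1,"x":0,"y":-0.003,"z":0.02,"wx":0.003,"wy":0,"wz":0},{"grip":1,"x":0,"y":0,"z":0.008,"wx":0,"wy":0,"wz":0},{"grip":1,"x":0,"y":0,"z":0,"wx":0,"wy":0,"wz":0}]'
python3 p.py 619.15 190 40.6 80.25 52
```

```text
t: 25.4
ee_pos: [615.8, 169.4, 65.7]
orientation: [[0.098, 0.985, 0.138], [0.605, -0.17, 0.778], [0.79, 0.007, -0.613]]
ft_force: [-0.3, 0.4, 0.5]
gripper_width: 1.002
t 25.4 pos [615.8 169.4  65.7] j [-13.5  36.7 -16.8  40.9  52.1  83.9] F [-0.3  0.4  0.5] g 1.002
shift m (current axes) [-0.0071 -0.0004  0.0318] | in final axes [-0.007  -0.0002  0.0319] | rot rad [ 0.0047 -0.0037  0.0055] rows 0.8 0.1
```

```bash
python3 -m jog '[{"grip":1,"x":-0.008,"y":-0.001,"z":0.006,"wx":0.005,"wy":-0.004,"wz":0.005},{"grip":1,"x":-0.002,"y":-0.002,"z":0.013,"wx":0.002,"wy":0,"wz":0},{"grip":1,"x":0,"y":0,"z":0.008,"wx":0,"wy":0,"wz":0},{"grip":1,"x":0,"y":0,"z":0,"wx":0,"wy":0,"wz":0},{"grip":1,"x":0,"y":0,"z":0,"wx":0,"wy":0,"wz":0}]'
python3 p.py 619.15 190 40.6 80.25 52
```

```text
t: 25.82
ee_pos: [621.0, 180.8, 45.6]
orientation: [[0.1, 0.985, 0.138], [0.609, -0.171, 0.775], [0.787, 0.007, -0.617]]
ft_force: [-0.5, -0.4, 0.4]
gripper_width: 0.999
t 25.8167 pos [621.  180.8  45.6] j [-12.2  38.2 -17.6  36.9  51.9  86.2] F [-0.5 -0.4  0.4] g 0.999
shift m (current axes) [ 0.0015 -0.0034  0.0099] | in final axes [ 0.0015 -0.0034  0.0099] | rot rad [0.0052 0.0017 0.0048] rows 0.3 0.1
```

```bash
python3 -m jog '[{"grip":1,"x":0.001,"y":-0.005,"z":0.009,"wx":0.006,"wy":0,"wz":0.005},{"grip":1,"x":0,"y":0,"z":0.003,"wx":0,"wy":0,"wz":0},{"grip":1,"x":0,"y":0,"z":0,"wx":0,"wy":0,"wz":0}]'
python3 p.py 619.15 190 40.6 80.25 52
```

```text
t: 26.07
ee_pos: [619.2, 190.6, 39.7]
orientation: [[0.105, 0.985, 0.135], [0.608, -0.171, 0.775], [0.787, 0.001, -0.617]]
ft_force: [0.6, -0.4, 0.8]
gripper_width: 1.0
t 26.0667 pos [619.2 190.6  39.7] j [-11.2  38.3 -18.4  35.   51.9  87.7] F [ 0.6 -0.4  0.8] g 1.0
shift m (current axes) [ 0.0003  0.0001 -0.001 ] | in final axes [ 0.0003  0.0001 -0.001 ] | rot rad [ 0.0017  0.0019 -0.0005] rows 0.0 0.0
```

```bash
python3 -m jog '[{"grip":0.7,"x":0,"y":0,"z":0,"wx":0,"wy":0,"wz":0},{"grip":0.5,"x":0,"y":0,"z":0,"wx":0,"wy":0,"wz":0},{"grip":0.3,"x":0,"y":0,"z":0,"wx":0,"wy":0,"wz":0},{"grip":0,"x":0,"y":0,"z":0,"wx":0,"wy":0,"wz":0},{"grip":0,"x":0,"y":0,"z":0,"wx":0,"wy":0,"wz":0},{"grip":0,"x":-0.006,"y":-0.001,"z":-0.008,"wx":0,"wy":0,"wz":0},{"grip":0,"x":-0.01,"y":0,"z":-0.0128,"wx":0,"wy":0,"wz":0},{"grip":0,"x":-0.01,"y":0,"z":-0.0128,"wx":0,"wy":0,"wz":0}]'
python3 p.py 600.9 84.6 40.5 80.25 52
```

```text
t: 26.73
ee_pos: [610.0, 150.9, 40.2]
orientation: [[0.1, 0.986, 0.132], [0.609, -0.165, 0.776], [0.787, 0.002, -0.617]]
ft_force: [1.7, 1.6, -2.1]
gripper_width: 0.6
t 26.7333 pos [610.  150.9  40.2] j [-15.3  39.2 -16.7  41.3  51.5  80.7] F [ 1.7  1.6 -2.1] g 0.6
shift m (current axes) [-0.0411  0.002  -0.0528] | in final axes [-0.041   0.0022 -0.0529] | rot rad [-0.0017  0.0019  0.0041] rows 1.6 0.0
```

```bash
python3 -m jog '[{"grip":0,"x":-0.012,"y":0.0005,"z":-0.0151,"wx":-0.001,"wy":0.001,"wz":0.002},{"grip":0,"x":-0.012,"y":0.0005,"z":-0.0151,"wx":0,"wy":0,"wz":0},{"grip":0,"x":-0.01,"y":0.0005,"z":-0.0128,"wx":0,"wy":0,"wz":0},{"grip":0,"x":-0.005,"y":0,"z":-0.0064,"wx":0,"wy":0,"wz":0},{"grip":0,"x":0,"y":0,"z":0,"wx":0,"wy":0,"wz":0}]'
python3 p.py 600.9 84.6 40.5 80.25 52
python3 -m jog '[{"grip":0.8,"x":0,"y":0,"z":0,"wx":0,"wy":0,"wz":0},{"grip":1,"x":0,"y":0,"z":0,"wx":0,"wy":0,"wz":0},{"grip":1,"x":0,"y":0,"z":0,"wx":0,"wy":0,"wz":0},{"grip":1,"x":0,"y":0,"z":-0.02,"wx":0,"wy":0,"wz":0},{"grip":1,"x":0,"y":0,"z":-0.035,"wx":0,"wy":0,"wz":0},{"grip":1,"x":0,"y":0,"z":-0.035,"wx":0,"wy":0,"wz":0},{"grip":1,"x":0,"y":0,"z":-0.035,"wx":0,"wy":0,"wz":0},{"grip":1,"x":0.01,"y":0,"z":-0.02,"wx":0,"wy":-0.1,"wz":0}]'
python3 carton.py w10
```

```text
t: 27.15
ee_pos: [600.7, 84.3, 40.1]
orientation: [[0.103, 0.986, 0.133], [0.607, -0.169, 0.776], [0.788, 0.001, -0.616]]
ft_force: [-1.0, -0.4, 1.1]
gripper_width: 0.593
t 27.15 pos [600.7  84.3  40.1] j [-21.9  41.4 -12.7  51.   50.3  70.6] F [-1.  -0.4  1.1] g 0.593
shift m (current axes) [ 0.0005  0.0002 -0.    ] | in final axes [ 0.0005  0.0002 -0.    ] | rot rad [0.     0.0007 0.0011] rows 0.0 0.0
t: 27.82
ee_pos: [574.6, -16.3, 130.8]
orientation: [[0.123, 0.987, 0.1], [0.678, -0.157, 0.718], [0.725, -0.02, -0.689]]
ft_force: [0.8, 0.3, -0.8]
gripper_width: 0.997
carton top disp [-114.4   -0.2] [91.1 52. ] 0.3 z 73.9 world [605.2 107.7  74. ]
next front x 19 -50.7
next front x 364 -50.8
```

View pics/w10.png

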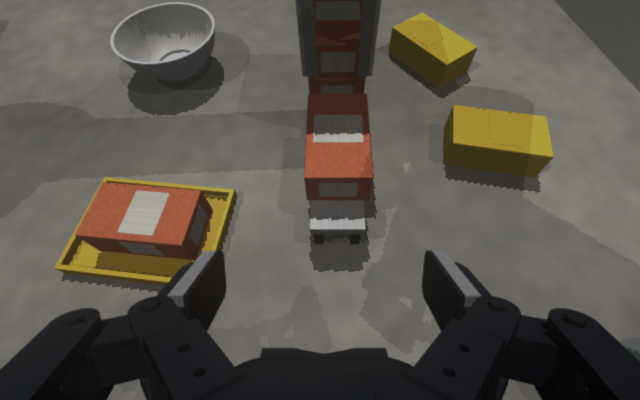

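Carton2 is out on the bed, with its top at (338,150). Carton1 lies flat in the yellow tray. Same regrasp as before.

```bash
python3 -m jog '[{"grip":1,"x":0,"y":0,"z":-0.01,"wx":0,"wy":-0.115,"wz":0},{"grip":1,"x":0,"y":0,"z":-0.01,"wx":0,"wy":-0.115,"wz":0},{"grip":1,"x":0,"y":0,"z":-0.01,"wx":0,"wy":-0.115,"wz":0},{"grip":1,"x":0,"y":0,"z":-0.01,"wx":0,"wy":-0.115,"wz":0},{"grip":1,"x":0,"y":0,"z":-0.01,"wx":0,"wy":-0.115,"wz":0},{"grip":1,"x":0,"y":0,"z":-0.005,"wx":0,"wy":-0.115,"wz":0},{"grip":1,"x":0,"y":0,"z":-0.005,"wx":0,"wy":-0.1,"wz":0}]'
python3 -m jog '[{"grip":1,"x":0,"y":0,"z":0,"wx":0,"wy":0,"wz":-0.122},{"grip":1,"x":0,"y":0,"z":0,"wx":0,"wy":0,"wz":-0.122},{"grip":1,"x":0,"y":0,"z":0,"wx":0,"wy":0,"wz":-0.122},{"grip":1,"x":0,"y":0,"z":0,"wx":0,"wy":0,"wz":-0.122},{"grip":1,"x":0,"y":0,"z":0,"wx":0,"wy":0,"wz":-0.122},{"grip":1,"x":0,"y":0,"z":0,"wx":0,"wy":0,"wz":-0.122},{"grip":1,"x":0,"y":0,"z":0,"wx":0,"wy":0,"wz":-0.122},{"grip":1,"x":0,"y":0,"z":0,"wx":0,"wy":0,"wz":-0.122}]'
python3 -m jog '[{"grip":1,"x":0,"y":0,"z":0,"wx":-0.002,"wy":0.003,"wz":-0.122},{"grip":1,"x":0,"y":0,"z":0,"wx":-0.002,"wy":0.003,"wz":-0.122},{"grip":1,"x":0,"y":0,"z":0,"wx":-0.002,"wy":0.003,"wz":-0.122},{"grip":1,"x":0,"y":0,"z":0,"wx":-0.002,"wy":0.003,"wz":-0.122},{"grip":1,"x":0,"y":0,"z":0,"wx":-0.002,"wy":0.003,"wz":-0.122},{"grip":1,"x":0,"y":0,"z":0,"wx":-0.002,"wy":0.003,"wz":-0.122},{"grip":1,"x":0,"y":0,"z":0,"wx":-0.002,"wy":0.003,"wz":-0.122},{"grip":1,"x":0,"y":0,"z":0,"wx":-0.002,"wy":0.003,"wz":-0.122}]'
python3 -m jog '[{"grip":1,"x":0,"y":0,"z":0,"wx":0,"wy":0.003,"wz":-0.122},{"grip":1,"x":0,"y":0,"z":0,"wx":0,"wy":0.003,"wz":-0.122},{"grip":1,"x":0,"y":0,"z":0,"wx":0,"wy":0.003,"wz":-0.122},{"grip":1,"x":0,"y":0,"z":0,"wx":0,"wy":0.003,"wz":-0.122},{"grip":1,"x":0,"y":0,"z":0,"wx":0,"wy":0.003,"wz":-0.122},{"grip":1,"x":0,"y":0,"z":0,"wx":0,"wy":0,"wz":-0.122},{"grip":1,"x":0,"y":0,"z":0,"wx":0,"wy":0,"wz":-0.122},{"grip":1,"x":0,"y":0,"z":0,"wx":0,"wy":0,"wz":-0.122}]'
python3 p.py 605.2 107.7 150 260.25 0
```

```text
t: 28.45
ee_pos: [579.0, -45.8, 198.7]
orientation: [[0.163, 0.987, 0.01], [0.986, -0.163, -0.023], [-0.021, 0.014, -1.0]]
ft_force: [0.0, 0.5, 0.0]
gripper_width: 0.996
t: 29.12
ee_pos: [580.9, -27.6, 204.1]
orientation: [[-0.745, 0.667, 0.023], [0.666, 0.745, -0.023], [-0.033, -0.001, -0.999]]
ft_force: [-0.1, 0.4, 0.3]
gripper_width: 0.997
t: 29.78
ee_pos: [579.1, -16.0, 204.3]
orientation: [[-0.964, -0.267, 0.008], [-0.267, 0.964, 0.003], [-0.009, 0.001, -1.0]]
ft_force: [0.2, 0.2, 0.1]
gripper_width: 0.999
t: 30.45
ee_pos: [577.4, -4.9, 204.2]
orientation: [[-0.297, -0.955, -0.001], [-0.955, 0.297, 0.0], [-0.0, 0.001, -1.0]]
ft_force: [-0.2, 0.1, 0.6]
gripper_width: 0.999
t 30.45 pos [577.4  -4.9 204.2] j [ -6.8  22.4   1.8  69.5   0.  -79.5] F [-0.2  0.1  0.6] g 0.999
shift m (current axes) [-0.1158  0.0068  0.0542] | in final axes [-0.1157 -0.0083  0.0542] | rot rad [ 1.400e-03  1.000e-04 -1.309e-01] rows 3.1 1.0
```

```bash
python3 -m jog '[{"grip":1,"x":0,"y":0,"z":0,"wx":0,"wy":0,"wz":-0.12},{"grip":1,"x":-0.02,"y":-0.001,"z":0,"wx":-0.002,"wy":0.002,"wz":-0.01},{"grip":1,"x":-0.035,"y":-0.003,"z":0,"wx":-0.002,"wy":0.002,"wz":0},{"grip":1,"x":-0.03,"y":-0.003,"z":0.01,"wx":-0.002,"wy":0.002,"wz":0},{"grip":1,"x":-0.017,"y":-0.001,"z":0.02,"wx":0,"wy":0,"wz":0},{"grip":1,"x":0,"y":0,"z":0.02,"wx":0,"wy":0,"wz":0},{"grip":1,"x":0,"y":0,"z":0.01,"wx":0,"wy":0,"wz":0},{"grip":1,"x":0,"y":0,"z":0,"wx":0,"wy":0,"wz":0}]'
python3 p.py 605.2 107.7 51.5 260.25 0
```

```text
t: 31.12
ee_pos: [601.8, 109.6, 143.8]
orientation: [[-0.151, -0.989, 0.0], [-0.989, 0.151, 0.001], [-0.001, -0.0, -1.0]]
ft_force: [0.2, -0.7, 0.3]
gripper_width: 1.001
t 31.1167 pos [601.8 109.6 143.8] j [  4.4  27.9   1.2  63.3   0.1 -77. ] F [ 0.2 -0.7  0.3] g 1.001
shift m (current axes) [ 0.0015 -0.0037  0.0923] | in final axes [ 0.0013 -0.0037  0.0923] | rot rad [-0.      0.0012  0.0185] rows 2.2 0.1
```

```bash
python3 -m jog '[{"grip":1,"x":0.002,"y":-0.003,"z":0.005,"wx":0,"wy":0.001,"wz":0.018},{"grip":1,"x":0,"y":0,"z":0.02,"wx":0,"wy":0,"wz":0},{"grip":1,"x":0,"y":0,"z":0.03,"wx":0,"wy":0,"wz":0},{"grip":1,"x":0,"y":0,"z":0.02,"wx":0,"wy":0,"wz":0},{"grip":1,"x":0,"y":0,"z":0.01,"wx":0,"wy":0,"wz":0},{"grip":1,"x":0,"y":0,"z":0,"wx":0,"wy":0,"wz":0}]'
python3 p.py 605.2 107.7 51.5 260.25 0
```

```text
t: 31.62
ee_pos: [607.7, 109.6, 60.5]
orientation: [[-0.171, -0.985, 0.009], [-0.985, 0.171, 0.002], [-0.003, -0.009, -1.0]]
ft_force: [-0.6, -0.8, 0.2]
gripper_width: 1.003
t 31.6167 pos [607.7 109.6  60.5] j [  4.3  31.6  -5.7  52.1   0.1 -75.9] F [-0.6 -0.8  0.2] g 1.003
shift m (current axes) [0.0023 0.0022 0.0089] | in final axes [0.0023 0.0021 0.009 ] | rot rad [-0.009   0.0034 -0.0015] rows 0.2 0.1
```

```bash
python3 -m jog '[{"grip":1,"x":0.002,"y":0.003,"z":0.009,"wx":-0.01,"wy":0.003,"wz":-0.001},{"grip":1,"x":0,"y":0,"z":0,"wx":0,"wy":0,"wz":0},{"grip":1,"x":0,"y":0,"z":0,"wx":0,"wy":0,"wz":0}]'
python3 p.py 605.2 107.7 51.5 260.25 0
```

```text
t: 31.87
ee_pos: [605.8, 107.8, 53.3]
orientation: [[-0.171, -0.985, 0.001], [-0.985, 0.171, 0.001], [-0.001, -0.001, -1.0]]
ft_force: [0.2, -0.1, 0.6]
gripper_width: 0.998
t 31.8667 pos [605.8 107.8  53.3] j [  4.2  32.1  -6.   51.8   0.  -76. ] F [ 0.2 -0.1  0.6] g 0.998
shift m (current axes) [0.0002 0.0006 0.0018] | in final axes [0.0002 0.0006 0.0018] | rot rad [-0.0011  0.0008 -0.0016] rows 0.0 0.0
```

```bash
python3 -m jog '[{"grip":0.5,"x":0,"y":0,"z":0,"wx":0,"wy":0,"wz":0},{"grip":0,"x":0,"y":0,"z":0,"wx":0,"wy":0,"wz":0},{"grip":0,"x":0,"y":0,"z":0,"wx":0,"wy":0,"wz":0},{"grip":0,"x":0,"y":0,"z":0,"wx":0,"wy":0,"wz":0},{"grip":0,"x":0,"y":0,"z":-0.015,"wx":0,"wy":0,"wz":0},{"grip":0,"x":0,"y":0,"z":-0.03,"wx":0,"wy":0,"wz":0},{"grip":0,"x":0,"y":0,"z":-0.035,"wx":0,"wy":0,"wz":0},{"grip":0,"x":0.01,"y":0,"z":-0.03,"wx":0,"wy":0,"wz":0}]'
python3 p.py 611 -280.8 165 188.1 0; python3 trays.py k4 scene
```

```text
t: 32.53
ee_pos: [599.8, 98.6, 162.2]
orientation: [[-0.17, -0.985, -0.01], [-0.985, 0.17, 0.001], [0.001, 0.01, -1.0]]
ft_force: [0.8, -0.5, -1.1]
gripper_width: 0.589
t 32.5333 pos [599.8  98.6 162.2] j [  3.3  27.4   3.2  66.4   0.1 -76.9] F [ 0.8 -0.5 -1.1] g 0.589
shift m (current axes) [ 0.372  -0.0754 -0.0032] | in final axes [ 0.0424 -0.3772 -0.0028] | rot rad [ 0.0078 -0.0066  1.2588] rows 9.1 10.1
scene
blue centre [ 431.1 -245.8] size [ 95.1 131.8] long az 177.5 px [300. 179.]
green centre [ 612.8 -279.4] size [ 96.5 134.3] long az 8.3 px [250. 202.]
yellow centre [777.6 143.8] size [ 4.3 87.2] long az 158.8 px [322. 304.]
yellow centre [774.1 284. ] size [ 3.3 88.7] long az 117.4 px [384. 340.]
```

```bash
python3 -m jog '[{"grip":0,"x":0.037,"y":-0.0075,"z":-0.001,"wx":0.002,"wy":-0.002,"wz":0},{"grip":0,"x":0.037,"y":-0.0075,"z":-0.001,"wx":0.002,"wy":-0.002,"wz":0},{"grip":0,"x":0.037,"y":-0.0075,"z":-0.001,"wx":0.002,"wy":-0.002,"wz":0},{"grip":0,"x":0.037,"y":-0.0075,"z":-0.001,"wx":0,"wy":0,"wz":0},{"grip":0,"x":0.037,"y":-0.0075,"z":-0.001,"wx":0,"wy":0,"wz":0},{"grip":0,"x":0.037,"y":-0.0075,"z":-0.001,"wx":0,"wy":0,"wz":0},{"grip":0,"x":0.037,"y":-0.0075,"z":0,"wx":0,"wy":0,"wz":0},{"grip":0,"x":0.037,"y":-0.0075,"z":0,"wx":0,"wy":0,"wz":0}]'
python3 p.py 611 -280.8 165 188.1 0
```

```text
t: 33.25
ee_pos: [617.1, -209.3, 180.8]
orientation: [[-0.157, -0.987, 0.021], [-0.988, 0.157, 0.006], [-0.009, -0.02, -1.0]]
ft_force: [1.0, -0.6, -1.9]
gripper_width: 0.59
t 33.25 pos [ 617.1 -209.3  180.8] j [ -24.7   30.7   11.4   69.7    0.8 -105.7] F [ 1.  -0.6 -1.9] g 0.59
shift m (current axes) [ 0.0717 -0.0049  0.0152] | in final axes [ 0.0161 -0.0699  0.0158] | rot rad [-0.0113  0.021   1.272 ] rows 1.8 10.2
```

```bash
python3 -m jog '[{"grip":0,"x":0.03,"y":-0.003,"z":0,"wx":-0.001,"wy":0.002,"wz":0.05},{"grip":0,"x":0.025,"y":-0.003,"z":0,"wx":-0.001,"wy":0.002,"wz":0.12},{"grip":0,"x":0,"y":0,"z":0,"wx":-0.001,"wy":0.002,"wz":0.12},{"grip":0,"x":0,"y":0,"z":0,"wx":-0.001,"wy":0.002,"wz":0.12},{"grip":0,"x":0,"y":0,"z":0,"wx":-0.001,"wy":0.002,"wz":0.12},{"grip":0,"x":0,"y":0,"z":0,"wx":0,"wy":0.002,"wz":0.12},{"grip":0,"x":0,"y":0,"z":0,"wx":0,"wy":0.002,"wz":0.12},{"grip":0,"x":0,"y":0,"z":0,"wx":0,"wy":0.002,"wz":0.12}]'
python3 -m jog '[{"grip":0,"x":0,"y":0,"z":0,"wx":0,"wy":0.002,"wz":0.12},{"grip":0,"x":0,"y":0,"z":0,"wx":0,"wy":0.002,"wz":0.12},{"grip":0,"x":0,"y":0,"z":0,"wx":0,"wy":0.002,"wz":0.12},{"grip":0,"x":0,"y":0,"z":0,"wx":0,"wy":0,"wz":0.1},{"grip":0,"x":0,"y":0,"z":0,"wx":0,"wy":0,"wz":0}]'
python3 p.py 611 -280.8 100 188.1 0; python3 trays.py k5 wrist top
```

```text
t: 33.92
ee_pos: [610.0, -281.3, 176.9]
orientation: [[-0.885, -0.466, 0.007], [-0.466, 0.885, -0.009], [-0.002, -0.011, -1.0]]
ft_force: [0.1, -0.4, -1.4]
gripper_width: 0.59
t: 34.33
ee_pos: [609.2, -281.3, 175.0]
orientation: [[-1.0, -0.002, -0.001], [-0.002, 1.0, -0.01], [0.001, -0.01, -1.0]]
ft_force: [-0.1, -1.0, -0.5]
gripper_width: 0.596
t 34.3333 pos [ 609.2 -281.3  175. ] j [-30.   34.1  16.3  72.   -0.5 -30.1] F [-0.1 -1.  -0.5] g 0.596
shift m (current axes) [-0.0019  0.0013  0.075 ] | in final axes [-0.0018  0.0003  0.075 ] | rot rad [-0.0097 -0.002  -0.1394] rows 1.8 1.1
wrist
blue centre [ 475.3 -249.3] size [38.9 93.7] long az 89.6 px [365.  24.]
green centre [ 568.9 -286.5] size [45.9 92.1] long az 97.2 px [321. 133.]
top
blue centre [ 428.4 -247.9] size [ 90.4 127.4] long az 177.1 px [380. 256.]
green centre [ 609.9 -280.4] size [ 91.9 127.3] long az 7.9 px [391. 198.]
yellow centre [428.5  80.3] size [ 92.8 130.5] long az 163.8 px [264. 259.]
```

View pics/k5w.png

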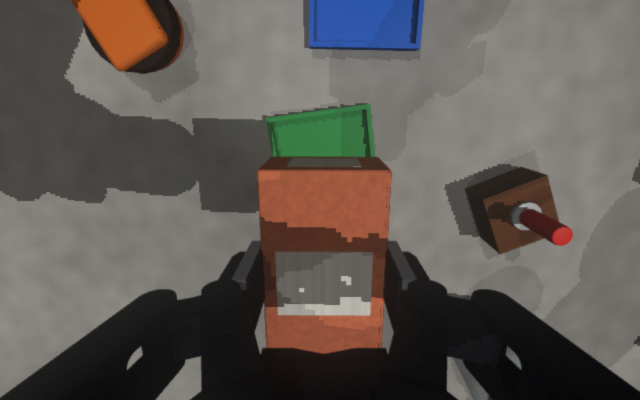

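```bash
python3 -m jog '[{"grip":0,"x":-0.001,"y":0,"z":0,"wx":-0.005,"wy":-0.001,"wz":-0.09},{"grip":0,"x":-0.001,"y":0,"z":0.015,"wx":-0.005,"wy":-0.001,"wz":-0.045},{"grip":0,"x":0,"y":0,"z":0.03,"wx":0,"wy":0,"wz":0},{"grip":0,"x":0,"y":0,"z":0.03,"wx":0,"wy":0,"wz":0},{"grip":0,"x":0,"y":0,"z":0.02,"wx":0,"wy":0,"wz":0},{"grip":0,"x":0,"y":0,"z":0,"wx":0,"wy":0,"wz":0}]'
python3 p.py 610.5 -280.6 50 188.1 0
```

```text
t: 34.93
ee_pos: [614.0, -282.8, 80.0]
orientation: [[-0.987, -0.163, 0.007], [-0.163, 0.987, -0.004], [-0.006, -0.005, -1.0]]
ft_force: [-0.8, 0.7, -2.9]
gripper_width: 0.59
t 34.9333 pos [ 614.  -282.8   80. ] j [-30.1  37.1   7.3  59.7   0.  -39.5] F [-0.8  0.7 -2.9] g 0.59
shift m (current axes) [0.0032 0.0029 0.03  ] | in final axes [0.0031 0.0027 0.03  ] | rot rad [-0.0045  0.0065  0.0222] rows 0.7 0.2
```

```bash
python3 -m jog '[{"grip":0,"x":0.004,"y":0.003,"z":0.015,"wx":-0.004,"wy":0.006,"wz":0.022},{"grip":0,"x":0.001,"y":0,"z":0.015,"wx":0,"wy":0,"wz":0},{"grip":0,"x":0,"y":0,"z":0.015,"wx":0,"wy":0,"wz":0},{"grip":0,"x":0,"y":0,"z":0.006,"wx":0,"wy":0,"wz":0},{"grip":0,"x":0,"y":0,"z":0,"wx":0,"wy":0,"wz":0}]'
python3 p.py 610.5 -280.6 18 188.1 0
```

```text
t: 35.35
ee_pos: [609.7, -281.4, 31.0]
orientation: [[-0.989, -0.148, 0.002], [-0.148, 0.989, -0.002], [-0.002, -0.002, -1.0]]
ft_force: [0.2, 0.6, -0.7]
gripper_width: 0.595
t 35.35 pos [ 609.7 -281.4   31. ] j [-30.2  39.1   3.1  53.9  -0.  -38.7] F [ 0.2  0.6 -0.7] g 0.595
shift m (current axes) [-0.0009  0.0007  0.013 ] | in final axes [-0.0009  0.0006  0.013 ] | rot rad [-0.002   0.0022  0.0074] rows 0.3 0.1
```

```bash
python3 -m jog '[{"grip":0,"x":-0.001,"y":0.001,"z":0.008,"wx":-0.002,"wy":0.002,"wz":0.007},{"grip":0,"x":0,"y":0,"z":0.006,"wx":0,"wy":0,"wz":0},{"grip":0,"x":0,"y":0,"z":0,"wx":0,"wy":0,"wz":0},{"grip":0,"x":0,"y":0,"z":0,"wx":0,"wy":0,"wz":0}]'
python3 p.py 610.5 -280.6 18 188.1 0
```

```text
t: 35.68
ee_pos: [613.7, -281.5, 22.1]
orientation: [[-0.99, -0.143, 0.006], [-0.143, 0.99, -0.003], [-0.006, -0.004, -1.0]]
ft_force: [-0.2, 0.4, -1.6]
gripper_width: 0.591
t 35.6833 pos [ 613.7 -281.5   22.1] j [-30.   39.7   2.9  52.8   0.  -38.2] F [-0.2  0.4 -1.6] g 0.591
shift m (current axes) [0.003  0.0014 0.0041] | in final axes [0.003  0.0014 0.0041] | rot rad [-0.004   0.0058  0.0017] rows 0.1 0.1
```

```bash
python3 -m jog '[{"grip":0,"x":0.004,"y":0.001,"z":0.005,"wx":-0.003,"wy":0.006,"wz":0},{"grip":0,"x":0,"y":0,"z":0,"wx":0,"wy":0,"wz":0},{"grip":0.72,"x":0,"y":0,"z":0,"wx":0,"wy":0,"wz":0},{"grip":0.72,"x":0,"y":0,"z":0,"wx":0,"wy":0,"wz":0},{"grip":0.75,"x":0,"y":0,"z":0,"wx":0,"wy":0,"wz":0}]'
python3 p.py 610.5 -280.6 18 188.1 0
python3 -m jog '[{"grip":0.78,"x":0,"y":0,"z":-0.01,"wx":0,"wy":0,"wz":0},{"grip":0.8,"x":0,"y":0,"z":-0.025,"wx":0,"wy":0,"wz":0},{"grip":1,"x":0,"y":0,"z":-0.037,"wx":0,"wy":0,"wz":0},{"grip":1,"x":0,"y":0,"z":-0.037,"wx":0,"wy":0,"wz":0},{"grip":1,"x":0,"y":0,"z":-0.037,"wx":0,"wy":0,"wz":0},{"grip":1,"x":0,"y":0,"z":-0.037,"wx":0,"wy":0,"wz":0}]'
python3 p.py 600 40 210 80.25
python3 trays.py k6 wrist
```

```text
t: 36.1
ee_pos: [615.3, -283.4, 23.2]
orientation: [[-0.99, -0.144, 0.012], [-0.144, 0.99, -0.006], [-0.011, -0.008, -1.0]]
ft_force: [0.1, -0.6, -0.0]
gripper_width: 0.753
t 36.1 pos [ 615.3 -283.4   23.2] j [-30.1  39.6   2.9  52.5   0.  -38.4] F [ 0.1 -0.6 -0. ] g 0.753
shift m (current axes) [0.0044 0.0035 0.0052] | in final axes [0.0044 0.0034 0.0052] | rot rad [-0.0078  0.0112  0.0031] rows 0.2 0.1
t: 36.6
ee_pos: [605.1, -278.3, 201.6]
orientation: [[-0.99, -0.143, -0.011], [-0.144, 0.99, 0.007], [0.01, 0.008, -1.0]]
ft_force: [0.2, -0.0, 0.4]
gripper_width: 1.002
t 36.6 pos [ 605.1 -278.3  201.6] j [-30.2  34.1  20.2  76.9   0.  -38.4] F [ 0.2 -0.   0.4] g 1.002
shift m (current axes) [-0.0405  0.3158 -0.0061] | in final axes [ 0.3128 -0.0589 -0.0084] | rot rad [-0.0039 -0.0151  1.8849] rows 7.6 15.1
wrist
blue centre [ 462.3 -249.2] size [64.5 93.6] long az 89.5 px [377.  32.]
green centre [ 611.3 -281. ] size [ 92.8 131.1] long az 7.5 px [327. 160.]
```

View pics/k6w.png

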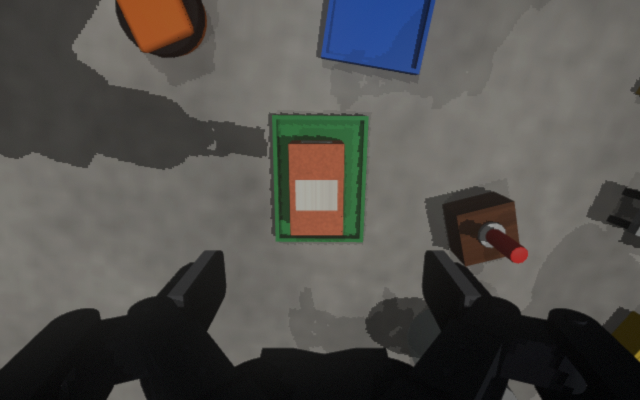

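```bash
python3 -m jog '[{"grip":1,"x":-0.005,"y":0.037,"z":-0.001,"wx":0,"wy":-0.002,"wz":0},{"grip":1,"x":-0.005,"y":0.037,"z":-0.001,"wx":0,"wy":-0.002,"wz":0},{"grip":1,"x":-0.005,"y":0.037,"z":-0.001,"wx":0,"wy":-0.002,"wz":0},{"grip":1,"x":-0.005,"y":0.037,"z":-0.001,"wx":0,"wy":-0.002,"wz":0},{"grip":1,"x":-0.005,"y":0.037,"z":-0.001,"wx":0,"wy":-0.002,"wz":0},{"grip":1,"x":-0.005,"y":0.037,"z":-0.001,"wx":0,"wy":0,"wz":0},{"grip":1,"x":-0.005,"y":0.037,"z":0,"wx":0,"wy":0,"wz":0},{"grip":1,"x":-0.005,"y":0.03,"z":0,"wx":0,"wy":0,"wz":0}]'
python3 -m jog '[{"grip":1,"x":0,"y":0,"z":0,"wx":0,"wy":0,"wz":0.122},{"grip":1,"x":0,"y":0,"z":0,"wx":0,"wy":0,"wz":0.122},{"grip":1,"x":0,"y":0,"z":0,"wx":0,"wy":0,"wz":0.122},{"grip":1,"x":0,"y":0,"z":0,"wx":0,"wy":0,"wz":0.122},{"grip":1,"x":0,"y":0,"z":0,"wx":0,"wy":0,"wz":0.122},{"grip":1,"x":0,"y":0,"z":0,"wx":0,"wy":0,"wz":0.122},{"grip":1,"x":0,"y":0,"z":0,"wx":0,"wy":0,"wz":0.122},{"grip":1,"x":0,"y":0,"z":0,"wx":0,"wy":0,"wz":0.122}]'
python3 p.py 600 55 220 80.25
```

```text
t: 37.32
ee_pos: [611.1, 11.9, 226.4]
orientation: [[-0.991, -0.128, 0.028], [-0.129, 0.992, -0.009], [-0.026, -0.012, -1.0]]
ft_force: [1.2, 0.5, -0.4]
gripper_width: 1.002
t: 37.98
ee_pos: [608.8, 22.7, 229.1]
orientation: [[-0.647, 0.762, 0.028], [0.762, 0.647, -0.006], [-0.023, 0.017, -1.0]]
ft_force: [-0.1, 0.9, -0.3]
gripper_width: 1.002
t 37.9833 pos [608.8  22.7 229.1] j [-3.7 24.3  8.3 72.4 -0.2 45.9] F [-0.1  0.9 -0.3] g 1.002
shift m (current axes) [0.0305 0.0141 0.0086] | in final axes [ 0.0304 -0.0141  0.0091] | rot rad [0.0262 0.0135 0.8743] rows 0.8 7.0
```

```bash
python3 -m jog '[{"grip":1,"x":0,"y":0,"z":0,"wx":0.003,"wy":0.002,"wz":0.122},{"grip":1,"x":0,"y":0,"z":0,"wx":0.003,"wy":0.002,"wz":0.122},{"grip":1,"x":0,"y":0,"z":0,"wx":0.003,"wy":0.002,"wz":0.122},{"grip":1,"x":0,"y":0,"z":0,"wx":0.003,"wy":0.002,"wz":0.122},{"grip":1,"x":0,"y":0,"z":0,"wx":0.003,"wy":0.002,"wz":0.122},{"grip":1,"x":0,"y":0,"z":0,"wx":0.003,"wy":0.002,"wz":0.122},{"grip":1,"x":0,"y":0,"z":0,"wx":0.003,"wy":0.002,"wz":0.11}]'
python3 -m jog '[{"grip":1,"x":0.012,"y":-0.003,"z":0,"wx":0,"wy":0.11,"wz":0},{"grip":1,"x":0.012,"y":-0.003,"z":0,"wx":0,"wy":0.11,"wz":0},{"grip":1,"x":0,"y":-0.003,"z":0,"wx":0,"wy":0.11,"wz":0},{"grip":1,"x":0,"y":-0.003,"z":0,"wx":0,"wy":0.11,"wz":0},{"grip":1,"x":0,"y":0,"z":0,"wx":0,"wy":0.11,"wz":0},{"grip":1,"x":0,"y":0,"z":0,"wx":0,"wy":0.11,"wz":0},{"grip":1,"x":0,"y":0,"z":0,"wx":0,"wy":0.11,"wz":0},{"grip":1,"x":0,"y":0,"z":0,"wx":0,"wy":0.11,"wz":0}]'
python3 p.py 606.5 116.2 101.9 80.25 52
```

```text
t: 38.57
ee_pos: [607.3, 22.6, 231.1]
orientation: [[0.161, 0.987, 0.004], [0.987, -0.161, 0.001], [0.002, 0.004, -1.0]]
ft_force: [-0.4, -0.8, 0.4]
gripper_width: 0.999
t: 39.23
ee_pos: [603.1, 53.2, 244.1]
orientation: [[0.074, 0.987, 0.143], [0.603, -0.159, 0.782], [0.794, 0.029, -0.607]]
ft_force: [-0.1, 0.3, 0.4]
gripper_width: 1.006
t 39.2333 pos [603.1  53.2 244.1] j [-24.9  31.3   2.4  79.3  50.3  64.8] F [-0.1  0.3  0.4] g 1.006
shift m (current axes) [-0.0747 -0.0108  0.1361] | in final axes [-0.0735 -0.0073  0.137 ] | rot rad [ 0.0091 -0.0108  0.0292] rows 3.7 0.3
```

```bash
python3 -m jog '[{"grip":1,"x":-0.018,"y":-0.003,"z":0.034,"wx":0.004,"wy":-0.005,"wz":0.014},{"grip":1,"x":-0.018,"y":-0.003,"z":0.034,"wx":0.004,"wy":-0.005,"wz":0.01},{"grip":1,"x":-0.018,"y":-0.003,"z":0.034,"wx":0,"wy":0,"wz":0},{"grip":1,"x":-0.014,"y":-0.002,"z":0.025,"wx":0,"wy":0,"wz":0},{"grip":1,"x":0,"y":0,"z":0,"wx":0,"wy":0,"wz":0}]'
python3 p.py 619.15 190 40.6 80.25 52
python3 - <<'E'
from h import *
c=snap('wrist','w11.png'); D=disp(cloud(c)); im=c['img'].astype(int)
ter=(im[...,0]>im[...,2]*1.5)&(im[...,0]>30)&(c['range_z']>0)
for a,b in((42,50),(50,58),(58,65),(65,74)):
    m=ter&(D[...,2]>a)&(D[...,2]<b)&(abs(D[...,1])<24)&(D[...,0]>-58)&(D[...,0]<-30)
    if m.sum(): print('front x',a,m.sum(),np.median(D[m][:,0]).round(1))
E
```

```text
t: 39.65
ee_pos: [602.6, 107.5, 105.4]
orientation: [[0.115, 0.984, 0.139], [0.602, -0.181, 0.777], [0.79, -0.006, -0.613]]
ft_force: [-1.3, -0.0, -1.6]
gripper_width: 1.0
t 39.65 pos [602.6 107.5 105.4] j [-19.8  35.4 -12.2  54.5  51.1  74.9] F [-1.3 -0.  -1.6] g 1.0
shift m (current axes) [0.0004 0.0017 0.1062] | in final axes [0.0007 0.0023 0.1062] | rot rad [ 0.0055 -0.003  -0.0114] rows 2.5 0.1
front x 42 278 -50.9
front x 50 165 -50.8
front x 58 148 -50.8
front x 65 571 -50.7
```

View pics/w11.png

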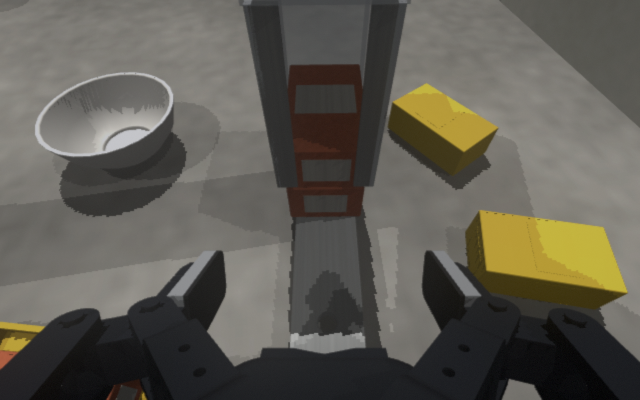

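Two cartons are left in the stack, with fronts at (326,170) and (326,203) and the front face at x = -50.8. Approaching.

```bash
python3 -m jog '[{"grip":1,"x":0,"y":0,"z":0.02,"wx":0.004,"wy":-0.003,"wz":-0.011},{"grip":1,"x":-0.001,"y":-0.002,"z":0.03,"wx":0.003,"wy":0,"wz":0},{"grip":1,"x":-0.002,"y":-0.003,"z":0.02,"wx":0.003,"wy":0,"wz":0},{"grip":1,"x":-0.002,"y":-0.001,"z":0.008,"wx":0,"wy":0,"wz":0},{"grip":1,"x":0,"y":0,"z":0,"wx":0,"wy":0,"wz":0}]'
python3 p.py 619.15 190 40.6 80.25 52
```

```text
t: 40.12
ee_pos: [616.1, 162.4, 65.3]
orientation: [[0.095, 0.985, 0.142], [0.608, -0.17, 0.776], [0.789, 0.013, -0.615]]
ft_force: [-0.5, -0.5, -0.4]
gripper_width: 1.0
t 40.1167 pos [616.1 162.4  65.3] j [-14.1  36.8 -16.6  41.4  51.9  83. ] F [-0.5 -0.5 -0.4] g 1.0
shift m (current axes) [-0.0024 -0.002   0.037 ] | in final axes [-0.0024 -0.0017  0.037 ] | rot rad [ 0.0083 -0.001   0.0095] rows 0.9 0.1
```

```bash
python3 -m jog '[{"grip":1,"x":-0.003,"y":-0.003,"z":0.01,"wx":0.008,"wy":-0.001,"wz":0.009},{"grip":1,"x":0,"y":-0.002,"z":0.015,"wx":0.003,"wy":0,"wz":0},{"grip":1,"x":0,"y":0,"z":0.008,"wx":0,"wy":0,"wz":0},{"grip":1,"x":0,"y":0,"z":0,"wx":0,"wy":0,"wz":0},{"grip":1,"x":0,"y":0,"z":0,"wx":0,"wy":0,"wz":0}]'
python3 p.py 619.15 190 40.6 80.25 52
```

```text
t: 40.53
ee_pos: [622.1, 184.3, 49.2]
orientation: [[0.098, 0.985, 0.139], [0.608, -0.17, 0.775], [0.788, 0.009, -0.616]]
ft_force: [0.6, -0.2, -0.1]
gripper_width: 1.002
t 40.5333 pos [622.1 184.3  49.2] j [-11.8  37.8 -17.5  36.7  52.   86.7] F [ 0.6 -0.2 -0.1] g 1.002
shift m (current axes) [-0.0036 -0.004   0.0093] | in final axes [-0.0036 -0.0039  0.0094] | rot rad [0.006  0.0003 0.0062] rows 0.3 0.1
```

```bash
python3 -m jog '[{"grip":1,"x":-0.005,"y":-0.006,"z":0.008,"wx":0.007,"wy":0,"wz":0.006},{"grip":1,"x":-0.001,"y":0,"z":0.004,"wx":0,"wy":0,"wz":0},{"grip":1,"x":0,"y":0,"z":0,"wx":0,"wy":0,"wz":0}]'
python3 p.py 619.15 190 40.6 80.25 52
```

```text
t: 40.78
ee_pos: [618.6, 189.7, 37.8]
orientation: [[0.104, 0.985, 0.135], [0.607, -0.17, 0.776], [0.788, 0.001, -0.616]]
ft_force: [0.8, -0.3, -0.1]
gripper_width: 1.0
t 40.7833 pos [618.6 189.7  37.8] j [-11.4  38.5 -18.5  34.9  51.9  87.5] F [ 0.8 -0.3 -0.1] g 1.0
shift m (current axes) [ 0.0025  0.0005 -0.0015] | in final axes [ 0.0025  0.0005 -0.0015] | rot rad [0.0015 0.0006 0.0006] rows 0.1 0.0
```

```bash
python3 -m jog '[{"grip":0.7,"x":0.003,"y":0.001,"z":0,"wx":0,"wy":0,"wz":0},{"grip":0.5,"x":0,"y":0,"z":0,"wx":0,"wy":0,"wz":0},{"grip":0.3,"x":0,"y":0,"z":0,"wx":0,"wy":0,"wz":0},{"grip":0,"x":0,"y":0,"z":0,"wx":0,"wy":0,"wz":0},{"grip":0,"x":0,"y":0,"z":0,"wx":0,"wy":0,"wz":0},{"grip":0,"x":-0.006,"y":-0.001,"z":-0.008,"wx":0,"wy":0,"wz":0},{"grip":0,"x":-0.01,"y":0,"z":-0.0128,"wx":0,"wy":0,"wz":0},{"grip":0,"x":-0.01,"y":0,"z":-0.0128,"wx":0,"wy":0,"wz":0}]'
python3 p.py 600.9 84.6 40.5 80.25 52
```

```text
t: 41.45
ee_pos: [610.7, 151.2, 40.3]
orientation: [[0.101, 0.986, 0.131], [0.608, -0.166, 0.776], [0.787, 0.002, -0.617]]
ft_force: [1.5, 0.5, -1.4]
gripper_width: 0.595
t 41.45 pos [610.7 151.2  40.3] j [-15.3  39.2 -16.6  41.4  51.6  80.7] F [ 1.5  0.5 -1.4] g 0.595
shift m (current axes) [-0.0413  0.0014 -0.053 ] | in final axes [-0.0413  0.0016 -0.0531] | rot rad [-0.0018  0.0014  0.0039] rows 1.6 0.0
```

```bash
python3 -m jog '[{"grip":0,"x":-0.012,"y":0.0005,"z":-0.0151,"wx":-0.001,"wy":0.001,"wz":0.002},{"grip":0,"x":-0.012,"y":0.0005,"z":-0.0151,"wx":0,"wy":0,"wz":0},{"grip":0,"x":-0.01,"y":0.0005,"z":-0.0128,"wx":0,"wy":0,"wz":0},{"grip":0,"x":-0.005,"y":0,"z":-0.0064,"wx":0,"wy":0,"wz":0},{"grip":0,"x":0,"y":0,"z":0,"wx":0,"wy":0,"wz":0}]'
python3 -m jog '[{"grip":0.8,"x":0,"y":0,"z":0,"wx":0,"wy":0,"wz":0},{"grip":1,"x":0,"y":0,"z":0,"wx":0,"wy":0,"wz":0},{"grip":1,"x":0,"y":0,"z":0,"wx":0,"wy":0,"wz":0},{"grip":1,"x":0,"y":0,"z":-0.02,"wx":0,"wy":0,"wz":0},{"grip":1,"x":0,"y":0,"z":-0.035,"wx":0,"wy":0,"wz":0},{"grip":1,"x":0,"y":0,"z":-0.035,"wx":0,"wy":0,"wz":0},{"grip":1,"x":0,"y":0,"z":-0.035,"wx":0,"wy":0,"wz":0},{"grip":1,"x":0.01,"y":0,"z":-0.02,"wx":0,"wy":-0.1,"wz":0}]'
python3 carton.py w12
```

```text
t: 41.87
ee_pos: [601.5, 84.1, 40.1]
orientation: [[0.103, 0.986, 0.134], [0.608, -0.169, 0.776], [0.787, 0.001, -0.616]]
ft_force: [-0.5, 0.7, 0.3]
gripper_width: 0.595
t: 42.53
ee_pos: [575.5, -16.2, 131.2]
orientation: [[0.122, 0.987, 0.101], [0.678, -0.157, 0.718], [0.725, -0.019, -0.688]]
ft_force: [0.7, 0.5, -1.0]
gripper_width: 1.002
carton top disp [-114.9   -0.8] [92.  52.1] 0.6 z 73.9 world [605.7 107.1  74. ]
next front x 3 -51.9
next front x 349 -52.6
```

View pics/w12.png

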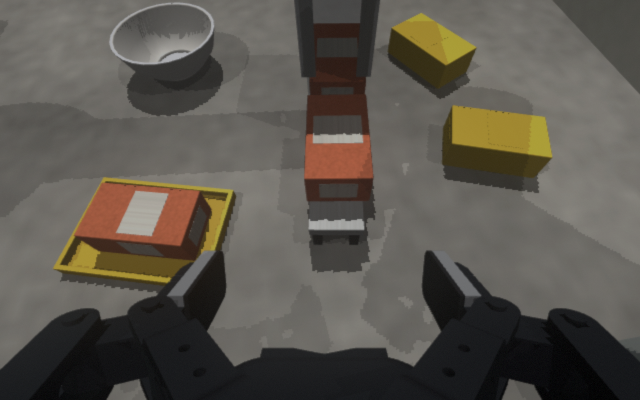

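```bash
python3 -m jog '[{"grip":1,"x":0,"y":0,"z":-0.01,"wx":0,"wy":-0.115,"wz":0},{"grip":1,"x":0,"y":0,"z":-0.01,"wx":0,"wy":-0.115,"wz":0},{"grip":1,"x":0,"y":0,"z":-0.01,"wx":0,"wy":-0.115,"wz":0},{"grip":1,"x":0,"y":0,"z":-0.01,"wx":0,"wy":-0.115,"wz":0},{"grip":1,"x":0,"y":0,"z":-0.01,"wx":0,"wy":-0.115,"wz":0},{"grip":1,"x":0,"y":0,"z":-0.005,"wx":0,"wy":-0.115,"wz":0},{"grip":1,"x":0,"y":0,"z":-0.005,"wx":0,"wy":-0.1,"wz":0}]'
python3 -m jog '[{"grip":1,"x":0,"y":0,"z":0,"wx":0,"wy":0,"wz":-0.122},{"grip":1,"x":0,"y":0,"z":0,"wx":0,"wy":0,"wz":-0.122},{"grip":1,"x":0,"y":0,"z":0,"wx":0,"wy":0,"wz":-0.122},{"grip":1,"x":0,"y":0,"z":0,"wx":0,"wy":0,"wz":-0.122},{"grip":1,"x":0,"y":0,"z":0,"wx":0,"wy":0,"wz":-0.122},{"grip":1,"x":0,"y":0,"z":0,"wx":0,"wy":0,"wz":-0.122},{"grip":1,"x":0,"y":0,"z":0,"wx":0,"wy":0,"wz":-0.122},{"grip":1,"x":0,"y":0,"z":0,"wx":0,"wy":0,"wz":-0.122}]'
python3 -m jog '[{"grip":1,"x":0,"y":0,"z":0,"wx":-0.002,"wy":0.003,"wz":-0.122},{"grip":1,"x":0,"y":0,"z":0,"wx":-0.002,"wy":0.003,"wz":-0.122},{"grip":1,"x":0,"y":0,"z":0,"wx":-0.002,"wy":0.003,"wz":-0.122},{"grip":1,"x":0,"y":0,"z":0,"wx":-0.002,"wy":0.003,"wz":-0.122},{"grip":1,"x":0,"y":0,"z":0,"wx":-0.002,"wy":0.003,"wz":-0.122},{"grip":1,"x":0,"y":0,"z":0,"wx":-0.002,"wy":0.003,"wz":-0.122},{"grip":1,"x":0,"y":0,"z":0,"wx":-0.002,"wy":0.003,"wz":-0.122},{"grip":1,"x":0,"y":0,"z":0,"wx":-0.002,"wy":0.003,"wz":-0.122}]'
python3 -m jog '[{"grip":1,"x":0,"y":0,"z":0,"wx":0,"wy":0.003,"wz":-0.122},{"grip":1,"x":0,"y":0,"z":0,"wx":0,"wy":0.003,"wz":-0.122},{"grip":1,"x":0,"y":0,"z":0,"wx":0,"wy":0.003,"wz":-0.122},{"grip":1,"x":0,"y":0,"z":0,"wx":0,"wy":0.003,"wz":-0.122},{"grip":1,"x":0,"y":0,"z":0,"wx":0,"wy":0.003,"wz":-0.122},{"grip":1,"x":0,"y":0,"z":0,"wx":0,"wy":0,"wz":-0.122},{"grip":1,"x":0,"y":0,"z":0,"wx":0,"wy":0,"wz":-0.122},{"grip":1,"x":0,"y":0,"z":0,"wx":0,"wy":0,"wz":-0.122}]'
python3 p.py 605.7 107.1 150 260.25 0
```

```text
t: 43.17
ee_pos: [579.9, -45.4, 199.3]
orientation: [[0.163, 0.987, 0.011], [0.986, -0.163, -0.023], [-0.021, 0.015, -1.0]]
ft_force: [-0.2, -0.3, -0.3]
gripper_width: 0.998
t: 43.83
ee_pos: [581.8, -26.8, 204.9]
orientation: [[-0.745, 0.667, 0.025], [0.666, 0.745, -0.021], [-0.033, 0.001, -0.999]]
ft_force: [0.2, -0.2, 1.0]
gripper_width: 1.0
t: 44.5
ee_pos: [580.0, -14.7, 205.4]
orientation: [[-0.964, -0.267, 0.01], [-0.267, 0.964, 0.005], [-0.011, 0.002, -1.0]]
ft_force: [-0.2, -0.4, 0.4]
gripper_width: 0.999
t: 45.17
ee_pos: [578.3, -3.2, 205.5]
orientation: [[-0.296, -0.955, 0.0], [-0.955, 0.296, 0.003], [-0.003, 0.0, -1.0]]
ft_force: [-0.2, 0.4, 0.4]
gripper_width: 0.999
t 45.1667 pos [578.3  -3.2 205.5] j [ -6.7  22.4   2.   69.6   0.2 -79.4] F [-0.2  0.4  0.4] g 0.999
shift m (current axes) [-0.1133  0.0065  0.0559] | in final axes [-0.1133 -0.0083  0.0555] | rot rad [ 0.0002  0.0028 -0.1309] rows 3.0 1.0
```

```bash
python3 -m jog '[{"grip":1,"x":0,"y":0,"z":0,"wx":0,"wy":0.001,"wz":-0.11},{"grip":1,"x":-0.02,"y":-0.001,"z":0,"wx":-0.002,"wy":0.002,"wz":0},{"grip":1,"x":-0.034,"y":-0.003,"z":0,"wx":-0.002,"wy":0.002,"wz":0},{"grip":1,"x":-0.03,"y":-0.004,"z":0.01,"wx":-0.002,"wy":0.002,"wz":0},{"grip":1,"x":-0.016,"y":-0.003,"z":0.02,"wx":0,"wy":0,"wz":0},{"grip":1,"x":0,"y":0,"z":0.02,"wx":0,"wy":0,"wz":0},{"grip":1,"x":0,"y":0,"z":0.01,"wx":0,"wy":0,"wz":0},{"grip":1,"x":0,"y":0,"z":0,"wx":0,"wy":0,"wz":0}]'
python3 p.py 605.7 107.1 51.5 260.25 0
```

```text
t: 45.83
ee_pos: [607.0, 108.9, 145.6]
orientation: [[-0.169, -0.986, 0.002], [-0.986, 0.169, 0.003], [-0.003, -0.001, -1.0]]
ft_force: [-0.6, -0.4, -0.3]
gripper_width: 0.999
t 45.8333 pos [607.  108.9 145.6] j [  4.2  28.3   2.2  63.8   0.2 -76.1] F [-0.6 -0.4 -0.3] g 0.999
shift m (current axes) [0.0023 0.0011 0.094 ] | in final axes [0.002  0.001  0.0941] | rot rad [-0.0011  0.0034  0.0008] rows 2.3 0.0
```

```bash
python3 -m jog '[{"grip":1,"x":0.002,"y":0.002,"z":0.005,"wx":-0.001,"wy":0.003,"wz":0},{"grip":1,"x":0,"y":0.001,"z":0.02,"wx":-0.002,"wy":0,"wz":0},{"grip":1,"x":0,"y":0.001,"z":0.03,"wx":-0.002,"wy":0,"wz":0},{"grip":1,"x":0,"y":0.001,"z":0.02,"wx":-0.002,"wy":0,"wz":0},{"grip":1,"x":0,"y":0,"z":0.01,"wx":0,"wy":0,"wz":0},{"grip":1,"x":0,"y":0,"z":0,"wx":0,"wy":0,"wz":0}]'
python3 p.py 605.7 107.1 51.5 260.25 0
```

```text
t: 46.33
ee_pos: [602.5, 110.8, 62.3]
orientation: [[-0.165, -0.986, 0.002], [-0.986, 0.165, 0.003], [-0.003, -0.002, -1.0]]
ft_force: [-0.6, -0.3, -0.5]
gripper_width: 1.006
t 46.3333 pos [602.5 110.8  62.3] j [  4.4  31.3  -5.9  52.7   0.2 -76.1] F [-0.6 -0.3 -0.5] g 1.006
shift m (current axes) [ 0.0031 -0.0037  0.0108] | in final axes [ 0.0031 -0.0038  0.0108] | rot rad [-0.0016  0.0032  0.0043] rows 0.3 0.0
```

```bash
python3 -m jog '[{"grip":1,"x":0.004,"y":-0.004,"z":0.011,"wx":-0.002,"wy":0.003,"wz":0.004},{"grip":1,"x":0,"y":0,"z":0,"wx":0,"wy":0,"wz":0},{"grip":1,"x":0,"y":0,"z":0,"wx":0,"wy":0,"wz":0}]'
python3 p.py 605.7 107.1 51.5 260.25 0
```

```text
t: 46.58
ee_pos: [607.6, 105.7, 53.1]
orientation: [[-0.17, -0.985, 0.003], [-0.986, 0.17, 0.0], [-0.001, -0.003, -1.0]]
ft_force: [0.5, -0.4, -0.3]
gripper_width: 1.004
t 46.5833 pos [607.6 105.7  53.1] j [  4.   32.2  -5.9  51.8  -0.  -76.3] F [ 0.5 -0.4 -0.3] g 1.004
shift m (current axes) [-0.001   0.0021  0.0016] | in final axes [-0.001   0.0021  0.0016] | rot rad [-0.0027  0.0006 -0.0003] rows 0.1 0.0
```

```bash
python3 -m jog '[{"grip":0.5,"x":0,"y":0.002,"z":0,"wx":0,"wy":0,"wz":0},{"grip":0,"x":0,"y":0,"z":0,"wx":0,"wy":0,"wz":0},{"grip":0,"x":0,"y":0,"z":0,"wx":0,"wy":0,"wz":0},{"grip":0,"x":0,"y":0,"z":0,"wx":0,"wy":0,"wz":0},{"grip":0,"x":0,"y":0,"z":-0.015,"wx":0,"wy":0,"wz":0},{"grip":0,"x":0,"y":0,"z":-0.03,"wx":0,"wy":0,"wz":0},{"grip":0,"x":0,"y":0,"z":-0.035,"wx":0,"wy":0,"wz":0},{"grip":0,"x":0.01,"y":0,"z":-0.03,"wx":0,"wy":0,"wz":0}]'
python3 trays.py k7 top scene;python3 p.py 428 -248 150 178.5 0; 
```

```text
t: 47.25
ee_pos: [599.4, 96.9, 162.2]
orientation: [[-0.168, -0.986, -0.008], [-0.986, 0.168, 0.001], [0.001, 0.008, -1.0]]
ft_force: [0.9, 0.5, -1.0]
gripper_width: 0.592
top
blue centre [ 469.7 -286.3] size [14.8 36.1] long az 178.6 px [386. 247.]
yellow centre [428.6  80.7] size [ 93.6 130.5] long az 164.0 px [264. 259.]
scene
blue centre [ 429.6 -246.1] size [ 94.3 131.5] long az 176.8 px [301. 179.]
green centre [ 603.  -274.2] size [ 95.  128.1] long az 8.4 px [254. 207.]
yellow centre [777.8 143.4] size [ 3.7 87.3] long az 159.3 px [322. 304.]
yellow centre [773.3 283.7] size [ 4.9 89. ] long az 118.6 px [384. 340.]
t 47.35 pos [603.3  95.  166.9] j [  3.   27.    3.2  66.1  -0.  -77.1] F [ 0.9 -0.  -0.8] g 0.59
shift m (current axes) [0.368  0.1141 0.0166] | in final axes [ 0.1662 -0.3475  0.0169] | rot rad [-0.0025  0.0021  1.4251] rows 9.2 11.4
```

View pics/k7t.png

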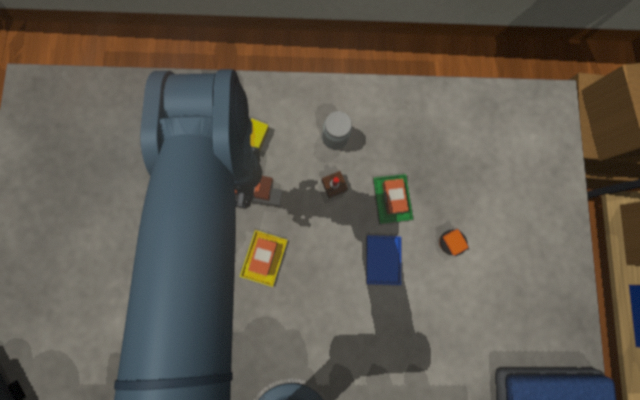

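```bash
python3 -m jog '[{"grip":0,"x":0.037,"y":0.0115,"z":0,"wx":0,"wy":0,"wz":0},{"grip":0,"x":0.037,"y":0.0115,"z":0,"wx":0,"wy":0,"wz":0},{"grip":0,"x":0.037,"y":0.0115,"z":0,"wx":0,"wy":0,"wz":0},{"grip":0,"x":0.037,"y":0.0115,"z":0,"wx":0,"wy":0,"wz":0},{"grip":0,"x":0.037,"y":0.0115,"z":0,"wx":0,"wy":0,"wz":0},{"grip":0,"x":0.037,"y":0.0115,"z":0,"wx":0,"wy":0,"wz":0},{"grip":0,"x":0.037,"y":0.0115,"z":0,"wx":0,"wy":0,"wz":0},{"grip":0,"x":0.037,"y":0.0115,"z":0,"wx":0,"wy":0,"wz":0}]'
python3 p.py 428 -248 150 178.5 0
```

```text
t: 48.02
ee_pos: [461.6, -183.3, 162.0]
orientation: [[-0.156, -0.988, 0.009], [-0.988, 0.156, 0.004], [-0.005, -0.008, -1.0]]
ft_force: [0.7, -0.4, -0.3]
gripper_width: 0.596
t 48.0167 pos [ 461.6 -183.3  162. ] j [ -29.2   14.2  -16.3   59.2    0.4 -110.3] F [ 0.7 -0.4 -0.3] g 0.596
shift m (current axes) [0.0692 0.0233 0.0114] | in final axes [ 0.0319 -0.0655  0.012 ] | rot rad [-0.0033  0.01    1.4407] rows 1.8 11.5
```

```bash
python3 -m jog '[{"grip":0,"x":0.03,"y":0.01,"z":0,"wx":0,"wy":0.001,"wz":0.05},{"grip":0,"x":0.022,"y":0.007,"z":0,"wx":0,"wy":0.001,"wz":0.12},{"grip":0,"x":0,"y":0,"z":0,"wx":0,"wy":0.001,"wz":0.122},{"grip":0,"x":0,"y":0,"z":0,"wx":0,"wy":0.001,"wz":0.122},{"grip":0,"x":0,"y":0,"z":0,"wx":0,"wy":0.001,"wz":0.122},{"grip":0,"x":0,"y":0,"z":0,"wx":0,"wy":0.001,"wz":0.122},{"grip":0,"x":0,"y":0,"z":0,"wx":0,"wy":0.001,"wz":0.122},{"grip":0,"x":0,"y":0,"z":0,"wx":0,"wy":0.001,"wz":0.122}]'
python3 -m jog '[{"grip":0,"x":0,"y":0,"z":0,"wx":0,"wy":0,"wz":0.122},{"grip":0,"x":0,"y":0,"z":0,"wx":0,"wy":0,"wz":0.122},{"grip":0,"x":0,"y":0,"z":0,"wx":0,"wy":0,"wz":0.122},{"grip":0,"x":0,"y":0,"z":0,"wx":0,"wy":0,"wz":0.1},{"grip":0,"x":0,"y":0,"z":0,"wx":0,"wy":0,"wz":0}]'
python3 p.py 428 -248 100 178.5 0; python3 trays.py k8 wrist scene
```

```text
t: 48.68
ee_pos: [425.9, -239.7, 155.1]
orientation: [[-0.884, -0.467, -0.003], [-0.467, 0.884, -0.001], [0.003, 0.0, -1.0]]
ft_force: [0.3, -0.1, -1.4]
gripper_width: 0.587
t: 49.1
ee_pos: [423.7, -237.6, 150.8]
orientation: [[-1.0, -0.004, -0.007], [-0.004, 1.0, 0.003], [0.007, 0.003, -1.0]]
ft_force: [0.3, 0.1, -1.5]
gripper_width: 0.589
t 49.1 pos [ 423.7 -237.6  150.8] j [-36.7  14.1 -18.1  58.2  -0.1 -36.9] F [ 0.3  0.1 -1.5] g 0.589
shift m (current axes) [-0.0046 -0.0105  0.0508] | in final axes [-0.0046 -0.0102  0.0508] | rot rad [ 0.0027 -0.007   0.0301] rows 1.2 0.2
wrist
blue centre [ 381.4 -247.7] size [39.4 93.5] long az 89.9 px [313. 136.]
yellow centre [454.1  47.1] size [45.5 65.3] long az 166.5 px [626. 227.]
scene
blue centre [ 429.2 -245. ] size [ 96.  132.7] long az 177.5 px [302. 179.]
green centre [ 601.2 -273.1] size [ 94.  132.4] long az 7.6 px [257. 206.]
yellow centre [777.6 143.2] size [ 4.3 88.2] long az 159.8 px [322. 304.]
yellow centre [774.  284.2] size [ 3.1 88.6] long az 117.5 px [384. 340.]
```

View pics/k8w.png

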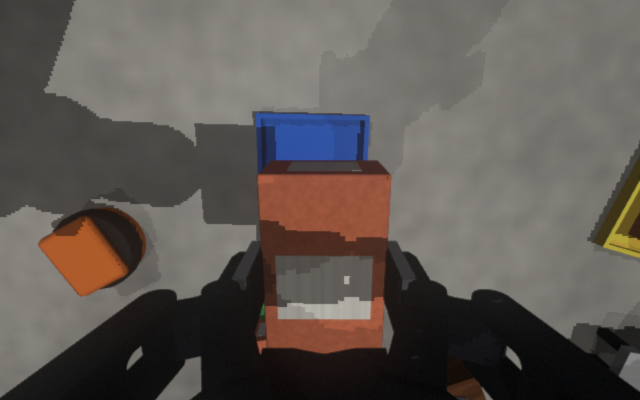

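View pics/k8s.png

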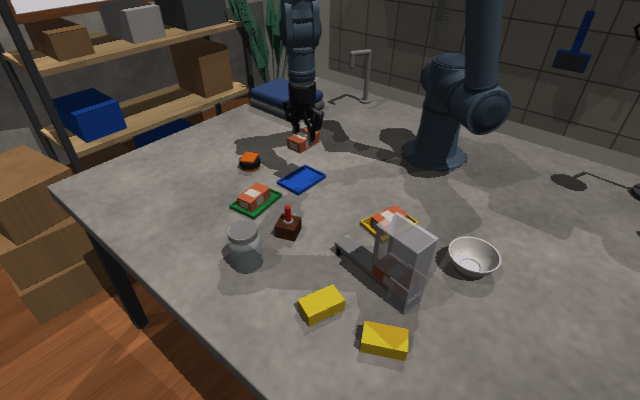

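```bash
python3 -m jog '[{"grip":0,"x":-0.004,"y":-0.01,"z":0,"wx":0.002,"wy":-0.007,"wz":0.03},{"grip":0,"x":0,"y":-0.001,"z":0.015,"wx":0,"wy":0,"wz":0},{"grip":0,"x":0,"y":0,"z":0.025,"wx":0,"wy":0,"wz":0},{"grip":0,"x":0,"y":0,"z":0.025,"wx":0,"wy":0,"wz":0},{"grip":0,"x":0,"y":0,"z":0.01,"wx":0,"wy":0,"wz":0},{"grip":0,"x":0,"y":0,"z":0,"wx":0,"wy":0,"wz":0}]'
python3 p.py 428.5 -247.5 50 178.5 0
```

```text
t: 49.7
ee_pos: [431.9, -254.3, 74.5]
orientation: [[-1.0, 0.019, 0.008], [0.019, 1.0, -0.006], [-0.008, -0.006, -1.0]]
ft_force: [-0.6, 0.1, -1.3]
gripper_width: 0.588
t 49.7 pos [ 431.9 -254.3   74.5] j [-37.8  19.  -23.8  46.6   0.  -36.6] F [-0.6  0.1 -1.3] g 0.588
shift m (current axes) [0.0037 0.0069 0.0244] | in final axes [0.0036 0.0067 0.0245] | rot rad [-0.0057  0.0081  0.0068] rows 0.6 0.1
```

```bash
python3 -m jog '[{"grip":0,"x":0.004,"y":0.006,"z":0.015,"wx":-0.006,"wy":0.008,"wz":0.007},{"grip":0,"x":0,"y":0,"z":0.015,"wx":0,"wy":0,"wz":0},{"grip":0,"x":0,"y":0,"z":0.012,"wx":0,"wy":0,"wz":0},{"grip":0,"x":0,"y":0,"z":0,"wx":0,"wy":0,"wz":0},{"grip":0,"x":0,"y":0,"z":0,"wx":0,"wy":0,"wz":0}]'
python3 p.py 428.5 -247.5 17.5 178.5 0
```

```text
t: 50.12
ee_pos: [430.5, -252.0, 33.2]
orientation: [[-1.0, 0.026, 0.004], [0.026, 1.0, -0.003], [-0.004, -0.003, -1.0]]
ft_force: [0.3, -0.6, -0.6]
gripper_width: 0.593
t 50.1167 pos [ 430.5 -252.    33.2] j [-37.6  21.8 -26.9  41.1   0.  -36.1] F [ 0.3 -0.6 -0.6] g 0.593
shift m (current axes) [0.0022 0.0045 0.0156] | in final axes [0.0022 0.0045 0.0157] | rot rad [-0.0026  0.0037 -0.0002] rows 0.4 0.0
```

```bash
python3 -m jog '[{"grip":0,"x":0.003,"y":0.006,"z":0.008,"wx":-0.003,"wy":0.004,"wz":0},{"grip":0,"x":0.001,"y":0.001,"z":0.007,"wx":0,"wy":0,"wz":0},{"grip":0,"x":0,"y":0,"z":0.002,"wx":0,"wy":0,"wz":0},{"grip":0,"x":0,"y":0,"z":0,"wx":0,"wy":0,"wz":0}]'
python3 p.py 428.5 -247.5 17.5 178.5 0
```

```text
t: 50.45
ee_pos: [429.4, -246.7, 20.6]
orientation: [[-1.0, 0.026, 0.006], [0.026, 1.0, -0.004], [-0.006, -0.004, -1.0]]
ft_force: [-0.2, -0.8, -1.6]
gripper_width: 0.593
t 50.45 pos [ 429.4 -246.7   20.6] j [-37.2  22.3 -28.4  38.9   0.  -35.8] F [-0.2 -0.8 -1.6] g 0.593
shift m (current axes) [ 0.0009 -0.0008  0.0031] | in final axes [ 0.0009 -0.0008  0.0031] | rot rad [-0.0035  0.0057  0.0003] rows 0.1 0.1
```

```bash
python3 -m jog '[{"grip":0,"x":0.001,"y":-0.001,"z":0.004,"wx":-0.003,"wy":0.006,"wz":0},{"grip":0,"x":0,"y":0,"z":0,"wx":0,"wy":0,"wz":0},{"grip":0.72,"x":0,"y":0,"z":0,"wx":0,"wy":0,"wz":0},{"grip":0.72,"x":0,"y":0,"z":0,"wx":0,"wy":0,"wz":0},{"grip":0.75,"x":0,"y":0,"z":0,"wx":0,"wy":0,"wz":0}]'
python3 -m jog '[{"grip":0.78,"x":0,"y":0,"z":-0.01,"wx":0,"wy":0,"wz":0},{"grip":0.8,"x":0,"y":0,"z":-0.025,"wx":0,"wy":0,"wz":0},{"grip":1,"x":0,"y":0,"z":-0.037,"wx":0,"wy":0,"wz":0},{"grip":1,"x":0,"y":0,"z":-0.037,"wx":0,"wy":0,"wz":0},{"grip":1,"x":0,"y":0,"z":-0.037,"wx":0,"wy":0,"wz":0},{"grip":1,"x":0,"y":0,"z":-0.037,"wx":0,"wy":0,"wz":0}]'
python3 p.py 635.6 -108 150 170.2
python3 trays.py k9 wrist scene top
```

```text
t: 50.87
ee_pos: [431.7, -248.5, 22.2]
orientation: [[-1.0, 0.024, 0.008], [0.024, 1.0, -0.003], [-0.008, -0.003, -1.0]]
ft_force: [-0.5, 0.8, -0.6]
gripper_width: 0.751
t: 51.37
ee_pos: [423.3, -242.9, 203.9]
orientation: [[-1.0, 0.025, -0.011], [0.025, 1.0, 0.011], [0.011, 0.01, -1.0]]
ft_force: [1.8, 0.4, -0.5]
gripper_width: 0.998
t 51.3667 pos [ 423.3 -242.9  203.9] j [-37.4  12.9 -11.5  66.5   0.1 -36. ] F [ 1.8  0.4 -0.5] g 0.998
shift m (current axes) [-0.2096  0.1395  0.0529] | in final axes [-0.1863  0.1691  0.0539] | rot rad [ 0.0095 -0.0121  0.1464] rows 6.2 1.2
wrist
blue centre [ 428.2 -248.7] size [ 93.5 131.3] long az 178.9 px [320. 160.]
green centre [ 591.5 -277.9] size [ 93.5 116.5] long az 7.5 px [304. 302.]
yellow centre [428.5  78.3] size [ 89.6 131.3] long az 164.2 px [607. 175.]
scene
blue centre [ 429.3 -245.5] size [ 96.1 133.2] long az 179.3 px [304. 183.]
green centre [ 600.7 -273.9] size [ 94.7 134.7] long az 7.3 px [257. 205.]
yellow centre [777.3 143.5] size [ 3.3 87.4] long az 159.5 px [322. 304.]
yellow centre [773.8 283.9] size [ 3.7 88.8] long az 117.9 px [384. 340.]
top
blue centre [ 427.5 -248.3] size [ 89.3 124.4] long az 178.2 px [379. 263.]
green centre [ 598.  -276.3] size [ 90.2 125.3] long az 7.3 px [387. 206.]
yellow centre [428.6  80.5] size [ 92.8 130.3] long az 163.8 px [264. 259.]
```

View pics/k9w.png

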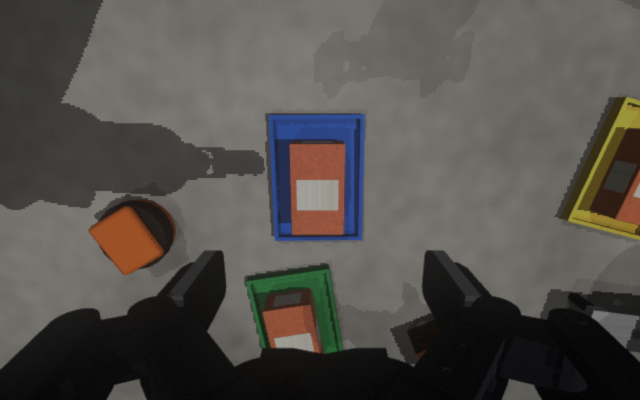

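View pics/k9t.png

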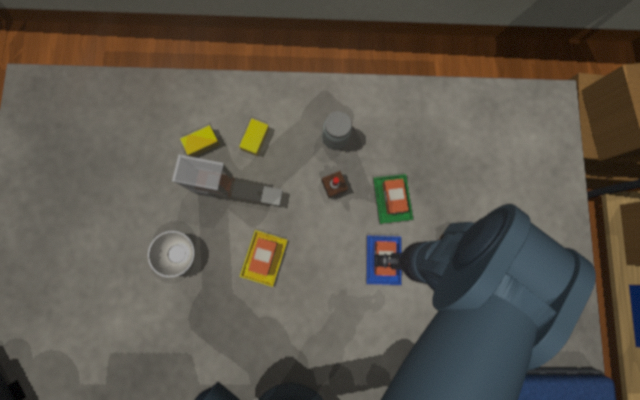

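All trays have a box. The green tray was nudged about 12 mm and its box is still inside. Now the pin, which is still in the stand.

```bash
python3 -m jog '[{"grip":1,"x":-0.031,"y":0.0185,"z":0,"wx":0,"wy":0,"wz":0},{"grip":1,"x":-0.031,"y":0.0205,"z":0,"wx":0,"wy":0,"wz":0},{"grip":1,"x":-0.031,"y":0.0205,"z":0,"wx":0,"wy":0,"wz":0},{"grip":1,"x":-0.031,"y":0.0205,"z":0,"wx":0,"wy":0,"wz":0},{"grip":1,"x":-0.031,"y":0.0205,"z":0,"wx":0,"wy":0,"wz":0},{"grip":1,"x":-0.025,"y":0.018,"z":0,"wx":0,"wy":0,"wz":0.07},{"grip":1,"x":-0.01,"y":0.008,"z":0.005,"wx":0,"wy":0,"wz":0.07},{"grip":1,"x":0,"y":0,"z":0.01,"wx":0,"wy":0,"wz":0}]'
python3 p.py 635.6 -108 140 170.2
python3 - <<'E'
from h import *
snap('wrist','w13.png')
E
```

```text
t: 52.18
ee_pos: [623.0, -118.6, 180.9]
orientation: [[-0.984, 0.177, -0.015], [0.176, 0.984, 0.008], [0.017, 0.005, -1.0]]
ft_force: [-0.2, 0.7, -0.4]
gripper_width: 0.999
t 52.1833 pos [ 623.  -118.6  180.9] j [-16.6  30.5  11.1  71.6   0.2  -6.4] F [-0.2  0.7 -0.4] g 0.999
shift m (current axes) [-0.0112  0.0125  0.0408] | in final axes [-0.0106  0.0126  0.0409] | rot rad [ 0.0054 -0.0167 -0.0064] rows 1.1 0.1
```

View pics/w13.png

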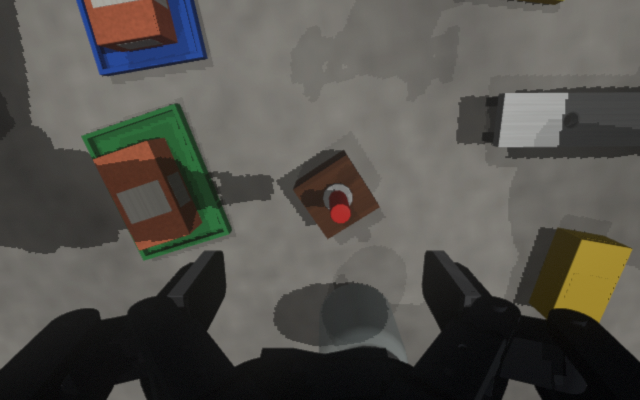

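```bash
python3 - <<'E'
from h import *
c=ld('w13'); P=cloud(c)
for a,st,ce in comps(mask(c,'red'),30): 
    q=P[a&(c['range_z']>0)]
    q=q[(q[:,2]>86)]
    if len(q): print(st,ce.round(1),q.mean(0).round(1))
print(onz(c,340.5,214,90).round(1))
# green carton: top points
D=P; im=c['img'].astype(int)
m=(c['range_z']>0)&(P[...,2]>34)&(P[...,2]<42)&(P[...,0]>540)&(P[...,0]<660)&(P[...,1]<-225)&(P[...,1]>-340)
r=cv2.minAreaRect(P[m][:,:2].astype(np.float32)); print('carton',r,np.percentile(P[m][:,2],[5,50,95]))
from trays import tray; tray(c,'green')
E
```

```text
[330 204  21  20 318] [340.1 213.1] [ 632.9 -108.2   89.7]
[ 633.7 -108.    90. ]
carton ((603.7003784179688, -278.94525146484375), (90.25662994384766, 53.796409606933594), 8.563651084899902) [36.67287014 37.97923903 39.16962398]
green centre [ 600.1 -276.4] size [ 94.8 131.5] long az 7.6 px [165. 164.]
```

```bash
python3 -m jog '[{"grip":1,"x":-0.01,"y":0.012,"z":0,"wx":0.005,"wy":-0.016,"wz":-0.006},{"grip":1,"x":0,"y":0,"z":0.015,"wx":0,"wy":0,"wz":0},{"grip":1,"x":0,"y":0,"z":0.025,"wx":0,"wy":0,"wz":0},{"grip":1,"x":0,"y":0,"z":0.015,"wx":0,"wy":0,"wz":0},{"grip":1,"x":0,"y":0,"z":0,"wx":0,"wy":0,"wz":0}]'
python3 p.py 635.6 -108 58 170.2
```

```text
t: 52.65
ee_pos: [627.2, -108.9, 116.3]
orientation: [[-0.986, 0.165, -0.012], [0.165, 0.986, 0.002], [0.012, 0.0, -1.0]]
ft_force: [-0.8, 0.0, -0.3]
gripper_width: 1.0
t 52.65 pos [ 627.2 -108.9  116.3] j [-15.5  32.3   4.3  62.7  -0.1  -6. ] F [-0.8  0.  -0.3] g 1.0
shift m (current axes) [-0.0088  0.0023  0.0582] | in final axes [-0.0081  0.0023  0.0583] | rot rad [ 0.0001 -0.012   0.0055] rows 1.4 0.1
```

```bash
python3 -m jog '[{"grip":1,"x":-0.008,"y":0.002,"z":0.005,"wx":0,"wy":-0.011,"wz":0.005},{"grip":1,"x":0,"y":0,"z":0.015,"wx":0,"wy":0,"wz":0},{"grip":1,"x":0,"y":0,"z":0.02,"wx":0,"wy":0,"wz":0},{"grip":1,"x":0,"y":0,"z":0.01,"wx":0,"wy":0,"wz":0},{"grip":1,"x":0,"y":0,"z":0,"wx":0,"wy":0,"wz":0}]'
python3 p.py 635.2 -108 58 170.2
```

```text
t: 53.07
ee_pos: [636.4, -110.0, 67.2]
orientation: [[-0.985, 0.171, 0.005], [0.171, 0.985, -0.001], [-0.005, -0.0, -1.0]]
ft_force: [-0.4, 0.9, 1.0]
gripper_width: 0.998
t 53.0667 pos [ 636.4 -110.    67.2] j [-15.4  34.5   0.5  55.7   0.   -5.6] F [-0.4  0.9  1. ] g 0.998
shift m (current axes) [0.0015 0.0018 0.0091] | in final axes [0.0015 0.0018 0.0092] | rot rad [-0.0002  0.0048 -0.001 ] rows 0.2 0.0
```

```bash
python3 -m jog '[{"grip":1,"x":0.001,"y":0.003,"z":0.008,"wx":0,"wy":0.005,"wz":0},{"grip":1,"x":0,"y":0,"z":0,"wx":0,"wy":0,"wz":0},{"grip":1,"x":0,"y":0,"z":0,"wx":0,"wy":0,"wz":0}]'
python3 p.py 635.2 -108 58 170.2
```

```text
t: 53.32
ee_pos: [637.2, -107.3, 60.7]
orientation: [[-0.985, 0.172, 0.002], [0.172, 0.985, -0.001], [-0.002, -0.0, -1.0]]
ft_force: [-0.0, 0.3, 0.8]
gripper_width: 0.999
t 53.3167 pos [ 637.2 -107.3   60.7] j [-15.2  34.9   0.3  55.2  -0.   -5.3] F [-0.   0.3  0.8] g 0.999
shift m (current axes) [ 0.0018 -0.0011  0.0027] | in final axes [ 0.0018 -0.0011  0.0027] | rot rad [-0.0003  0.0023 -0.0015] rows 0.1 0.0
```

```bash
python3 -m jog '[{"grip":1,"x":0.003,"y":-0.001,"z":0.004,"wx":0,"wy":0.002,"wz":0},{"grip":1,"x":0,"y":0,"z":0,"wx":0,"wy":0,"wz":0},{"grip":0.3,"x":0,"y":0,"z":0,"wx":0,"wy":0,"wz":0},{"grip":0,"x":0,"y":0,"z":0,"wx":0,"wy":0,"wz":0},{"grip":0,"x":0,"y":0,"z":0,"wx":0,"wy":0,"wz":0},{"grip":0,"x":0,"y":0,"z":0,"wx":0,"wy":0,"wz":0},{"grip":0,"x":0,"y":0,"z":0,"wx":0,"wy":0,"wz":0},{"grip":0,"x":0,"y":0,"z":0,"wx":0,"wy":0,"wz":0}]'
python3 p.py 635.2 -108 58 170.2
```

```text
t: 53.98
ee_pos: [636.2, -108.2, 60.0]
orientation: [[-0.985, 0.171, 0.006], [0.171, 0.985, -0.002], [-0.006, -0.001, -1.0]]
ft_force: [0.5, -0.1, -0.4]
gripper_width: 0.167
t 53.9833 pos [ 636.2 -108.2   60. ] j [-15.3  34.7  -0.3  54.7  -0.   -5.4] F [ 0.5 -0.1 -0.4] g 0.167
shift m (current axes) [0.001  0.0001 0.002 ] | in final axes [0.001  0.0001 0.002 ] | rot rad [-0.0008  0.006  -0.0011] rows 0.1 0.0
```

```bash
python3 -m jog '[{"grip":0,"x":0,"y":0,"z":-0.015,"wx":0,"wy":0.003,"wz":0},{"grip":0,"x":0,"y":0,"z":-0.025,"wx":0,"wy":0.003,"wz":0},{"grip":0,"x":0,"y":0,"z":-0.025,"wx":0,"wy":0,"wz":0},{"grip":0,"x":0,"y":0,"z":-0.01,"wx":0,"wy":0,"wz":0}]'
python3 -m jog '[{"grip":0,"x":0.012,"y":0.035,"z":0,"wx":0,"wy":0,"wz":0},{"grip":0,"x":0.012,"y":0.035,"z":0,"wx":0,"wy":0,"wz":0},{"grip":0,"x":0.012,"y":0.035,"z":0,"wx":0,"wy":0,"wz":0},{"grip":0,"x":0.012,"y":0.035,"z":0,"wx":0,"wy":0,"wz":0},{"grip":0,"x":0.012,"y":0.028,"z":0,"wx":0,"wy":0,"wz":0},{"grip":0,"x":0,"y":0.005,"z":0,"wx":0,"wy":0,"wz":0},{"grip":0,"x":0,"y":0,"z":0,"wx":0,"wy":0,"wz":0}]'
python3 p.py 605.5 96.4 115 170.2
```

```text
t: 54.32
ee_pos: [634.0, -107.8, 132.9]
orientation: [[-0.985, 0.171, -0.007], [0.171, 0.985, 0.001], [0.007, -0.0, -1.0]]
ft_force: [0.1, 0.6, -0.0]
gripper_width: 0.168
t: 54.9
ee_pos: [607.2, 76.9, 134.4]
orientation: [[-0.984, 0.177, 0.001], [0.177, 0.984, -0.001], [-0.002, -0.001, -1.0]]
ft_force: [-0.5, -0.2, -0.7]
gripper_width: 0.166
t 54.9 pos [607.2  76.9 134.4] j [ 1.3 28.2  0.3 62.  -0.1 11.5] F [-0.5 -0.2 -0.7] g 0.166
shift m (current axes) [0.0052 0.0189 0.0193] | in final axes [0.005  0.0189 0.0194] | rot rad [-0.0012  0.0016 -0.0071] rows 0.7 0.1
```

```bash
python3 -m jog '[{"grip":0,"x":0.004,"y":0.017,"z":0.008,"wx":-0.001,"wy":0.001,"wz":-0.007},{"grip":0,"x":0.001,"y":0.003,"z":0.008,"wx":0,"wy":0,"wz":0},{"grip":0,"x":0,"y":0,"z":0,"wx":0,"wy":0,"wz":0},{"grip":0,"x":0,"y":0,"z":0,"wx":0,"wy":0,"wz":0}]'
python3 p.py 605.5 96.4 100 170.2
python3 - <<'E'
from h import *
c=snap('wrist','w14.png'); snap('scene','s14.png')
a=cv2.resize(cv2.imread('pics/w14.png')[130:330,220:420],None,fx=2,fy=2); b=cv2.resize(cv2.imread('pics/s14.png')[200:280,310:390],None,fx=5,fy=5)
cv2.imwrite('pics/c14.png',np.hstack([a,b]))
E
```

```text
t: 55.23
ee_pos: [606.1, 95.4, 116.5]
orientation: [[-0.985, 0.171, -0.0], [0.171, 0.985, -0.003], [-0.0, -0.003, -1.0]]
ft_force: [-0.1, -0.6, -0.9]
gripper_width: 0.167
t 55.2333 pos [606.1  95.4 116.5] j [ 3.1 29.1 -1.  59.9 -0.1 13. ] F [-0.1 -0.6 -0.9] g 0.167
shift m (current axes) [0.0007 0.0009 0.0165] | in final axes [0.0007 0.0009 0.0165] | rot rad [-0.0025  0.0002 -0.0011] rows 0.4 0.0
```

View pics/c14.png

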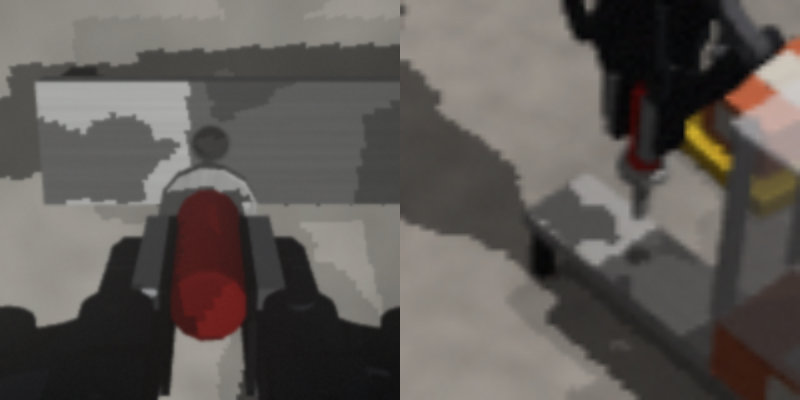

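```bash
python3 - <<'E'
from h import *
c=ld('w14'); print('hole',onz(c,325.2,201.5,40).round(1),'pin top',onz(c,324.7,282.5,146.5).round(1))
g=cv2.cvtColor(c['img'],cv2.COLOR_RGB2GRAY).astype(int)
w=g[188:213,310:340]; 
for th in(60,70,80): 
    y,x=np.nonzero(w<th); print(th,len(x),310+x.mean() if len(x) else 0,188+y.mean() if len(x) else 0)
s=ld('s14'); 
print('scene hole',onz(s,310+636/5,200+256/5,40).round(1))
E
```

```text
hole [602.5  96.3  40. ] pin top [603.1  95.9 146.5]
60 79 323.3164556962025 198.51898734177215
70 253 324.501976284585 201.9486166007905
80 314 325.11783439490443 201.3343949044586
scene hole [476.7 246.4  40. ]
```

```bash
python3 -m jog '[{"grip":0,"x":0.001,"y":0.001,"z":0.01,"wx":-0.003,"wy":0,"wz":0},{"grip":0,"x":0,"y":0,"z":0.007,"wx":0,"wy":0,"wz":0},{"grip":0,"x":0,"y":0,"z":0,"wx":0,"wy":0,"wz":0},{"grip":0,"x":0,"y":0,"z":0,"wx":0,"wy":0,"wz":0}]'
python3 p.py 605.5 96.1 90 170.2
```

```text
t: 55.67
ee_pos: [606.3, 93.2, 98.6]
orientation: [[-0.984, 0.176, 0.002], [0.176, 0.984, 0.0], [-0.002, 0.0, -1.0]]
ft_force: [-0.3, 0.6, 0.2]
gripper_width: 0.166
t 55.6667 pos [606.3  93.2  98.6] j [ 2.8 29.7 -2.8 57.4  0.  13. ] F [-0.3  0.6  0.2] g 0.166
shift m (current axes) [0.0013 0.0027 0.0086] | in final axes [0.0013 0.0027 0.0086] | rot rad [ 0.0005  0.0019 -0.006 ] rows 0.2 0.1
```

```bash
python3 -m jog '[{"grip":0,"x":0.001,"y":0.004,"z":0.002,"wx":0,"wy":0.001,"wz":-0.006},{"grip":0,"x":0,"y":0,"z":0,"wx":0,"wy":0,"wz":0},{"grip":0,"x":0,"y":0,"z":0,"wx":0,"wy":0,"wz":0}]'
python3 p.py 605.5 96.1 90 170.2
```

```text
t: 55.92
ee_pos: [605.9, 97.2, 96.2]
orientation: [[-0.985, 0.17, 0.0], [0.17, 0.985, 0.0], [-0.0, 0.0, -1.0]]
ft_force: [0.4, 0.2, -0.2]
gripper_width: 0.163
t 55.9167 pos [605.9  97.2  96.2] j [ 3.2 29.9 -2.8 57.2  0.  13. ] F [ 0.4  0.2 -0.2] g 0.163
shift m (current axes) [ 0.0002 -0.0012  0.0062] | in final axes [ 0.0002 -0.0012  0.0062] | rot rad [ 0.0004  0.0003 -0.0002] rows 0.2 0.0
```

```bash
python3 -m jog '[{"grip":0,"x":0,"y":-0.0015,"z":0.003,"wx":0,"wy":0,"wz":0},{"grip":0,"x":0,"y":0,"z":0,"wx":0,"wy":0,"wz":0},{"grip":0,"x":0,"y":0,"z":0,"wx":0,"wy":0,"wz":0}]'
python3 p.py 605.5 96.1 90 170.2
```

```text
t: 56.17
ee_pos: [606.1, 96.0, 93.4]
orientation: [[-0.985, 0.17, 0.001], [0.17, 0.985, 0.0], [-0.001, 0.001, -1.0]]
ft_force: [0.3, 0.3, -0.8]
gripper_width: 0.162
t 56.1667 pos [606.1  96.   93.4] j [ 3.1 30.  -3.2 56.8  0.  12.8] F [ 0.3  0.3 -0.8] g 0.162
shift m (current axes) [ 0.0006 -0.      0.0034] | in final axes [ 0.0006 -0.      0.0034] | rot rad [0.0005 0.0014 0.0005] rows 0.1 0.0
```

```bash
python3 -m jog '[{"grip":0,"x":0.0005,"y":0,"z":0.005,"wx":0,"wy":0.001,"wz":0},{"grip":0,"x":0,"y":0,"z":0.004,"wx":0,"wy":0,"wz":0},{"grip":0,"x":0,"y":0,"z":0,"wx":0,"wy":0,"wz":0}]'
python3 p.py 605.5 96.1 80 170.2
```

```text
t: 56.42
ee_pos: [605.9, 96.2, 84.0]
orientation: [[-0.986, 0.17, 0.001], [0.17, 0.986, 0.0], [-0.001, 0.001, -1.0]]
ft_force: [-1.8, -0.3, -1.0]
gripper_width: 0.167
t 56.4167 pos [605.9  96.2  84. ] j [ 3.1 30.4 -4.  55.6  0.  12.8] F [-1.8 -0.3 -1. ] g 0.167
shift m (current axes) [ 0.0004 -0.0001  0.004 ] | in final axes [ 0.0003 -0.0001  0.004 ] | rot rad [0.0007 0.0011 0.0006] rows 0.1 0.0
```

Tip at z≈34 with no vertical force, so it is in the hole. Going on down.

```bash
python3 -m jog '[{"grip":0,"x":0,"y":0,"z":0.006,"wx":0,"wy":0,"wz":0},{"grip":0,"x":0,"y":0,"z":0.006,"wx":0,"wy":0,"wz":0},{"grip":0,"x":0,"y":0,"z":0.004,"wx":0,"wy":0,"wz":0},{"grip":0,"x":0,"y":0,"z":0,"wx":0,"wy":0,"wz":0},{"grip":0,"x":0,"y":0,"z":0,"wx":0,"wy":0,"wz":0}]'
python3 p.py 605.5 96.1 60 170.2
```

```text
t: 56.83
ee_pos: [605.2, 96.1, 65.2]
orientation: [[-0.986, 0.17, -0.0], [0.17, 0.986, 0.0], [0.0, 0.0, -1.0]]
ft_force: [0.5, -0.4, -0.6]
gripper_width: 0.165
t 56.8333 pos [605.2  96.1  65.2] j [ 3.1 31.3 -5.4 53.3  0.  12.9] F [ 0.5 -0.4 -0.6] g 0.165
shift m (current axes) [-0.0003  0.      0.0052] | in final axes [-0.0003  0.      0.0052] | rot rad [ 0.0004 -0.0004  0.0006] rows 0.1 0.0
```

```bash
python3 -m jog '[{"grip":0,"x":0,"y":0,"z":0.004,"wx":0,"wy":0,"wz":0},{"grip":0,"x":0,"y":0,"z":0.001,"wx":0,"wy":0,"wz":0},{"grip":0,"x":0,"y":0,"z":0,"wx":0,"wy":0,"wz":0}]'
python3 p.py 605.5 96.1 60 170.2
```

```text
t: 57.08
ee_pos: [605.3, 96.1, 60.0]
orientation: [[-0.986, 0.17, -0.0], [0.17, 0.986, 0.0], [0.0, 0.0, -1.0]]
ft_force: [-0.2, 0.1, 2.1]
gripper_width: 0.168
t 57.0833 pos [605.3  96.1  60. ] j [ 3.1 31.6 -5.8 52.6  0.  12.9] F [-0.2  0.1  2.1] g 0.168
shift m (current axes) [-0.0002 -0.     -0.    ] | in final axes [-0.0002 -0.     -0.    ] | rot rad [ 0.0004 -0.0003  0.0006] rows 0.0 0.0
```

The collar has reached the bed (contact 2 N). Releasing and moving away.

```bash
python3 -m jog '[{"grip":0.5,"x":0,"y":0,"z":0,"wx":0,"wy":0,"wz":0},{"grip":0.7,"x":0,"y":0,"z":0,"wx":0,"wy":0,"wz":0},{"grip":0.9,"x":0,"y":0,"z":0,"wx":0,"wy":0,"wz":0},{"grip":1,"x":0,"y":0,"z":0,"wx":0,"wy":0,"wz":0},{"grip":1,"x":0,"y":0,"z":-0.02,"wx":0,"wy":0,"wz":0},{"grip":1,"x":0,"y":0,"z":-0.035,"wx":0,"wy":0,"wz":0},{"grip":1,"x":0,"y":0,"z":-0.035,"wx":0,"wy":0,"wz":0},{"grip":1,"x":0,"y":0,"z":-0.035,"wx":0,"wy":0,"wz":0}]'
python3 -m jog '[{"grip":1,"x":0.02,"y":-0.03,"z":-0.01,"wx":0,"wy":0,"wz":0},{"grip":1,"x":0.02,"y":-0.03,"z":-0.01,"wx":0,"wy":0,"wz":0},{"grip":1,"x":0.02,"y":-0.03,"z":-0.01,"wx":0,"wy":0,"wz":0},{"grip":1,"x":0.02,"y":-0.03,"z":0,"wx":0,"wy":0,"wz":0},{"grip":1,"x":0,"y":0,"z":0,"wx":0,"wy":0,"wz":0},{"grip":1,"x":0,"y":0,"z":0,"wx":0,"wy":0,"wz":0}]'
python3 - <<'E'
from h import *
c=snap('wrist','w15.png'); P=cloud(c)
for a,st,ce in comps(mask(c,'red'),30):
    q=P[a&(c['range_z']>0)]
    if len(q) : print(st,ce.round(1),'top z',np.percentile(q[:,2],95).round(1))
s=snap('scene','s15.png'); snap('top','t15.png')
cv2.imwrite('pics/c15.png',cv2.resize(cv2.imread('pics/s15.png')[150:310,220:480],None,fx=3,fy=3))
# cartons and trays
from trays import tray
import numpy as np
for n,cc in(('scene',s),('top',ld('t15'))):
    print(n); P=cloud(cc)
    for k in('blue','green','yellow'): tray(cc,k)
    for nm,(x,y) in dict(b=(428,-248),g=(601,-276),y=(428,81)).items():
        m=(cc['range_z']>0)&(P[...,2]>34)&(P[...,2]<43)&(abs(P[...,0]-x)<70)&(abs(P[...,1]-y)<60)
        if m.sum()>20: r=cv2.minAreaRect(P[m][:,:2].astype(np.float32)); print(nm,m.sum(),np.round(r[0]),np.round(r[1]),round(r[2],1),np.percentile(P[m][:,2],[5,50,95]).round(1))
E
```

```text
t: 57.75
ee_pos: [598.2, 94.0, 179.2]
orientation: [[-0.985, 0.171, -0.02], [0.171, 0.985, -0.004], [0.019, -0.008, -1.0]]
ft_force: [1.2, 0.1, -0.3]
gripper_width: 0.998
t: 58.25
ee_pos: [504.4, -13.8, 223.9]
orientation: [[-0.986, 0.168, 0.005], [0.168, 0.986, -0.006], [-0.006, -0.005, -1.0]]
ft_force: [-0.2, 0.9, -0.0]
gripper_width: 1.0
[456 253  12  15  56] [462.1 261.7] top z 129.9
scene
blue centre [ 407.2 -209.4] size [31.  82.3] long az 8.6 px [312. 181.]
green centre [ 601.1 -274.5] size [ 94.8 133.8] long az 8.3 px [257. 205.]
yellow centre [777.2 143.9] size [ 4.  87.3] long az 159.0 px [322. 304.]
yellow centre [773.8 284.1] size [ 3.9 89.2] long az 118.0 px [384. 340.]
b 288 [ 434. -247.] [54. 93.] 88.9 [35.3 38.2 40.7]
g 358 [ 604. -278.] [93. 55.] 7.6 [35.6 38.1 40.3]
y 258 [434.  83.] [53. 92.] 75.0 [36.  38.7 40.9]
top
blue centre [ 404.  -248.2] size [78.4 89.7] long az 87.2 px [379. 274.]
green centre [ 598.4 -276.6] size [ 91.7 125.7] long az 7.5 px [387. 205.]
b 665 [ 434. -249.] [52. 89.] 89.0 [35.4 38.4 41.4]
g 607 [ 604. -279.] [90. 53.] 8.5 [35.6 38.6 41.8]
```

View pics/c15.png

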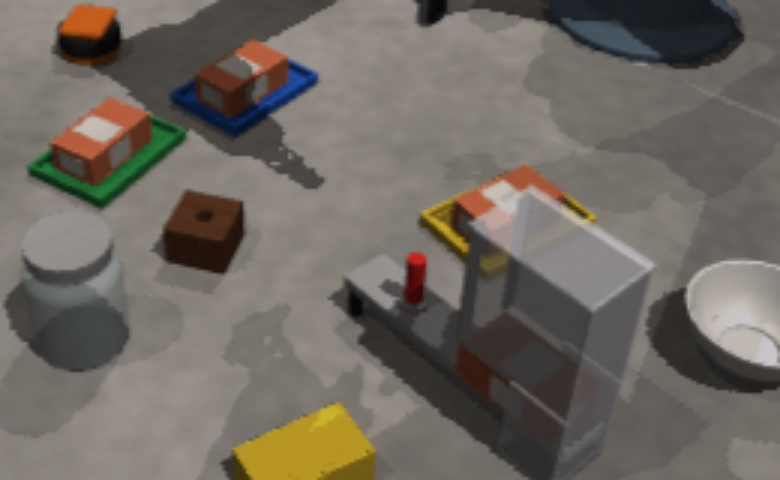

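View pics/w15.png

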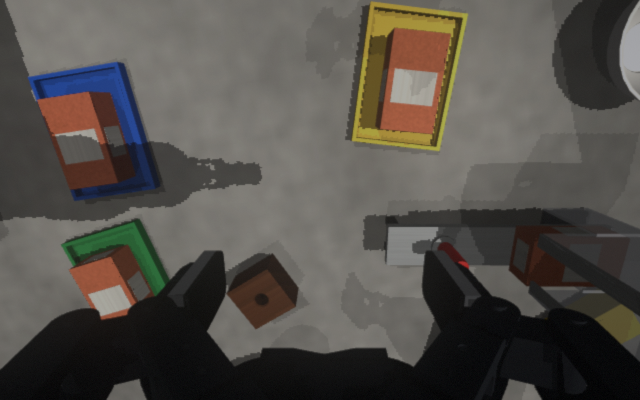

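```bash
python3 - <<'E'
from h import *
for f in('scene0','s15'):
    c=ld(f);P=cloud(c)
    m=(c['range_z']>0)&(P[...,0]>585)&(P[...,0]<622)&(P[...,1]>80)&(P[...,1]<115)&(P[...,2]>43)&(P[...,2]<140); q=P[m]; print(f,q[:,2].max().round(1),np.percentile(q[:,2],95).round(1),q[q[:,2]>70].mean(0).round(1), q[q[:,2]<70].mean(0).round(1))
from station import hand_in
print(sense()['t']); print(hand_in())
E
```

```text
scene0 92.6 91.6 [605.8  99.   83.8] [607.3  99.9  52.1]
s15 93.0 90.5 [605.5  98.8  84.2] [606.9  99.7  52.5]
58.4
the job is handed in; nothing more can be done
None
```

The task is finished and handed in at 58.4 s of the 208 s allowed; `hand_in()` gives no verdict, so I judged it from the cameras only.

**What I did:** I lifted the pin out and parked it upright in its stand. Then I drew three boxes out one at a time and laid one flat in each of the yellow, green and blue trays. The fourth box stays in the dispenser. Last, I put the pin back down through the hole in the bed.

**What the last checks showed:**
- **Boxes:** the tops in all three trays were level at about 38 mm and inside the rims, in the scene view. The top view confirmed green and blue; the yellow box got no reading there.
- **Pin:** its height and position matched the starting picture to within 1 mm, and it met about 2 N of resistance as the collar reached the bed.
- **Other objects:** the jar, curry brush and bowl looked unmoved by eye. I did not measure them.

**Readings that disagreed:**
- **Green tray:** it read about 12 mm from its start after its box was placed. It was probably the expected knock, and its box is still flat inside.
- **Blue and yellow trays:** in the last pictures they were partly hidden, so their outlines came out short or missing. I relied on earlier full readings and the last wrist picture for those two.
- **Pin height from the wrist camera:** one reading (129.9 mm) was wrong because a finger was in the way, so I discarded it and used the scene camera.

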